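Put the separator service kit away

ROBOT

A 6-joint arm with a two-finger parallel gripper is mounted at the origin on the work surface. World frame = base frame: x ahead of the robot, y to its left, z up, the work surface at z = 0. Lengths are in m, angles in rad, forces in N, time in s.
With the tool pointing down it reaches from about 0.35 to 0.725 m from the base axis. Payload 6 kg.
Tool frame: the origin (TCP) lies midway between the tips of the shut fingers; the grasp point (between the pads) lies 19 mm behind it (grip_point_offset is the distance from the TCP to the grasp point, in m); z points along the fingers, y is the direction in which the jaws open and shut (so a half turn about z gives the same grasp; the last joint's range is limited). The gripper opens to 85 mm and grips with 20 to 120 N. Pads are 22 mm wide; open, the fingers measure 114 mm over their backs; the gripper's body (76 mm by 85 mm) begins 54 mm behind the grasp point. The pads swing forward as they close: fully open they stand 13 mm farther back than shut.
Start: joints at [1.553, 0.04, 0.085, 0, -1.615, -0.334], TCP at [0.207, 0.563, 0.231] pointing down, gripper open.
Joint ranges: [-2.56, 2.56], [-1.29, 2.01], [-1.08, 1.49], [-3.29, 1.98], [-2.81, -0.18], [-2.99, 2.99]. Speed limits (rad/s): [2.57, 2.57, 3.01, 3.14, 3.14, 3.14].

INTERFACE

Orientations are given as a 3x3 rotation matrix whose columns are the frame's x, y, z axes.
In Python, from plant import * gives the robot as it stands.
- The arm moves only by the tool move_arm, never from a script. Its argument "motion" is a list of rows, each an object of numbers: "dx", "dy", "dz": the shift along the tool's x, y, z in m; "rx", "ry", "rz": the turn, a rotation vector about the tool's x, y, z in rad; "fingers": the gripper's target within -1 to 1 (shut at 1, half-way at 0, fully open at -1). A call has 1 to 20 rows; each row shifts and turns the commanded pose from where the row before left it, along the tool's axes as they then stand; what a row does not reach is not made up. A row lasts 1/10 s, in which the tool goes at most 50 mm and 8.59 degrees, less where a joint would pass 70% of its speed; a pose out of reach is approached as far as the arm can. A call is refused whole if a number of a shift passes 0.05 or a number of a turn 0.15, either way. A call with a gripper value outside its range is refused whole. The fingers move at their own pace and stop on an object; "grip_force" is the grip in N (left out, the last holds). Time passes only in rows, so rows that do not move let the fingers close. It gives the time, the measured TCP pose, the force and the opening at its end, in the units of the state.
- get_obs(): the state, without advancing time (a new reading comes with each control period).
- capture(name): name is "scene" or "top" or "wrist"; returns the picture (420x560x3 uint8, red, green, blue); there is no depth.
- camera_info(name): a dict with "K" (3x3 intrinsics, pixels), "rvec" (rotation vector, rad) and "tvec" (3), from world to camera coordinates, as OpenCV has them. Camera axes: x right, y down, z forward; pixel columns grow to the right and rows downward; lengths in m; the calibration is good to about 2 mm. The wrist camera is an equidistant fisheye: a pixel r from the principal point sees the ray r / f radians off the axis. A picture is of the moment at which its call begins: read the wrist's pose just before it. camera_info takes no time and is no camera call; for the wrist camera it gives the pose at the moment of the call.
- sign_off(): hands the job in, once; it reports no verdict.
The state is a dict: "time_s": time; "q": joint angles; "qd": joint speeds; "effort": joint torques, N m; "ee_pos": TCP position; "eef_rot": TCP orientation; "force": force on the tool from outside, world axes, zero at the start; "ft_torque": the same for the moment, N m; "gripper_width": opening from 0.0 (shut) to 1.0 (fully open).
Only numpy, scipy, OpenCV 4.12 (cv2) and the standard library are available. Lean on these libraries where they do the work, as an engineer would, in place of code of your own. Each camera call takes 0.05 s, during which the arm holds its last target.

TASK

The service on the blood separators is done: put the kit away. Lay every tool that is out on the bench fully home in its own cut-out in the foam of the service case, then shut the lid until it sits flush and only then press both orange latch levers down flat to lock it. Leave the bottle, the dish and the glove box where they are.

Things in the scene. Friction and masses are not known exactly. Their poses are not given: they have to be found in the camera images.
- case: Service case 276 (x) x 212 (y) x 40 mm, fixed; origin: centre of underside. Hinge on its +y wall. Foam top (black) 36 mm above the bench; 4 cut-outs lie along y, from -x to +x: caliper, spanner, scraper, pliers, grips 60 mm apart at y = 0; yellow floors at z 22, 2.5 mm clear round each tool. A finger channel (y -20 to 20, floor z 14) crosses all at the grips, 25 mm or more free beside each.
- caliper: Digital caliper, 170 g. Frame: x along the tool to its head, z square to its flat face; origin on its long axis at the grip (balance point), mid-thickness. Beam 16 mm wide, x -95 to 40 mm; black slider (grip) 28 wide, 12 thick, x -28 to 30, display on its +z face; thinner jaws x 34 to 64, out to y -36 and y +18, so it fits only face up, as it starts. May be absent.
- caliper_tip (a point): Head end of the caliper, on its long axis, mid-thickness.
- pocket_caliper (a point): Where the caliper's origin is when it lies fully home in its cut-out (a fixed point of the case).
- pocket_caliper_tip (a point): Where the caliper's head end is when it lies fully home: shows which way the head must point.
- spanner: Double open-ended steel spanner, 180 g, 168 mm long, 10 thick. Frame: x along the tool to its head, z square to its flat face; origin on its long axis at the grip (balance point), mid-thickness. Shank (grip) 16 mm wide; large jaw 38 wide, x 52 to 86; small jaw 29 wide, x -82 to -52. May be absent.
- spanner_tip (a point): Head end of the spanner, on its long axis, mid-thickness.
- pocket_spanner (a point): Where the spanner's origin is when it lies fully home in its cut-out (a fixed point of the case).
- pocket_spanner_tip (a point): Where the spanner's head end is when it lies fully home: shows which way the head must point.
- scraper: Scraper, 130 g. Frame: x along the tool to its head, z square to its flat face; origin on its long axis at the grip (balance point), mid-thickness. Blue handle (grip) 24 mm wide, 16 thick, x -78 to 34; thin steel blade 50 wide, x 48 to 88. May be absent.
- scraper_tip (a point): Head end of the scraper, on its long axis, mid-thickness.
- pocket_scraper (a point): Where the scraper's origin is when it lies fully home in its cut-out (a fixed point of the case).
- pocket_scraper_tip (a point): Where the scraper's head end is when it lies fully home: shows which way the head must point.
- pliers: Tube-stripping pliers, 220 g, rigid. Frame: x along the tool to its head, z square to its flat face; origin on its long axis at the grip (balance point), mid-thickness. Steel pivot block (grip) 24 mm wide, 14 thick, x -18 to 18; jaw head 30 wide, to x 62; red handles spread to 57 wide at x -97. May be absent.
- pliers_tip (a point): Head end of the pliers, on its long axis, mid-thickness.
- pocket_pliers (a point): Where the pliers's origin is when it lies fully home in its cut-out (a fixed point of the case).
- pocket_pliers_tip (a point): Where the pliers's head end is when it lies fully home: shows which way the head must point.
- lid (a joint): Navy lid, 276 x 212 mm, 22 deep, hollow below. Angle: 0 = shut flush on the case, 1.57 = upright; starts open at 1.5 to 1.75 (standing 0.27 m high), stop 1.85. Hinge axis along the case's x at y +106, z 40 mm. Stiff: stays where left, moves with 1 to 4 N at its free edge. It cannot shut over a tool that stands out of its cut-out. Shut, its top is 62 mm above the bench.
- lid_edge (a point): Middle of the lid's free edge, on its outer (top) face, 212 mm from the hinge line.
- latch_a (a joint): Orange latch lever at the -x end of the lid's free edge. Angle: 0 = folded flat on the lid (locked, stops dead), starts raised 0.3 to 0.5. Stays where left; 2 to 8 N down fold it. Turns in the plane of that edge about a pivot at -95 mm from lid_edge, 6 mm in from the edge, 5 mm above the lid. Paddle 56 long, 24 wide, 8 thick, points to the lid's middle; flat, its top is 71 mm up.
- latch_b (a joint): Orange latch lever at the +x end of the lid's free edge. Angle: 0 = folded flat on the lid (locked, stops dead), starts raised 0.3 to 0.5. Stays where left; 2 to 8 N down fold it. Turns in the plane of that edge about a pivot at +95 mm from lid_edge, 6 mm in from the edge, 5 mm above the lid. Paddle 56 long, 24 wide, 8 thick, points to the lid's middle; flat, its top is 71 mm up.
- disinfectant: Bystander: white bottle, 64 mm across, 170 mm high, standing beyond the tools. Origin: centre of its underside.
- dish: Bystander: steel dish, 116 mm across, 45 mm high, beyond the tools. Origin: centre of its underside.
- glove_box: Bystander: white and blue box, 100 by 220 by 70 mm, beyond the tools. Origin: centre of its underside.

How it is judged:
By the outcome, as a careful person would: the job done as asked, in the order asked, and still so for the second after the job is handed in, with the robot touching nothing.
Of caliper, spanner, scraper, pliers only 3 to 4 are there at a start; the rules pass over those that are not, and their reading is None.
At some moment in a run one of caliper, spanner, scraper, pliers may be knocked a few centimetres aside while the robot is not near it.
Once in a run the grip may slacken for a moment while it holds something.
It also fails if it takes over 208 s, if anything falls off the work surface, if the arm or the gripper's body presses on something with over 40 N, if the wrist force passes 120 N, or if a joint passes its speed limit or range.

## Working session

There is one attempt and no reset: what is moved stays moved. The work goes in short steps, Python scripts to look and compute and a tool call to move; the robot and the scene stay as the last step left them, time stands still between calls to the robot, and variables do not carry over. Pictures are saved under pics/ and viewed, and the job is handed in when it is done.

Besides the shell and the picture viewer there is one more tool, called after "Call:" by a JSON object that holds its "method" and its "body", one argument or row to a line. move_arm: Moves the arm, as the interface text tells. Its arguments: {"type":"object","properties":{"motion":{"type":"array","items":{"type":"object","properties":{"dx":{"type":"number"},"dy":{"type":"number"},"dz":{"type":"number"},"rx":{"type":"number"},"ry":{"type":"number"},"rz":{"type":"number"},"fingers":{"type":"number"}}}},"grip_force":{"type":"number"}},"required":["motion"]}

```bash
ls; mkdir -p pics; python3 - <<'E'
from plant import *
import cv2,numpy as np
o=get_obs();print(o)
for n in("scene","top"):
    im=capture(n);cv2.imwrite(f"pics/{n}0.png",im[:,:,::-1])
    print(n,camera_info(n))
E
```

```text
pics
{'time_s': 0.0, 'q': array([ 1.55270592e+00,  4.08454569e-02,  8.37959638e-02, -4.95533784e-04,
       -1.61548386e+00, -3.33707366e-01]), 'qd': array([ 0.00068115,  0.00238212,  0.00200551,  0.00020766, -0.00120784,
        0.0007276 ]), 'effort': array([-1.44961004e-04, -3.68205500e+01,  3.47399747e+01,  6.93206862e+00,
       -5.65669063e-03, -3.51595148e-06]), 'ee_pos': array([0.20654605, 0.56297864, 0.23024537]), 'eef_rot': array([[ 9.38762249e-01, -3.44565178e-01, -5.26379915e-04],
       [-3.44565565e-01, -9.38760665e-01, -1.72779029e-03],
       [ 1.01191609e-04,  1.80335669e-03, -9.99998369e-01]]), 'force': array([ 0.77348729, -0.13208689, -0.43326791]), 'ft_torque': array([ 0.00525633, -0.00845465,  0.03255665]), 'gripper_width': 1.0014695132608316}
scene {'K': array([[393.09380742,   0.        , 271.97261402],
       [  0.        , 393.09380742, 207.80900795],
       [  0.        ,   0.        ,   1.        ]]), 'rvec': array([ 2.42325379,  0.57763767, -0.21463086]), 'tvec': array([-0.52669131, -0.16846899,  1.32515489])}
top {'K': array([[381.96797106,   0.        , 274.25144987],
       [  0.        , 381.96797106, 211.20847442],
       [  0.        ,   0.        ,   1.        ]]), 'rvec': array([ 2.13421689, -2.15478422,  0.1088001 ]), 'tvec': array([0.00987491, 0.568132  , 0.83168322])}
```

View pics/scene0.png

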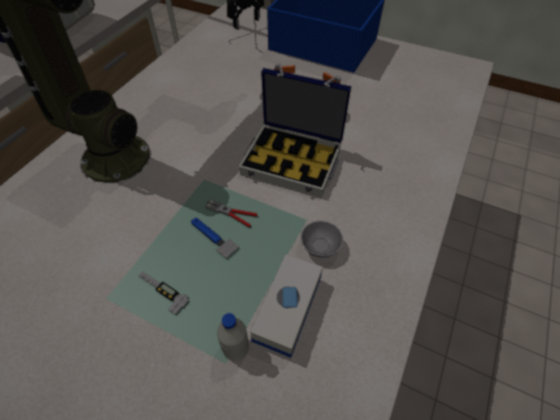

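View pics/top0.png

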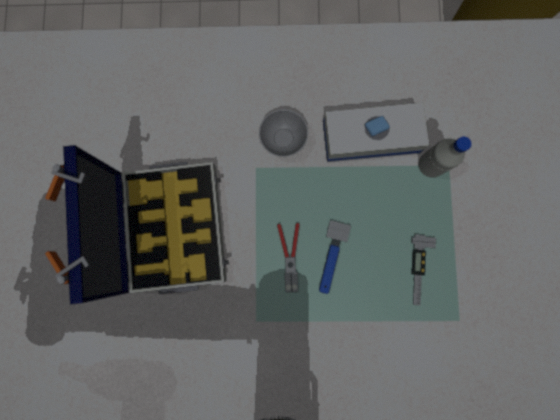

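```bash
cat > h.py <<'E'
import cv2,numpy as np
from plant import *
def cam(n):
    c=camera_info(n);R=cv2.Rodrigues(c["rvec"])[0];return c["K"],R,np.array(c["tvec"]).ravel()
def px2w(n,uv,z):
    K,R,t=cam(n);uv=np.atleast_2d(np.array(uv,float))
    C=-R.T@t
    d=(np.c_[uv,np.ones(len(uv))]@np.linalg.inv(K).T)@R
    z=np.broadcast_to(np.asarray(z,float),(len(uv),))
    return C+d*((z-C[2])/d[:,2])[:,None]
def w2px(n,P):
    K,R,t=cam(n);P=np.atleast_2d(P);c=P@R.T+t;p=c@K.T;return p[:,:2]/p[:,2:]
def w2px_w(P,info=None):
    c=info or camera_info("wrist");K=c["K"];R=cv2.Rodrigues(np.array(c["rvec"]))[0]
    p=np.atleast_2d(P)@R.T+np.array(c["tvec"]).ravel()
    r=np.hypot(p[:,0],p[:,1]);th=np.arctan2(r,p[:,2])
    return np.c_[K[0,0]*th*p[:,0]/r+K[0,2],K[1,1]*th*p[:,1]/r+K[1,2]]
def px2w_w(uv,z,c):
    K=c["K"];R=cv2.Rodrigues(np.array(c["rvec"]))[0];t=np.array(c["tvec"]).ravel()
    uv=np.atleast_2d(np.array(uv,float));a=(uv[:,0]-K[0,2])/K[0,0];b=(uv[:,1]-K[1,2])/K[1,1]
    th=np.hypot(a,b);s=np.sin(th)/np.maximum(th,1e-9)
    d=np.c_[a*s,b*s,np.cos(th)]@R;C=-R.T@t
    z=np.broadcast_to(np.asarray(z,float),(len(uv),))
    return C+d*((z-C[2])/d[:,2])[:,None]
def crop(im,x0,y0,w,h,s,name,gain=1.8):
    c=im[y0:y0+h,x0:x0+w,::-1].astype(float)*gain
    c=np.clip(c,0,255).astype(np.uint8)
    c=cv2.resize(c,None,fx=s,fy=s,interpolation=cv2.INTER_CUBIC)
    for k in range(0,w,10): cv2.putText(c,str(x0+k),(int(k*s),9),0,.33,(0,0,255),1);cv2.line(c,(int((k+.5)*s),10),(int((k+.5)*s),15),(0,0,255),1)
    for k in range(0,h,10): cv2.putText(c,str(y0+k),(0,int(k*s)+4),0,.33,(0,0,255),1);cv2.line(c,(22,int((k+.5)*s)),(28,int((k+.5)*s)),(0,0,255),1)
    cv2.imwrite("pics/"+name,c)
E
python3 - <<'E'
from h import *
im=cv2.imread("pics/top0.png")[:,:,::-1]
crop(im,40,135,195,175,4,"c_case.png",2)
crop(im,265,205,185,110,4.3,"c_tools.png",1.8)
im=cv2.imread("pics/scene0.png")[:,:,::-1]
crop(im,220,50,140,145,4,"c_scase.png",2)
E
```

```text
(no output)
```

View pics/c_case.png

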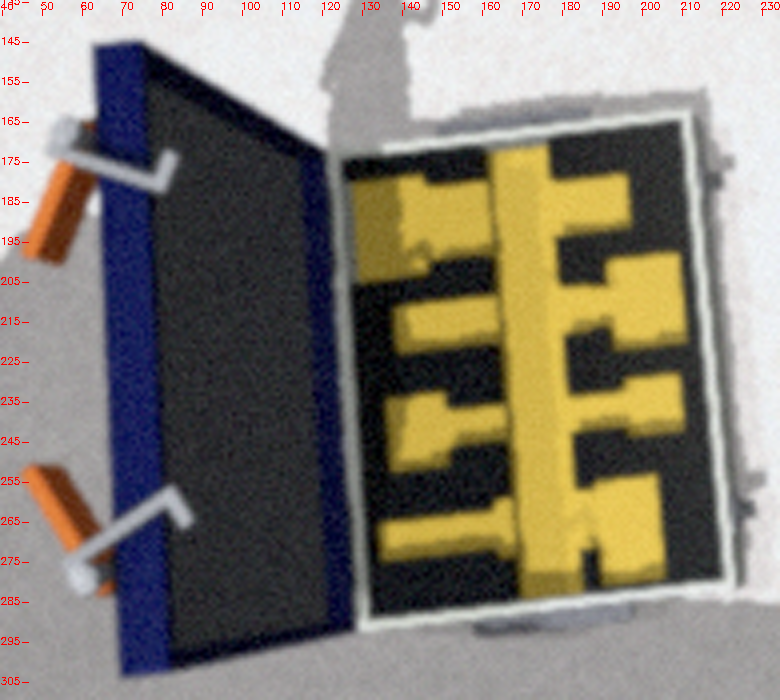

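View pics/c_tools.png

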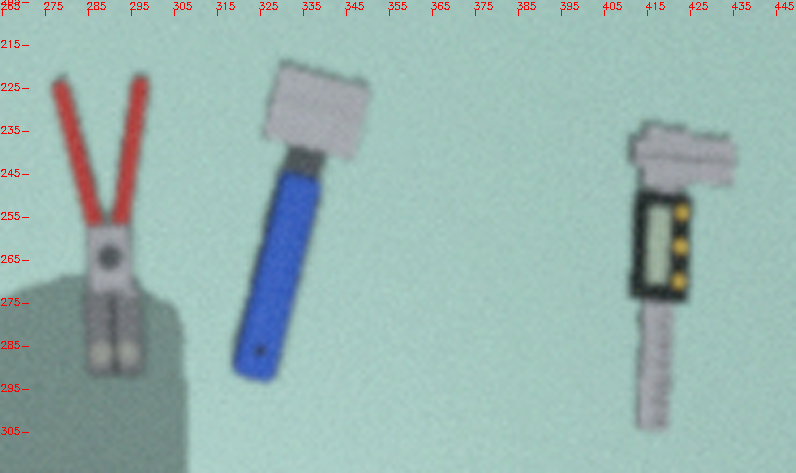

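View pics/c_scase.png

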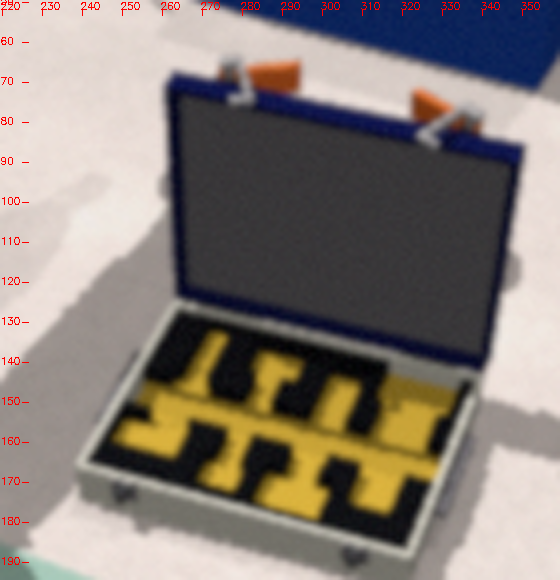

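```bash
python3 - <<'E'
from h import *
f=lambda x,y:(40+x/4-.5,135+y/4-.5)
c=px2w("top",[f(690,112),f(737,585),f(360,630),f(342,157)],.040);print("rim",c.round(4))
g=lambda x,y:(265+x/4.3-.5,205+y/4.3-.5)
pl=px2w("top",[g(60,78),g(140,76),g(92,222),g(124,222),g(88,372),g(142,372),g(109,257)],[.007]*6+[.014]);print("pliers",pl.round(4))
sc=px2w("top",[g(284,62),g(370,88),g(350,160),g(264,135),g(282,172),g(320,180),g(275,382),g(234,368)],[.008]*4+[.014]*4);print("scr",sc.round(4))
ca=px2w("top",[g(638,298),g(668,300),g(635,430),g(667,430),g(640,190),g(690,195),g(630,300),g(688,302),g(640,122),g(736,140),g(734,187)],[.006]*4+[.012]*4+[.006]*3);print("cal",ca.round(4))
K,R,t=cam("top");print(-R.T@t)
K,R,t=cam("scene");print(-R.T@t)
print(camera_info("wrist"))
E
```

```text
rim [[0.6826 0.1471 0.04  ]
 [0.4135 0.1176 0.04  ]
 [0.3903 0.3276 0.04  ]
 [0.6589 0.3489 0.04  ]]
pliers [[ 0.5448 -0.0045  0.007 ]
 [ 0.5455 -0.048   0.007 ]
 [ 0.4669 -0.021   0.007 ]
 [ 0.4668 -0.0381  0.007 ]
 [ 0.3877 -0.0179  0.007 ]
 [ 0.3876 -0.0466  0.007 ]
 [ 0.4483 -0.0297  0.014 ]]
scr [[ 0.5522 -0.126   0.008 ]
 [ 0.5376 -0.1719  0.008 ]
 [ 0.4989 -0.1599  0.008 ]
 [ 0.5127 -0.1142  0.008 ]
 [ 0.4925 -0.1226  0.014 ]
 [ 0.4881 -0.1427  0.014 ]
 [ 0.3825 -0.1161  0.014 ]
 [ 0.3899 -0.0947  0.014 ]]
cal [[ 0.4245 -0.3101  0.006 ]
 [ 0.4233 -0.3258  0.006 ]
 [ 0.356  -0.3049  0.006 ]
 [ 0.3559 -0.3216  0.006 ]
 [ 0.4814 -0.3122  0.012 ]
 [ 0.4785 -0.3384  0.012 ]
 [ 0.4237 -0.3039  0.012 ]
 [ 0.4224 -0.3341  0.012 ]
 [ 0.5179 -0.3162  0.006 ]
 [ 0.5078 -0.3667  0.006 ]
 [ 0.4827 -0.3641  0.006 ]]
[ 0.4588848  -0.0165864   0.89650326]
[ 0.91006881 -0.60022184  0.93452102]
{'K': array([[325.1922621 ,   0.        , 282.42038365],
       [  0.        , 325.1922621 , 216.77908533],
       [  0.        ,   0.        ,   1.        ]]), 'rvec': array([-1.69920803,  2.43356707,  0.32907535]), 'tvec': array([ 0.60069192, -0.03488419,  0.37735899])}
```

```bash
cat >> h.py <<'E'
def tgt(pos,yaw=None,o=None):
    """print tool-frame shift and rz needed from the measured pose to a pointing-down pose with tool x at world angle yaw(deg)"""
    o=o or get_obs();R=np.array(o["eef_rot"]);p=np.array(o["ee_pos"])
    cy=np.degrees(np.arctan2(R[1,0],R[0,0]))
    print("t",round(o["time_s"],2),"pos",p.round(4),"yaw",round(cy,2),"zaxis",R[:,2].round(3),"gw",round(o["gripper_width"],3),"F",np.round(o["force"],1),"q",np.round(o["q"],2))
    if pos is not None: print(" shift now-axes",(R.T@(np.array(pos)-p)).round(4))
    if yaw is not None:
        d=(cy-yaw+180)%360-180; print(" rz total",round(np.radians(d),4))
        a=np.radians(yaw);Rt=np.array([[np.cos(a),np.sin(a),0],[np.sin(a),-np.cos(a),0],[0,0,-1]])
        if pos is not None:print(" shift after-turn axes",(Rt.T@(np.array(pos)-p)).round(4), "residual tilt rotvec(tool)",cv2.Rodrigues(R.T@Rt)[0].ravel().round(4))
E
python3 - <<'E'
from h import *
o=get_obs();c=camera_info("wrist");R=cv2.Rodrigues(c["rvec"])[0];t=c["tvec"]
E=o["eef_rot"]
print("cam in tcp",E.T@(-R.T@t-o["ee_pos"]),"\naxes",(R@E).T.round(3))
tgt([.50,.14,.30],0)
im=capture("wrist");cv2.imwrite("pics/w0.png",im[:,:,::-1])
E
```

```text
cam in tcp [ 0.06688358 -0.00129152 -0.14177204] 
axes [[ 0.    -0.964 -0.267]
 [ 1.     0.    -0.   ]
 [ 0.    -0.267  0.964]]
t 0.1 pos [0.2066 0.563  0.2304] yaw -20.16 zaxis [-0.    -0.002 -1.   ] gw 1.0 F [-1.   0.3  0. ] q [ 1.55  0.04  0.08 -0.   -1.62 -0.33]
 shift now-axes [ 0.4212  0.2961 -0.0691]
 rz total -0.3518
 shift after-turn axes [ 0.2934  0.423  -0.0696] residual tilt rotvec(tool) [ 1.600e-03  1.000e-04 -3.518e-01]
```

View pics/w0.png

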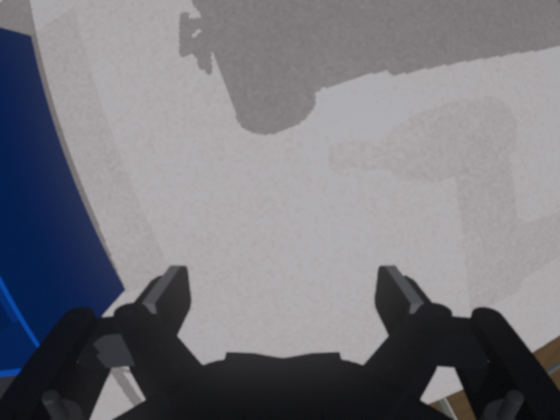

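Call:
{"method": "move_arm", "body": {
  "motion": [
    {"dz": -0.04},
    {"dz": -0.04},
    {"dz": -0.04},
    {"dx": 0.026, "dy": 0.031},
    {"dx": 0.026, "dy": 0.031},
    {"dx": 0.026, "dy": 0.031},
    {"dx": 0.026, "dy": 0.031},
    {"dx": 0.026, "dy": 0.031},
    {"dx": 0.026, "dy": 0.031},
    {"dx": 0.026, "dy": 0.031},
    {"dx": 0.026, "dy": 0.031},
    {"dx": 0.026, "dy": 0.031}
  ]
}}

```text
invalid input
```

```bash
python3 - <<'E'
from h import *
im=capture("scene");cv2.imwrite("pics/s1.png",im[:,:,::-1])
im=capture("wrist");cv2.imwrite("pics/w1.png",im[:,:,::-1])
tgt([.4614,-.1261,.2],-15.4)
E
```

```text
t 0.25 pos [0.2067 0.5631 0.2308] yaw -20.16 zaxis [-0.    -0.001 -1.   ] gw 0.996 F [0.5 0.5 0.5] q [ 1.55  0.04  0.08 -0.   -1.62 -0.33]
 shift now-axes [0.4766 0.5592 0.0314]
 rz total -0.083
 shift after-turn axes [0.4286 0.5968 0.0308] residual tilt rotvec(tool) [ 0.0009 -0.0001 -0.083 ]
```

View pics/s1.png

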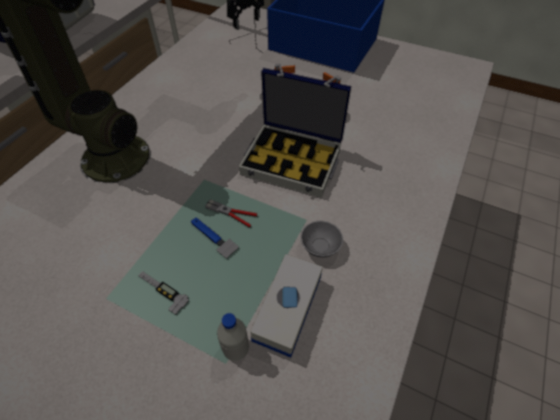

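View pics/w1.png

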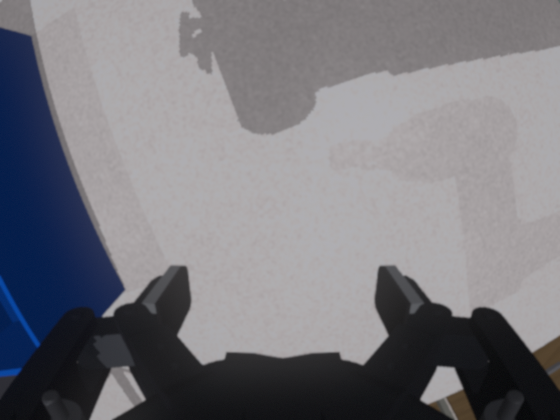

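Call:
{"method": "move_arm", "body": {
  "motion": [
    {"dx": 0, "dy": 0, "dz": -0.04, "rx": 0, "ry": 0, "rz": 0, "fingers": -1},
    {"dx": 0, "dy": 0, "dz": -0.04, "rx": 0, "ry": 0, "rz": 0, "fingers": -1},
    {"dx": 0, "dy": 0, "dz": -0.04, "rx": 0, "ry": 0, "rz": 0, "fingers": -1}
  ],
  "grip_force": 60
}}

```text
time_s: 0.55
ee_pos: [0.2068, 0.5629, 0.3526]
eef_rot: [[0.939, -0.345, 0.0], [-0.345, -0.939, -0.001], [0.0, 0.0, -1.0]]
force: [0.6, 1.2, 0.4]
gripper_width: 0.998
```

Call:
{"method": "move_arm", "body": {
  "motion": [
    {"dx": 0.026, "dy": 0.031, "fingers": -1},
    {"dx": 0.026, "dy": 0.031, "fingers": -1},
    {"dx": 0.026, "dy": 0.031, "fingers": -1},
    {"dx": 0.026, "dy": 0.031, "fingers": -1},
    {"dx": 0.026, "dy": 0.031, "fingers": -1},
    {"dx": 0.026, "dy": 0.031, "fingers": -1},
    {"dx": 0.026, "dy": 0.031, "fingers": -1},
    {"dx": 0.026, "dy": 0.031, "fingers": -1},
    {"dx": 0.026, "dy": 0.031, "fingers": -1}
  ]
}}

```text
invalid input
```

```bash
python3 - <<'E'
from h import *
im=capture("scene");cv2.imwrite("pics/s2.png",im[:,:,::-1])
im=capture("wrist");cv2.imwrite("pics/w2.png",im[:,:,::-1])
tgt([.4614,-.1261,.2],-15.4)
E
```

```text
t 0.65 pos [0.2077 0.5638 0.3583] yaw -20.2 zaxis [ 0.003  0.01  -1.   ] gw 1.004 F [ 0.4  0.3 -0. ] q [ 1.55  0.09  0.37  0.   -1.84 -0.33]
 shift now-axes [0.4765 0.5614 0.1524]
 rz total -0.0839
 shift after-turn axes [0.4278 0.5978 0.1583] residual tilt rotvec(tool) [-0.01    0.0002 -0.0839]
```

View pics/s2.png

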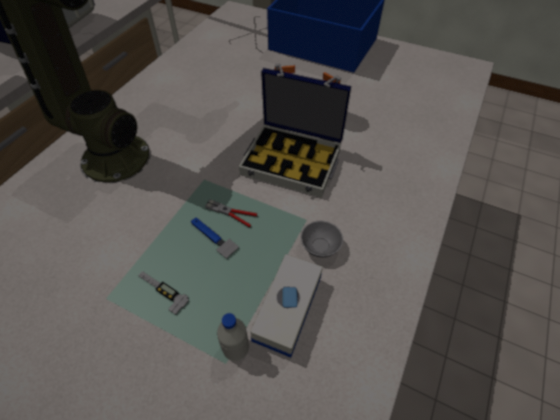

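View pics/w2.png

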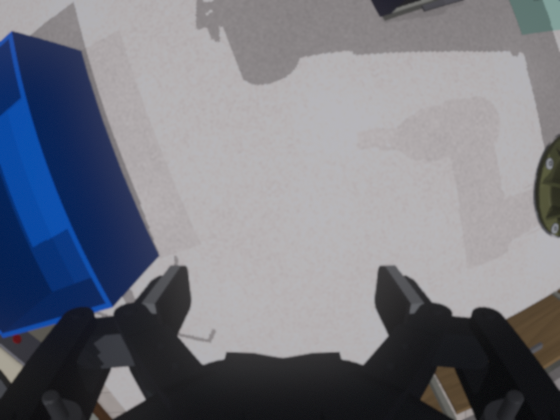

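Call:
{"method": "move_arm", "body": {
  "motion": [
    {"dx": 0.026, "dy": 0.031, "dz": 0, "rx": 0, "ry": 0, "rz": 0, "fingers": -1},
    {"dx": 0.026, "dy": 0.031, "dz": 0, "rx": 0, "ry": 0, "rz": 0, "fingers": -1},
    {"dx": 0.026, "dy": 0.031, "dz": 0, "rx": 0, "ry": 0, "rz": 0, "fingers": -1},
    {"dx": 0.026, "dy": 0.031, "dz": 0, "rx": 0, "ry": 0, "rz": 0, "fingers": -1},
    {"dx": 0.026, "dy": 0.031, "dz": 0, "rx": 0, "ry": 0, "rz": 0, "fingers": -1},
    {"dx": 0.026, "dy": 0.031, "dz": 0, "rx": 0, "ry": 0, "rz": 0, "fingers": -1},
    {"dx": 0.026, "dy": 0.031, "dz": 0, "rx": 0, "ry": 0, "rz": 0, "fingers": -1},
    {"dx": 0.026, "dy": 0.031, "dz": 0, "rx": 0, "ry": 0, "rz": 0, "fingers": -1},
    {"dx": 0.026, "dy": 0.031, "dz": 0, "rx": 0, "ry": 0, "rz": 0, "fingers": -1}
  ]
}}

```text
time_s: 1.55
ee_pos: [0.3304, 0.2191, 0.3514]
eef_rot: [[0.939, -0.344, 0.0], [-0.344, -0.939, 0.001], [0.0, -0.001, -1.0]]
force: [0.9, -0.3, -0.1]
gripper_width: 1.003
```

```bash
python3 - <<'E'
from h import *
im=capture("wrist");cv2.imwrite("pics/w3.png",im[:,:,::-1])
tgt([.4614,-.1261,.2],-15.4)
E
```

```text
t 1.6 pos [0.3317 0.2152 0.353 ] yaw -20.29 zaxis [ 0.003  0.001 -1.   ] gw 1.0 F [ 3.4 -2.9  2.4] q [ 1.1  -0.46 -0.11  0.   -1.91  0.12]
 shift now-axes [0.2397 0.2754 0.153 ]
 rz total -0.0853
 shift after-turn axes [0.2157 0.2946 0.153 ] residual tilt rotvec(tool) [-0.0019 -0.0022 -0.0853]
```

View pics/w3.png

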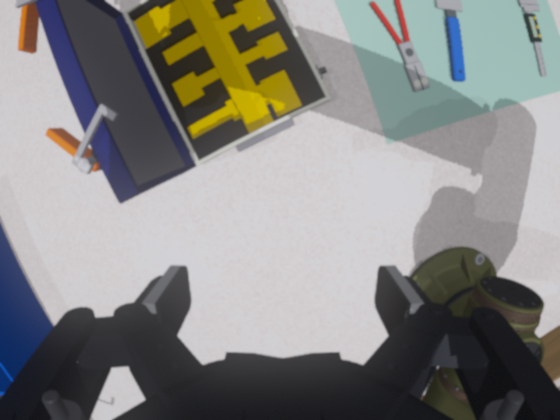

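Call:
{"method": "move_arm", "body": {
  "motion": [
    {"dx": 0, "dy": 0, "dz": 0, "rx": 0, "ry": 0, "rz": -0.085, "fingers": -0.3},
    {"dx": 0.0216, "dy": 0.0295, "dz": 0.015, "rx": 0, "ry": 0, "rz": 0, "fingers": -0.3},
    {"dx": 0.0216, "dy": 0.0295, "dz": 0.015, "rx": 0, "ry": 0, "rz": 0, "fingers": -0.3},
    {"dx": 0.0216, "dy": 0.0295, "dz": 0.015, "rx": 0, "ry": 0, "rz": 0, "fingers": -0.3},
    {"dx": 0.0216, "dy": 0.0295, "dz": 0.015, "rx": 0, "ry": 0, "rz": 0, "fingers": -0.3},
    {"dx": 0.0216, "dy": 0.0295, "dz": 0.015, "rx": 0, "ry": 0, "rz": 0, "fingers": -0.3},
    {"dx": 0.0216, "dy": 0.0295, "dz": 0.015, "rx": 0, "ry": 0, "rz": 0, "fingers": -0.3},
    {"dx": 0.0216, "dy": 0.0295, "dz": 0.015, "rx": 0, "ry": 0, "rz": 0, "fingers": -0.3},
    {"dx": 0.0216, "dy": 0.0295, "dz": 0.015, "rx": 0, "ry": 0, "rz": 0, "fingers": -0.3},
    {"dx": 0.0216, "dy": 0.0295, "dz": 0.015, "rx": 0, "ry": 0, "rz": 0, "fingers": -0.3},
    {"dx": 0.0216, "dy": 0.0295, "dz": 0.015, "rx": 0, "ry": 0, "rz": 0, "fingers": -0.3},
    {"dx": 0, "dy": 0, "dz": 0, "rx": 0, "ry": 0, "rz": 0, "fingers": -0.3},
    {"dx": 0, "dy": 0, "dz": 0, "rx": 0, "ry": 0, "rz": 0, "fingers": -0.3}
  ]
}}

```text
time_s: 2.9
ee_pos: [0.4605, -0.1216, 0.2007]
eef_rot: [[0.964, -0.266, -0.002], [-0.266, -0.964, -0.0], [-0.001, 0.001, -1.0]]
force: [-0.6, 0.3, 0.4]
gripper_width: 0.65
```

```bash
python3 - <<'E'
from h import *
import pickle
im=capture("wrist");c=camera_info("wrist");pickle.dump(c,open("c4.pkl","wb"));cv2.imwrite("pics/w4.png",im[:,:,::-1])
tgt([.4614,-.1261,.2],-15.4)
im=capture("scene");cv2.imwrite("pics/s4.png",im[:,:,::-1])
E
```

```text
t 2.95 pos [ 0.4608 -0.1209  0.2015] yaw -15.33 zaxis [-0. -0. -1.] gw 0.654 F [-0.1  0.4  0.1] q [ 0.17 -0.3  -0.28  0.   -1.59  1.13]
 shift now-axes [0.002  0.0049 0.0015]
 rz total 0.0012
 shift after-turn axes [0.002  0.0049 0.0015] residual tilt rotvec(tool) [ 0.0003 -0.      0.0012]
```

View pics/w4.png

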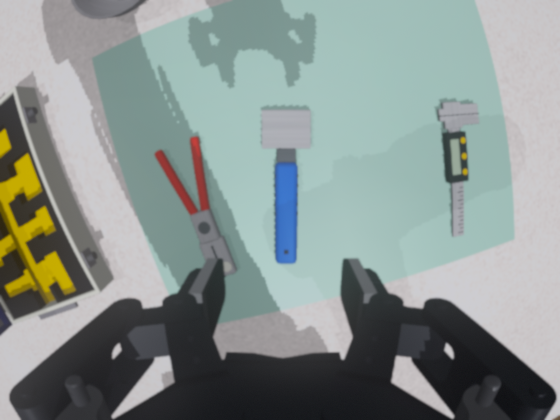

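View pics/s4.png

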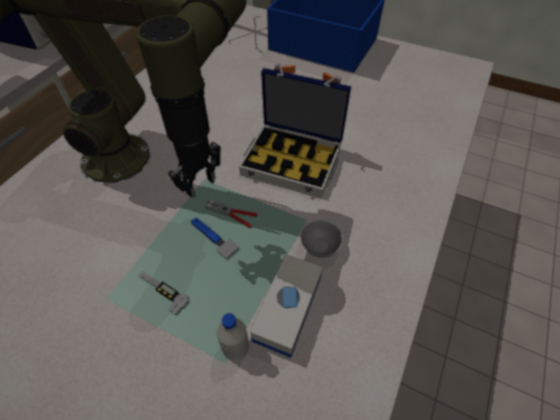

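```bash
python3 - <<'E'
from h import *
im=cv2.imread("pics/w4.png")[:,:,::-1]
crop(im,150,90,180,190,3.1,"c_w4.png",1.3)
for z in(.2,.3,.4,.45,.5,.55,.6): print(z,w2px("scene",[[.4608,-.1209,z]]).round(0),w2px("scene",[[.46-.197*np.sin(.17),-.121+.197*np.cos(.17),z]]).round(0))
E
```

```text
0.2 [[202. 190.]] [[230. 138.]]
0.3 [[195. 161.]] [[226. 108.]]
0.4 [[187. 127.]] [[222.  74.]]
0.45 [[182. 107.]] [[219.  54.]]
0.5 [[177.  85.]] [[217.  33.]]
0.55 [[171.  61.]] [[214.   9.]]
0.6 [[165.  33.]] [[210. -17.]]
```

View pics/c_w4.png

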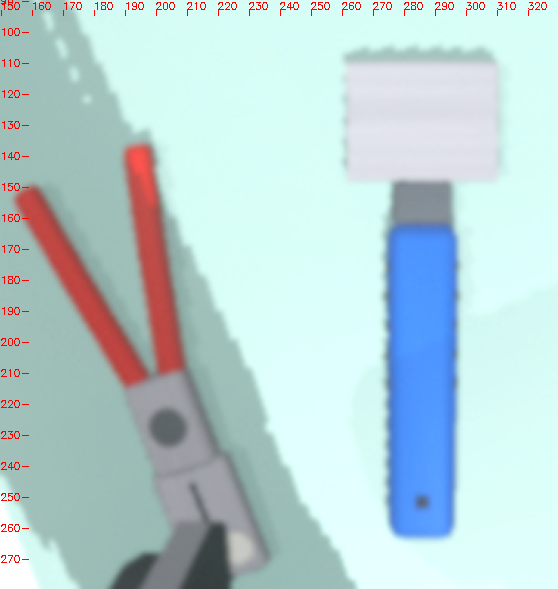

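```bash
python3 - <<'E'
from h import *
import pickle
c=pickle.load(open("c4.pkl","rb"))
f=lambda x,y:(150+x/3.1-.5,90+y/3.1-.5)
P=px2w_w([f(390,530),f(455,530),f(390,232),f(456,232),f(422,537),f(422,226)],.014,c);print(P.round(4))
B=px2w_w([f(346,62),f(498,62),f(498,180),f(346,180)],.008,c);print(B.round(4))
m=B[:2].mean(0);h0=P[4];d=m-h0;print(np.degrees(np.arctan2(d[1],d[0])))
u=d[:2]/np.hypot(*d[:2]);print("len",np.hypot(*d[:2]),"org tail",h0[:2]+.078*u,"org tip",m[:2]-.088*u)
# pliers
Q=px2w_w([f(28,195),f(138,150),f(168,427),f(125,385),f(185,372),f(232,455),f(155,478)],[.007]*2+[.014]*5,c);print(Q.round(4))
E
```

```text
[[ 0.392  -0.0925  0.014 ]
 [ 0.3859 -0.1147  0.014 ]
 [ 0.4931 -0.1208  0.014 ]
 [ 0.4874 -0.1417  0.014 ]
 [ 0.3864 -0.1028  0.014 ]
 [ 0.4922 -0.1314  0.014 ]]
[[ 0.5511 -0.1218  0.008 ]
 [ 0.538  -0.1698  0.008 ]
 [ 0.5    -0.1597  0.008 ]
 [ 0.5132 -0.1111  0.008 ]]
-15.220681469487022
len 0.1639143417165576 org tail [ 0.46163605 -0.12323596] org tip [ 0.45962356 -0.1226884 ]
[[ 0.541  -0.0026  0.007 ]
 [ 0.5434 -0.0459  0.007 ]
 [ 0.4491 -0.028   0.014 ]
 [ 0.4676 -0.0179  0.014 ]
 [ 0.4662 -0.0403  0.014 ]
 [ 0.4334 -0.0469  0.014 ]
 [ 0.4324 -0.0169  0.014 ]]
```

Call:
{"method": "move_arm", "body": {
  "motion": [
    {"dx": 0, "dy": 0.002, "dz": 0.03, "rx": 0, "ry": 0, "rz": 0, "fingers": -0.3},
    {"dx": 0, "dy": 0, "dz": 0.03, "rx": 0, "ry": 0, "rz": 0, "fingers": -0.3},
    {"dx": 0, "dy": 0, "dz": 0.03, "rx": 0, "ry": 0, "rz": 0, "fingers": -0.3},
    {"dx": 0, "dy": 0, "dz": 0.03, "rx": 0, "ry": 0, "rz": 0, "fingers": -0.3},
    {"dx": 0, "dy": 0, "dz": 0.03, "rx": 0, "ry": 0, "rz": 0, "fingers": -0.3},
    {"dx": 0, "dy": 0, "dz": 0.02, "rx": 0, "ry": 0, "rz": 0, "fingers": -0.3},
    {"dx": 0, "dy": 0, "dz": 0.014, "rx": 0, "ry": 0, "rz": 0, "fingers": -0.3},
    {"dx": 0, "dy": 0, "dz": 0.01, "rx": 0, "ry": 0, "rz": 0, "fingers": -0.3},
    {"dx": 0, "dy": 0, "dz": 0.003, "rx": 0, "ry": 0, "rz": 0, "fingers": -0.3},
    {"dx": 0, "dy": 0, "dz": 0, "rx": 0, "ry": 0, "rz": 0, "fingers": -0.3},
    {"dx": 0, "dy": 0, "dz": 0, "rx": 0, "ry": 0, "rz": 0, "fingers": -0.3}
  ]
}}

```text
time_s: 4.1
ee_pos: [0.4611, -0.1227, 0.0054]
eef_rot: [[0.965, -0.263, 0.002], [-0.263, -0.965, -0.0], [0.002, -0.0, -1.0]]
force: [0.4, 0.3, -0.2]
gripper_width: 0.652
```

```bash
python3 - <<'E'
from h import *
im=capture("wrist");crop(im,160,80,260,240,2.4,"w5.png",1.3)
tgt([.4605,-.1229,.004],-15.3)
E
```

```text
t 4.15 pos [ 0.461  -0.1227  0.0054] yaw -15.28 zaxis [ 0.002 -0.    -1.   ] gw 0.648 F [ 0.1 -0.2  0.7] q [ 0.16 -0.21 -0.57  0.   -1.21  1.14]
 shift now-axes [-0.0005  0.0003  0.0014]
 rz total 0.0004
 shift after-turn axes [-0.0005  0.0003  0.0014] residual tilt rotvec(tool) [-0.0003 -0.0017  0.0004]
```

View pics/w5.png

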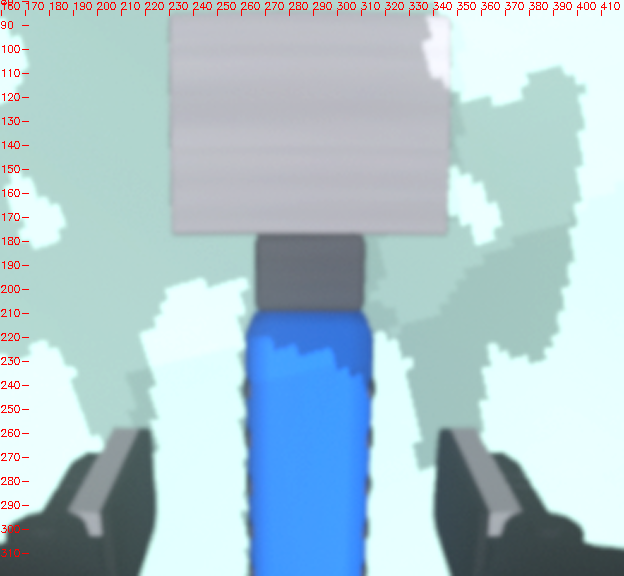

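Call:
{"method": "move_arm", "body": {
  "motion": [
    {"dx": 0, "dy": 0, "dz": 0.001, "rx": 0, "ry": 0, "rz": 0, "fingers": 1},
    {"dx": 0, "dy": 0, "dz": 0, "rx": 0, "ry": 0, "rz": 0, "fingers": 1},
    {"dx": 0, "dy": 0, "dz": 0, "rx": 0, "ry": 0, "rz": 0, "fingers": 1},
    {"dx": 0, "dy": 0, "dz": 0, "rx": 0, "ry": 0, "rz": 0, "fingers": 1},
    {"dx": 0, "dy": 0, "dz": 0, "rx": 0, "ry": 0, "rz": 0, "fingers": 1},
    {"dx": 0, "dy": 0, "dz": 0, "rx": 0, "ry": 0, "rz": 0, "fingers": 1},
    {"dx": 0, "dy": 0, "dz": 0, "rx": 0, "ry": 0, "rz": 0, "fingers": 1}
  ],
  "grip_force": 80
}}

```text
time_s: 4.85
ee_pos: [0.4607, -0.1229, 0.004]
eef_rot: [[0.965, -0.264, 0.001], [-0.264, -0.965, -0.0], [0.001, 0.0, -1.0]]
force: [-1.1, -1.0, 5.1]
gripper_width: 0.258
```

Call:
{"method": "move_arm", "body": {
  "motion": [
    {"dx": 0, "dy": 0, "dz": -0.03, "rx": 0, "ry": 0, "rz": 0, "fingers": 1},
    {"dx": 0, "dy": 0, "dz": -0.04, "rx": 0, "ry": 0, "rz": 0.0995, "fingers": 1},
    {"dx": 0, "dy": 0, "dz": -0.04, "rx": 0, "ry": 0, "rz": 0.0995, "fingers": 1},
    {"dx": 0, "dy": 0, "dz": -0.03, "rx": 0, "ry": 0, "rz": 0.0995, "fingers": 1},
    {"dx": 0, "dy": 0, "dz": 0, "rx": 0, "ry": 0, "rz": 0.0995, "fingers": 1},
    {"dx": 0, "dy": 0, "dz": 0, "rx": 0, "ry": 0, "rz": 0.0995, "fingers": 1},
    {"dx": 0, "dy": 0, "dz": 0, "rx": 0, "ry": 0, "rz": 0.0995, "fingers": 1},
    {"dx": 0, "dy": 0, "dz": 0, "rx": 0, "ry": 0, "rz": 0.0995, "fingers": 1},
    {"dx": 0, "dy": 0, "dz": 0, "rx": 0, "ry": 0, "rz": 0.0995, "fingers": 1},
    {"dx": 0, "dy": 0, "dz": 0, "rx": 0, "ry": 0, "rz": 0.0995, "fingers": 1},
    {"dx": 0, "dy": 0, "dz": 0, "rx": 0, "ry": 0, "rz": 0.0995, "fingers": 1},
    {"dx": 0, "dy": 0, "dz": 0, "rx": 0, "ry": 0, "rz": 0.0995, "fingers": 1},
    {"dx": 0, "dy": 0, "dz": 0, "rx": 0, "ry": 0, "rz": 0.0995, "fingers": 1},
    {"dx": 0, "dy": 0, "dz": 0, "rx": 0, "ry": 0, "rz": 0, "fingers": 1}
  ]
}}

```text
time_s: 6.25
ee_pos: [0.4599, -0.1226, 0.1424]
eef_rot: [[0.109, -0.994, -0.001], [-0.994, -0.109, 0.0], [-0.001, 0.001, -1.0]]
force: [0.4, 0.0, -1.3]
gripper_width: 0.256
```

```bash
python3 - <<'E'
from h import *
import pickle
im=capture("wrist");c=camera_info("wrist");pickle.dump(c,open("c6.pkl","wb"));cv2.imwrite("pics/w6.png",im[:,:,::-1])
tgt([.568,.241,.144],-83.7)
E
```

```text
t 6.3 pos [ 0.46   -0.1226  0.1425] yaw -83.58 zaxis [-0.001  0.    -1.   ] gw 0.254 F [-0.2  1.1 -1.4] q [ 0.16 -0.29 -0.38 -0.   -1.49 -0.05]
 shift now-axes [-0.3493 -0.148  -0.0015]
 rz total 0.0021
 shift after-turn axes [-0.3496 -0.1473 -0.0015] residual tilt rotvec(tool) [0.0012 0.0004 0.0021]
```

View pics/w6.png

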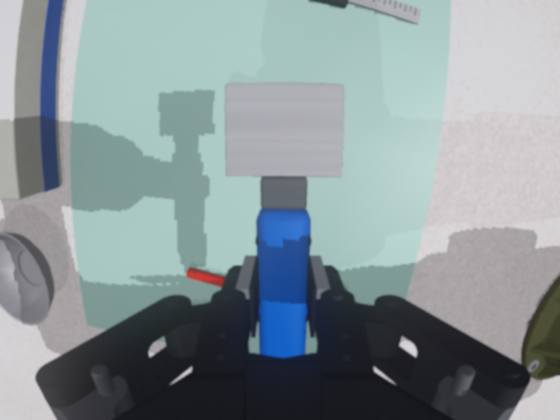

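Call:
{"method": "move_arm", "body": {
  "motion": [
    {"dx": -0.035, "dy": -0.0147, "dz": 0, "rx": 0, "ry": 0, "rz": 0.002, "fingers": 1},
    {"dx": -0.035, "dy": -0.0147, "dz": 0, "rx": 0, "ry": 0, "rz": 0, "fingers": 1},
    {"dx": -0.035, "dy": -0.0147, "dz": 0, "rx": 0, "ry": 0, "rz": 0, "fingers": 1},
    {"dx": -0.035, "dy": -0.0147, "dz": 0, "rx": 0, "ry": 0, "rz": 0, "fingers": 1},
    {"dx": -0.035, "dy": -0.0147, "dz": 0, "rx": 0, "ry": 0, "rz": 0, "fingers": 1},
    {"dx": -0.035, "dy": -0.0147, "dz": 0, "rx": 0, "ry": 0, "rz": 0, "fingers": 1},
    {"dx": -0.035, "dy": -0.0147, "dz": 0, "rx": 0, "ry": 0, "rz": 0, "fingers": 1},
    {"dx": -0.035, "dy": -0.0147, "dz": 0, "rx": 0, "ry": 0, "rz": 0, "fingers": 1},
    {"dx": 0, "dy": 0, "dz": 0, "rx": 0, "ry": 0, "rz": 0, "fingers": 1},
    {"dx": 0, "dy": 0, "dz": 0, "rx": 0, "ry": 0, "rz": 0, "fingers": 1}
  ]
}}

```text
time_s: 7.3
ee_pos: [0.5467, 0.1688, 0.1423]
eef_rot: [[0.111, -0.994, -0.002], [-0.994, -0.111, -0.001], [0.001, 0.002, -1.0]]
force: [-0.7, -0.7, -1.2]
gripper_width: 0.254
```

```bash
python3 - <<'E'
from h import *
import pickle
o=get_obs();im=capture("wrist");c=camera_info("wrist");pickle.dump((c,o),open("c7.pkl","wb"));cv2.imwrite("pics/w7.png",im[:,:,::-1])
tgt([.568,.241,.144],-83.7)
im=capture("scene");cv2.imwrite("pics/s7.png",im[:,:,::-1])
E
```

```text
t 7.35 pos [0.5467 0.1682 0.1427] yaw -83.7 zaxis [-0.001 -0.001 -1.   ] gw 0.253 F [ 0.1 -0.  -1.7] q [ 0.65 -0.03 -0.14 -0.   -1.46 -0.54]
 shift now-axes [-0.0701 -0.0292 -0.0014]
 rz total -0.0
 shift after-turn axes [-0.0701 -0.0292 -0.0013] residual tilt rotvec(tool) [ 0.0011 -0.0007 -0.    ]
```

View pics/w7.png

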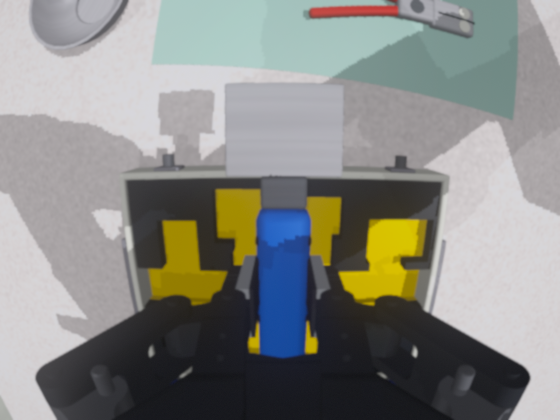

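View pics/s7.png

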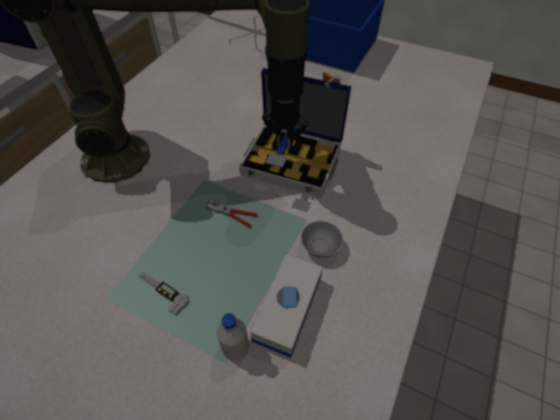

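```bash
python3 - <<'E'
from h import *
im=cv2.imread("pics/w7.png")[:,:,::-1]
crop(im,110,150,180,160,4.2,"c_w7a.png",1.4)
crop(im,280,150,180,160,4.2,"c_w7b.png",1.4)
E
```

```text
(no output)
```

View pics/c_w7a.png

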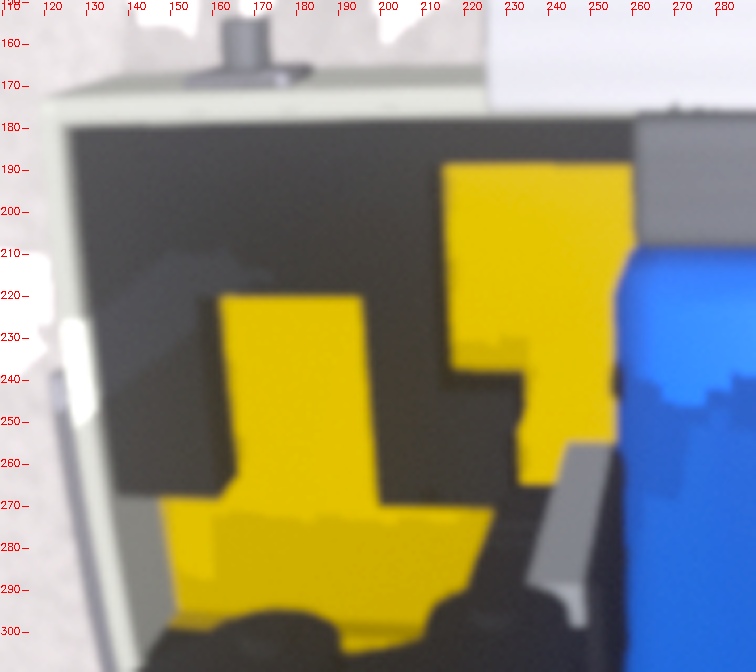

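View pics/c_w7b.png

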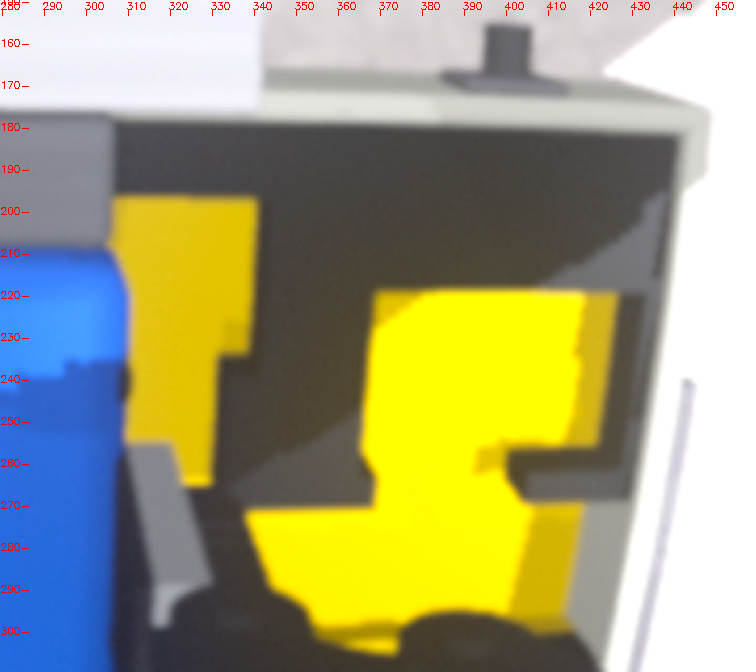

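```bash
cat > fitcase.py <<'E'
from h import *
import pickle
from scipy.optimize import least_squares
def fit(obs,c,x0=(.538,.238,np.radians(6.3))):
    P=px2w_w([o[0] for o in obs],[o[1] for o in obs],c)[:,:2]
    ax=[o[2] for o in obs];val=np.array([o[3] for o in obs])
    def r(p):
        d=P-p[:2];u=d@[np.cos(p[2]),np.sin(p[2])];v=d@[-np.sin(p[2]),np.cos(p[2])]
        return np.where(np.array(ax)=='x',u,v)-val
    s=least_squares(r,x0,loss='soft_l1',f_scale=.001);return s.x,r(s.x)
if __name__=="__main__":
    c,o=pickle.load(open("c7.pkl","rb"))
    f=lambda x,y:(110+x/4.2-.5,150+y/4.2-.5)
    g=lambda x,y:(280+x/4.2-.5,150+y/4.2-.5)
    obs=[(f(228,390),.022,'x',.1075),(f(370,400),.036,'x',.0725),(f(290,296),.036,'y',-.0645),(f(530,163),.036,'y',-.0905),
     (f(447,265),.022,'x',.0575),(f(180,497),.036,'y',-.02),(f(440,507),.036,'y',-.02),(g(180,197),.036,'y',-.0845),(g(255,270),.022,'x',-.047),
     (g(480,291),.036,'y',-.0665),(g(367,380),.036,'x',-.0695),(g(607,370),.022,'x',-.1285),(g(310,509),.036,'y',-.02),(g(570,502),.036,'y',-.02)]
    p,r=fit(obs,c);print(p[:2].round(4),np.degrees(p[2]));print((r*1000).round(1))
    R=o["eef_rot"];
    a=p[2];C=np.array([[np.cos(a),-np.sin(a)],[np.sin(a),np.cos(a)]])
    for n,x in(("cal",-.09),("span",-.03),("scr",.03),("pli",.09)): print(n,(p[:2]+C@[x,0]).round(4))
E
python3 fitcase.py
```

```text
[0.538  0.2379] 5.965970876144277
[ 0.2 -0.7  0.1  0.   0.  -0.  -0.1  0.1 -0.5  0.1  0.6  0.2 -0.2 -0. ]
cal [0.4485 0.2286]
span [0.5082 0.2348]
scr [0.5679 0.241 ]
pli [0.6275 0.2473]
```

```bash
python3 - <<'E'
from h import *
import pickle
c,o=pickle.load(open("c7.pkl","rb"))
im=cv2.imread("pics/w7.png")[:,:,::-1]
crop(im,215,75,140,145,4,"c_w7c.png",1.3)
R=o["eef_rot"];p=o["ee_pos"];z=p[2]+.004
for px in([284.5,83.5],[225,83.5],[344,83.5],[225,177],[344,177]): print(px,((px2w_w(px,z,c)[0]-p)@R).round(4))
E
```

```text
[284.5, 83.5] [ 0.0862  0.001  -0.0039]
[225, 83.5] [ 0.0868 -0.0241 -0.004 ]
[344, 83.5] [ 0.0869  0.0261 -0.0039]
[225, 177] [ 0.0464 -0.0248 -0.004 ]
[344, 177] [ 0.0464  0.0268 -0.0039]
```

View pics/c_w7c.png

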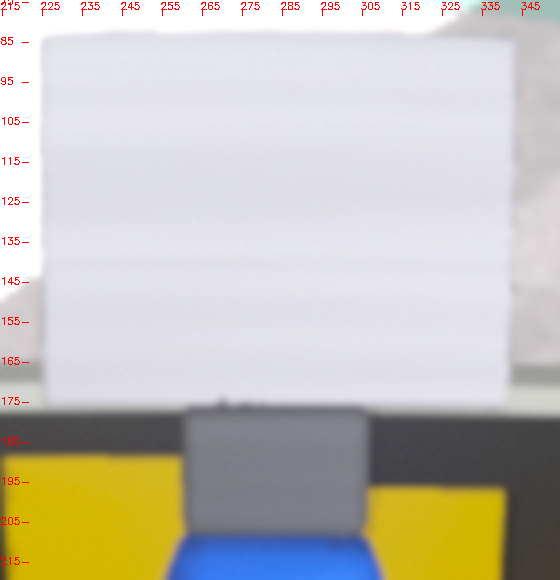

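Call:
{"method": "move_arm", "body": {
  "motion": [
    {"dx": 0, "dy": 0, "dz": 0, "rx": 0, "ry": 0, "rz": 0.0058, "fingers": 1},
    {"dx": -0.023, "dy": -0.0098, "dz": 0, "rx": 0, "ry": 0, "rz": 0, "fingers": 1},
    {"dx": -0.023, "dy": -0.0098, "dz": 0, "rx": 0, "ry": 0, "rz": 0, "fingers": 1},
    {"dx": -0.0228, "dy": -0.0098, "dz": 0, "rx": 0, "ry": 0, "rz": 0, "fingers": 1},
    {"dx": 0, "dy": 0, "dz": 0.025, "rx": 0, "ry": 0, "rz": 0, "fingers": 1},
    {"dx": 0, "dy": 0, "dz": 0.025, "rx": 0, "ry": 0, "rz": 0, "fingers": 1},
    {"dx": 0, "dy": 0, "dz": 0.02, "rx": 0, "ry": 0, "rz": 0, "fingers": 1},
    {"dx": 0, "dy": 0, "dz": 0, "rx": 0, "ry": 0, "rz": 0, "fingers": 1},
    {"dx": 0, "dy": 0, "dz": 0, "rx": 0, "ry": 0, "rz": 0, "fingers": 1}
  ]
}}

```text
time_s: 8.3
ee_pos: [0.5695, 0.2391, 0.0741]
eef_rot: [[0.102, -0.995, 0.001], [-0.995, -0.102, -0.0], [0.0, -0.001, -1.0]]
force: [-0.3, 0.4, -0.6]
gripper_width: 0.254
```

```bash
python3 - <<'E'
from h import *
import pickle
o=get_obs();im=capture("wrist");c=camera_info("wrist");pickle.dump((c,o),open("c8.pkl","wb"));cv2.imwrite("pics/w8.png",im[:,:,::-1])
tgt([.5688,.2397,.026],-84.03)
crop(im,110,60,340,250,2.2,"c_w8.png",1.3)
im=capture("scene");cv2.imwrite("pics/s8.png",im[:,:,::-1])
E
```

```text
t 8.35 pos [0.57   0.2395 0.0751] yaw -84.17 zaxis [ 0.002  0.001 -1.   ] gw 0.26 F [-0.4  0.3  0.5] q [ 0.72  0.12 -0.11  0.   -1.33 -0.62]
 shift now-axes [-0.0003  0.0013  0.0491]
 rz total -0.0024
 shift after-turn axes [-0.0003  0.0012  0.0491] residual tilt rotvec(tool) [-0.0022  0.0004 -0.0024]
```

View pics/c_w8.png

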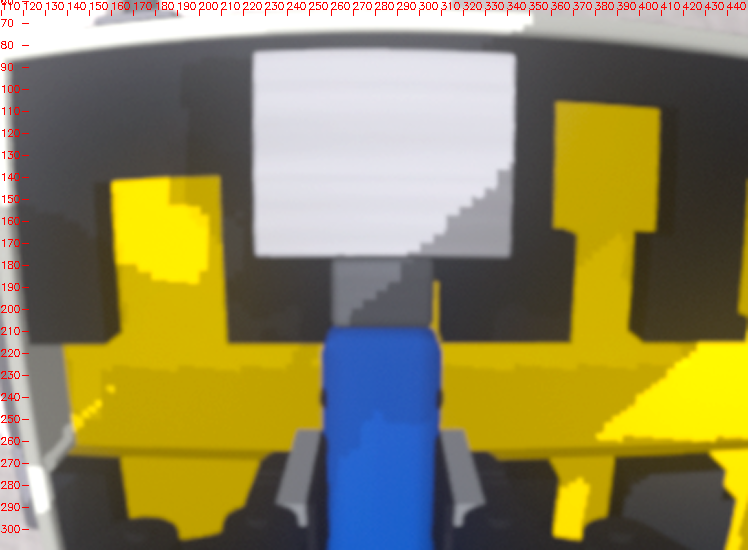

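View pics/s8.png

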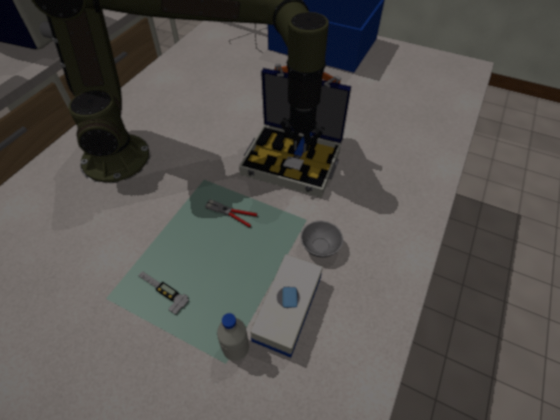

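Call:
{"method": "move_arm", "body": {
  "motion": [
    {"dx": 0, "dy": 0.0012, "dz": 0.01, "rx": 0, "ry": 0, "rz": -0.0024, "fingers": 1},
    {"dx": 0, "dy": 0, "dz": 0.01, "rx": 0, "ry": 0, "rz": 0, "fingers": 1},
    {"dx": 0, "dy": 0, "dz": 0.01, "rx": 0, "ry": 0, "rz": 0, "fingers": 1},
    {"dx": 0, "dy": 0, "dz": 0.002, "rx": 0, "ry": 0, "rz": 0, "fingers": 1},
    {"dx": 0, "dy": 0, "dz": 0, "rx": 0, "ry": 0, "rz": 0, "fingers": 1},
    {"dx": 0, "dy": 0, "dz": 0, "rx": 0, "ry": 0, "rz": 0, "fingers": 1}
  ]
}}

```text
time_s: 9.0
ee_pos: [0.5682, 0.2397, 0.0416]
eef_rot: [[0.105, -0.995, 0.0], [-0.995, -0.105, -0.0], [0.0, -0.0, -1.0]]
force: [0.4, 0.6, -1.0]
gripper_width: 0.256
```

```bash
python3 - <<'E'
from h import *
import pickle
o=get_obs();im=capture("wrist");c=camera_info("wrist");pickle.dump((c,o),open("c9.pkl","wb"));cv2.imwrite("pics/w9.png",im[:,:,::-1])
tgt([.5688,.2397,.026],-84.03)
crop(im,180,60,200,200,3,"c_w9.png",1.3)
E
```

```text
t 9.05 pos [0.5683 0.2398 0.0418] yaw -84.0 zaxis [ 0.001  0.    -1.   ] gw 0.256 F [ 0.1 -0.4 -1. ] q [ 0.72  0.14 -0.15  0.   -1.27 -0.62]
 shift now-axes [ 0.0001 -0.0005  0.0158]
 rz total 0.0005
 shift after-turn axes [ 0.0001 -0.0005  0.0158] residual tilt rotvec(tool) [-0.0007  0.      0.0005]
```

View pics/c_w9.png

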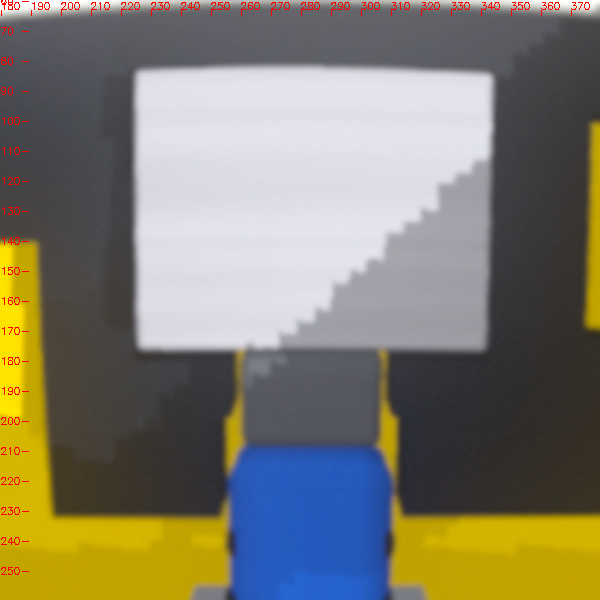

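Call:
{"method": "move_arm", "body": {
  "motion": [
    {"dx": 0, "dy": 0, "dz": 0.006, "rx": 0, "ry": 0, "rz": 0, "fingers": 1},
    {"dx": 0, "dy": 0, "dz": 0.006, "rx": 0, "ry": 0, "rz": 0, "fingers": 1},
    {"dx": 0, "dy": 0, "dz": 0.003, "rx": 0, "ry": 0, "rz": 0, "fingers": 1},
    {"dx": 0, "dy": 0, "dz": 0, "rx": 0, "ry": 0, "rz": 0, "fingers": 1},
    {"dx": 0, "dy": 0, "dz": 0, "rx": 0, "ry": 0, "rz": 0, "fingers": 1}
  ]
}}

```text
time_s: 9.55
ee_pos: [0.5679, 0.2396, 0.0261]
eef_rot: [[0.104, -0.995, -0.0], [-0.995, -0.104, -0.0], [0.0, 0.0, -1.0]]
force: [0.3, 1.0, -0.4]
gripper_width: 0.252
```

```bash
python3 - <<'E'
from h import *
im=capture("wrist")
tgt([.5688,.2397,.026],-84.03)
crop(im,180,60,200,200,3,"c_w10.png",1.3)
E
```

```text
t 9.6 pos [0.568  0.2396 0.0261] yaw -84.01 zaxis [-0. -0. -1.] gw 0.253 F [ 0.2 -0.4 -0.6] q [ 0.72  0.16 -0.17  0.   -1.25 -0.62]
 shift now-axes [-0.     -0.0008  0.0001]
 rz total 0.0003
 shift after-turn axes [-0.     -0.0008  0.0001] residual tilt rotvec(tool) [ 0.0002 -0.0001  0.0003]
```

View pics/c_w10.png

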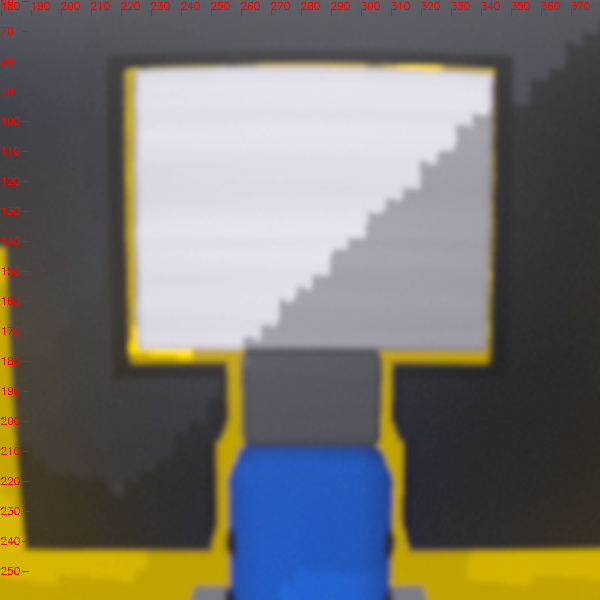

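Call:
{"method": "move_arm", "body": {
  "motion": [
    {"dx": 0, "dy": 0, "dz": 0, "rx": 0, "ry": 0, "rz": 0, "fingers": 0.1},
    {"dx": 0, "dy": 0, "dz": 0, "rx": 0, "ry": 0, "rz": 0, "fingers": 0.1},
    {"dx": 0, "dy": 0, "dz": 0, "rx": 0, "ry": 0, "rz": 0, "fingers": 0.1},
    {"dx": 0, "dy": 0, "dz": 0, "rx": 0, "ry": 0, "rz": 0, "fingers": 0.1},
    {"dx": 0, "dy": 0, "dz": -0.01, "rx": 0, "ry": 0, "rz": 0, "fingers": 0.1},
    {"dx": 0, "dy": 0, "dz": -0.02, "rx": 0, "ry": 0, "rz": 0, "fingers": 0.1},
    {"dx": 0, "dy": 0, "dz": -0.04, "rx": 0, "ry": 0, "rz": 0, "fingers": 0.1},
    {"dx": 0, "dy": 0, "dz": -0.05, "rx": 0, "ry": 0, "rz": 0, "fingers": 0.1},
    {"dx": 0.02, "dy": 0, "dz": -0.04, "rx": 0, "ry": 0, "rz": 0, "fingers": -0.3},
    {"dx": 0.034, "dy": 0.021, "dz": -0.01, "rx": 0, "ry": 0, "rz": 0, "fingers": -0.3},
    {"dx": 0, "dy": 0, "dz": 0, "rx": 0, "ry": 0, "rz": 0, "fingers": -0.3}
  ]
}}

```text
time_s: 10.7
ee_pos: [0.5532, 0.1815, 0.2017]
eef_rot: [[0.103, -0.995, 0.007], [-0.995, -0.103, 0.003], [-0.002, -0.007, -1.0]]
force: [0.5, -0.1, 0.1]
gripper_width: 0.649
```

```bash
python3 - <<'E'
from h import *
im=capture("wrist");cv2.imwrite("pics/w11.png",im[:,:,::-1])
im=capture("top");cv2.imwrite("pics/t11.png",im[:,:,::-1])
tgt([.448,-.028,.2],-178)
E
```

```text
t 10.8 pos [0.5528 0.1834 0.1978] yaw -84.05 zaxis [ 0.002  0.002 -1.   ] gw 0.649 F [ 0.1  0.1 -0.6] q [ 0.66 -0.01 -0.03 -0.   -1.55 -0.56]
 shift now-axes [ 0.1994  0.1262 -0.0027]
 rz total 1.6397
 shift after-turn axes [ 0.1121 -0.2076 -0.0022] residual tilt rotvec(tool) [-5.0000e-04  2.7000e-03  1.6397e+00]
```

View pics/w11.png

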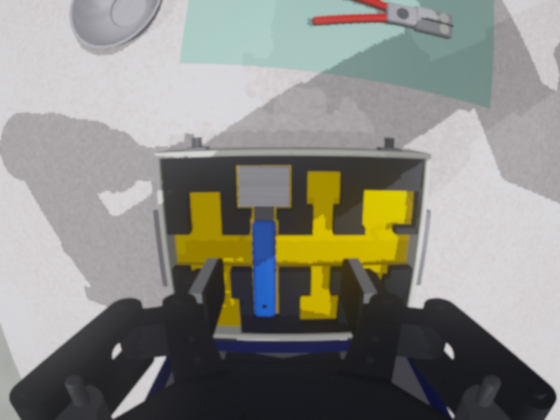

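View pics/t11.png

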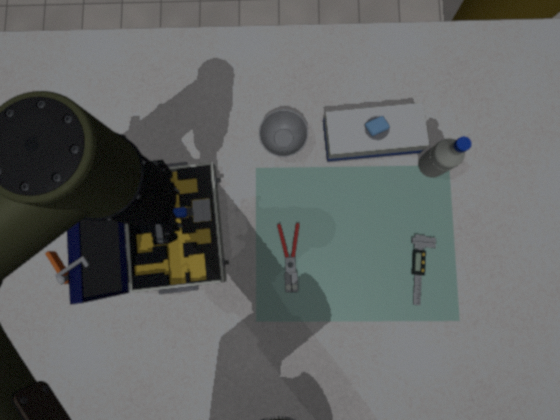

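Call:
{"method": "move_arm", "body": {
  "motion": [
    {"dx": 0.04, "dy": 0.0252, "dz": 0, "rx": 0, "ry": 0, "rz": 0, "fingers": -0.3},
    {"dx": 0.04, "dy": 0.0252, "dz": 0, "rx": 0, "ry": 0, "rz": 0, "fingers": -0.3},
    {"dx": 0.04, "dy": 0.0252, "dz": 0, "rx": 0, "ry": 0, "rz": 0, "fingers": -0.3},
    {"dx": 0.04, "dy": 0.0252, "dz": 0, "rx": 0, "ry": 0, "rz": 0, "fingers": -0.3},
    {"dx": 0.04, "dy": 0.0252, "dz": 0, "rx": 0, "ry": 0, "rz": 0, "fingers": -0.3},
    {"dx": 0, "dy": 0, "dz": 0, "rx": 0, "ry": 0, "rz": 0.149, "fingers": -0.3},
    {"dx": 0, "dy": 0, "dz": 0, "rx": 0, "ry": 0, "rz": 0.149, "fingers": -0.3},
    {"dx": 0, "dy": 0, "dz": 0, "rx": 0, "ry": 0, "rz": 0.149, "fingers": -0.3},
    {"dx": 0, "dy": 0, "dz": 0, "rx": 0, "ry": 0, "rz": 0.149, "fingers": -0.3},
    {"dx": 0, "dy": 0, "dz": 0, "rx": 0, "ry": 0, "rz": 0.149, "fingers": -0.3},
    {"dx": 0, "dy": 0, "dz": 0, "rx": 0, "ry": 0, "rz": 0.149, "fingers": -0.3},
    {"dx": 0, "dy": 0, "dz": 0, "rx": 0, "ry": 0, "rz": 0.149, "fingers": -0.3},
    {"dx": 0, "dy": 0, "dz": 0, "rx": 0, "ry": 0, "rz": 0.149, "fingers": -0.3},
    {"dx": 0, "dy": 0, "dz": 0, "rx": 0, "ry": 0, "rz": 0.149, "fingers": -0.3},
    {"dx": 0, "dy": 0, "dz": 0, "rx": 0, "ry": 0, "rz": 0.149, "fingers": -0.3},
    {"dx": 0, "dy": 0, "dz": 0, "rx": 0, "ry": 0, "rz": 0.149, "fingers": -0.3},
    {"dx": 0, "dy": 0, "dz": 0, "rx": 0, "ry": 0, "rz": 0, "fingers": -0.3},
    {"dx": 0, "dy": 0, "dz": 0, "rx": 0, "ry": 0, "rz": 0, "fingers": -0.3}
  ]
}}

```text
time_s: 12.6
ee_pos: [0.4483, -0.0281, 0.1959]
eef_rot: [[-0.999, -0.041, -0.001], [-0.041, 0.999, -0.0], [0.001, -0.0, -1.0]]
force: [-0.3, -1.1, 0.7]
gripper_width: 0.65
```

```bash
python3 - <<'E'
from h import *
import pickle
o=get_obs();im=capture("wrist");c=camera_info("wrist");pickle.dump((c,o),open("c12.pkl","wb"));cv2.imwrite("pics/w12.png",im[:,:,::-1])
tgt([.448,-.028,.2],-178)
crop(im,190,90,200,230,2.6,"c_w12.png",1.3)
E
```

```text
t 12.65 pos [ 0.4483 -0.0281  0.196 ] yaw -177.68 zaxis [-0.001 -0.    -1.   ] gw 0.648 F [-0.1 -0.2  0.6] q [ 0.39 -0.38 -0.35  0.   -1.6  -1.92]
 shift now-axes [ 0.0003  0.0001 -0.004 ]
 rz total 0.0055
 shift after-turn axes [ 0.0003  0.0001 -0.004 ] residual tilt rotvec(tool) [-0.0003 -0.0007  0.0055]
```

View pics/c_w12.png

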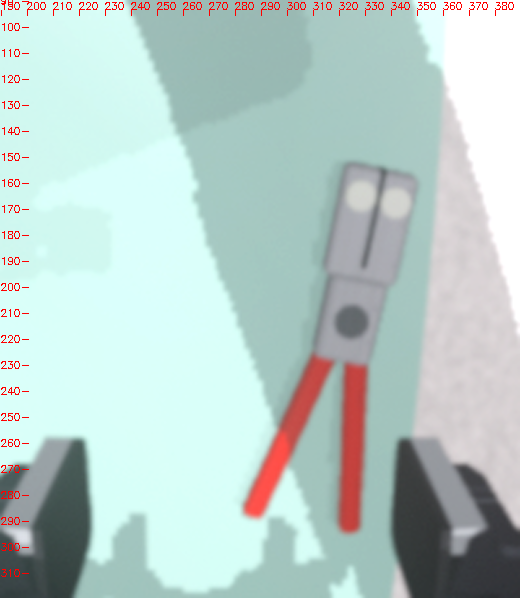

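```bash
python3 - <<'E'
from h import *
import pickle
c,o=pickle.load(open("c12.pkl","rb"))
f=lambda x,y:(190+x/2.6-.5,90+y/2.6-.5)
P=px2w_w([f(345,162),f(417,177),f(313,357),f(368,364),f(328,270),f(396,284),f(351,322),f(253,517),f(349,532)],[.014]*7+[.008]*2,c)[:,:2];print(P.round(4))
t=P[:2].mean(0);b=P[2:4].mean(0);s=P[4:6].mean(0);d=t-P[7:9].mean(0);print("dirs",np.degrees(np.arctan2(*(t-b)[::-1])),np.degrees(np.arctan2(*d[::-1])),"len tip-block end",np.hypot(*(t-b)),"(80)",np.hypot(*(t-s)),"(44)", np.hypot(*d))
u=(t-P[7:9].mean(0));u/=np.hypot(*u)
print("org",t-.062*u,b+.018*u,s-.018*u,P[6])
E
```

```text
[[ 0.4015  0.0111]
 [ 0.4056  0.0397]
 [ 0.4799  0.0034]
 [ 0.482   0.0259]
 [ 0.4441  0.007 ]
 [ 0.4485  0.0346]
 [ 0.4648  0.0176]
 [ 0.5562 -0.0173]
 [ 0.5626  0.0258]]
dirs 172.09994435426577 172.28413656805614 len tip-block end 0.07816553061220075 (80) 0.04299114772038235 (44) 0.15731725892478202
org [0.46498264 0.01706994] [0.46313065 0.01706728] [0.46412637 0.01838683] [0.46476085 0.01764353]
```

Call:
{"method": "move_arm", "body": {
  "motion": [
    {"dx": 0, "dy": 0, "dz": 0, "rx": 0, "ry": 0, "rz": 0.0885, "fingers": -0.3},
    {"dx": 0, "dy": 0, "dz": 0, "rx": 0, "ry": 0, "rz": 0.0885, "fingers": -0.3},
    {"dx": -0.005, "dy": 0.024, "dz": 0.03, "rx": 0, "ry": 0, "rz": 0, "fingers": -0.3},
    {"dx": -0.0046, "dy": 0.0233, "dz": 0.03, "rx": 0, "ry": 0, "rz": 0, "fingers": -0.3},
    {"dx": 0, "dy": 0, "dz": 0.03, "rx": 0, "ry": 0, "rz": 0, "fingers": -0.3},
    {"dx": 0, "dy": 0, "dz": 0.03, "rx": 0, "ry": 0, "rz": 0, "fingers": -0.3},
    {"dx": 0, "dy": 0, "dz": 0.03, "rx": 0, "ry": 0, "rz": 0, "fingers": -0.3},
    {"dx": 0, "dy": 0, "dz": 0, "rx": 0, "ry": 0, "rz": 0, "fingers": -0.3},
    {"dx": 0, "dy": 0, "dz": 0, "rx": 0, "ry": 0, "rz": 0, "fingers": -0.3}
  ]
}}

```text
time_s: 13.55
ee_pos: [0.4646, 0.017, 0.047]
eef_rot: [[-0.99, 0.138, -0.0], [0.138, 0.99, -0.001], [-0.0, -0.001, -1.0]]
force: [0.3, -0.3, 1.0]
gripper_width: 0.65
```

```bash
python3 - <<'E'
from h import *
import pickle
o=get_obs();im=capture("wrist");c=camera_info("wrist");pickle.dump((c,o),open("c13.pkl","wb"));cv2.imwrite("pics/w13.png",im[:,:,::-1])
tgt([.4642,.0175,.004],172.2)
crop(im,190,70,200,230,2.6,"c_w13.png",1.3)
E
```

```text
t 13.6 pos [0.4654 0.0172 0.0481] yaw 172.02 zaxis [ 0.002 -0.    -1.   ] gw 0.651 F [-0.  -0.1  0. ] q [ 0.47 -0.28 -0.54  0.   -1.31 -2.18]
 shift now-axes [0.0013 0.0001 0.0441]
 rz total -0.0031
 shift after-turn axes [0.0012 0.0001 0.0441] residual tilt rotvec(tool) [ 0.0001  0.0021 -0.0031]
```

View pics/c_w13.png

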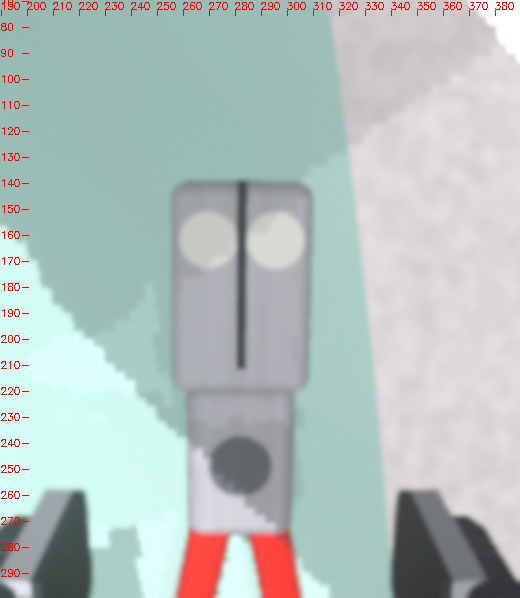

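Call:
{"method": "move_arm", "body": {
  "motion": [
    {"dx": 0.001, "dy": 0, "dz": 0.02, "rx": 0, "ry": 0, "rz": -0.003, "fingers": -0.3},
    {"dx": 0, "dy": 0, "dz": 0.015, "rx": 0, "ry": 0, "rz": 0, "fingers": -0.3},
    {"dx": 0, "dy": 0, "dz": 0.009, "rx": 0, "ry": 0, "rz": 0, "fingers": -0.3},
    {"dx": 0, "dy": 0, "dz": 0, "rx": 0, "ry": 0, "rz": 0, "fingers": -0.3},
    {"dx": 0, "dy": 0, "dz": 0, "rx": 0, "ry": 0, "rz": 0, "fingers": 1},
    {"dx": 0, "dy": 0, "dz": 0, "rx": 0, "ry": 0, "rz": 0, "fingers": 1},
    {"dx": 0, "dy": 0, "dz": 0, "rx": 0, "ry": 0, "rz": 0, "fingers": 1},
    {"dx": 0, "dy": 0, "dz": 0, "rx": 0, "ry": 0, "rz": 0, "fingers": 1},
    {"dx": 0, "dy": 0, "dz": 0, "rx": 0, "ry": 0, "rz": 0, "fingers": 1},
    {"dx": 0, "dy": 0, "dz": 0, "rx": 0, "ry": 0, "rz": 0, "fingers": 1}
  ],
  "grip_force": 90
}}

```text
time_s: 14.6
ee_pos: [0.4644, 0.0175, 0.004]
eef_rot: [[-0.991, 0.137, 0.002], [0.137, 0.991, 0.0], [-0.002, 0.0, -1.0]]
force: [-1.8, -0.7, 5.5]
gripper_width: 0.248
```

```bash
python3 - <<'E'
from h import *
tgt([.6275,.2473,.15],-84.03)
E
```

```text
t 14.6 pos [0.4644 0.0175 0.004 ] yaw 172.14 zaxis [ 0.002  0.    -1.   ] gw 0.248 F [-1.8 -0.7  5.5] q [ 0.47 -0.24 -0.6   0.   -1.21 -2.18]
 shift now-axes [-0.1304  0.2501 -0.1456]
 rz total -1.8122
 shift after-turn axes [-0.2116 -0.1861 -0.146 ] residual tilt rotvec(tool) [-1.7000e-03  2.0000e-03 -1.8122e+00]
```

Call:
{"method": "move_arm", "body": {
  "motion": [
    {"dx": 0, "dy": 0, "dz": -0.03, "rx": 0, "ry": 0, "rz": 0, "fingers": 1},
    {"dx": 0, "dy": 0, "dz": -0.04, "rx": 0, "ry": 0, "rz": -0.1394, "fingers": 1},
    {"dx": 0, "dy": 0, "dz": -0.04, "rx": 0, "ry": 0, "rz": -0.1394, "fingers": 1},
    {"dx": 0, "dy": 0, "dz": -0.036, "rx": 0, "ry": 0, "rz": -0.1394, "fingers": 1},
    {"dx": 0, "dy": 0, "dz": 0, "rx": 0, "ry": 0, "rz": -0.1394, "fingers": 1},
    {"dx": 0, "dy": 0, "dz": 0, "rx": 0, "ry": 0, "rz": -0.1394, "fingers": 1},
    {"dx": 0, "dy": 0, "dz": 0, "rx": 0, "ry": 0, "rz": -0.1394, "fingers": 1},
    {"dx": 0, "dy": 0, "dz": 0, "rx": 0, "ry": 0, "rz": -0.1394, "fingers": 1},
    {"dx": 0, "dy": 0, "dz": 0, "rx": 0, "ry": 0, "rz": -0.1394, "fingers": 1},
    {"dx": 0, "dy": 0, "dz": 0, "rx": 0, "ry": 0, "rz": -0.1394, "fingers": 1},
    {"dx": 0, "dy": 0, "dz": 0, "rx": 0, "ry": 0, "rz": -0.1394, "fingers": 1},
    {"dx": 0, "dy": 0, "dz": 0, "rx": 0, "ry": 0, "rz": -0.1394, "fingers": 1},
    {"dx": 0, "dy": 0, "dz": 0, "rx": 0, "ry": 0, "rz": -0.1394, "fingers": 1},
    {"dx": 0, "dy": 0, "dz": 0, "rx": 0, "ry": 0, "rz": -0.1394, "fingers": 1},
    {"dx": -0.036, "dy": -0.0372, "dz": 0, "rx": 0, "ry": 0, "rz": 0, "fingers": 1},
    {"dx": -0.036, "dy": -0.0372, "dz": 0, "rx": 0, "ry": 0, "rz": 0, "fingers": 1},
    {"dx": -0.036, "dy": -0.0372, "dz": 0, "rx": 0, "ry": 0, "rz": 0, "fingers": 1},
    {"dx": -0.036, "dy": -0.0372, "dz": 0, "rx": 0, "ry": 0, "rz": 0, "fingers": 1},
    {"dx": 0, "dy": -0.0372, "dz": 0, "rx": 0, "ry": 0, "rz": 0, "fingers": 1},
    {"dx": 0, "dy": 0, "dz": 0, "rx": 0, "ry": 0, "rz": 0, "fingers": 1}
  ]
}}

```text
time_s: 16.6
ee_pos: [0.6307, 0.1754, 0.1435]
eef_rot: [[0.104, -0.995, -0.006], [-0.995, -0.104, -0.003], [0.003, 0.006, -1.0]]
force: [-0.9, -0.2, -3.9]
gripper_width: 0.244
```

```bash
python3 - <<'E'
from h import *
import pickle
o=get_obs();im=capture("wrist");c=camera_info("wrist");pickle.dump((c,o),open("c14.pkl","wb"));cv2.imwrite("pics/w14.png",im[:,:,::-1])
tgt([.6275,.2473,.15],-84.03)
crop(im,190,100,200,200,3,"c_w14.png",1.3)
E
```

```text
t 16.65 pos [0.6295 0.1747 0.1447] yaw -84.06 zaxis [-0.005 -0.003 -1.   ] gw 0.249 F [-0.9  0.5 -2.4] q [ 0.58  0.19  0.09 -0.   -1.48 -0.47]
 shift now-axes [-0.0724 -0.0055 -0.0055]
 rz total -0.0006
 shift after-turn axes [-0.0724 -0.0056 -0.0053] residual tilt rotvec(tool) [ 0.0052 -0.002  -0.0006]
```

View pics/c_w14.png

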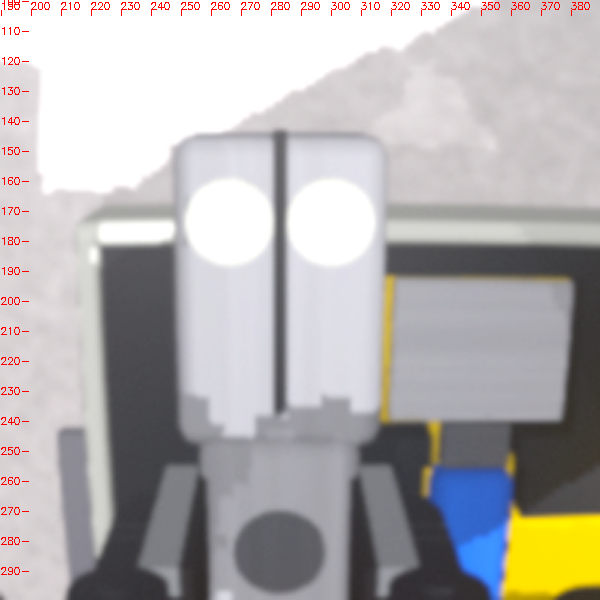

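View pics/w14.png

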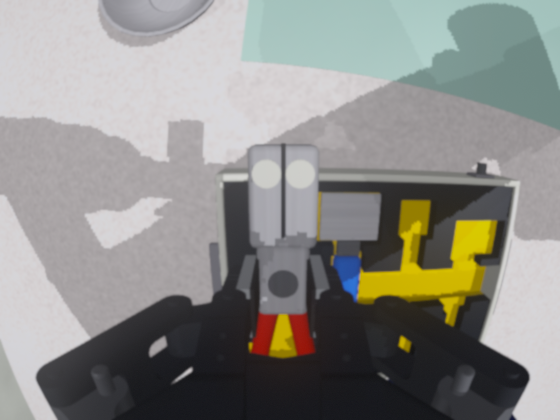

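```bash
python3 - <<'E'
from h import *
import pickle
c,o=pickle.load(open("c14.pkl","rb"))
R=o["eef_rot"];p=o["ee_pos"]
f=lambda x,y:(190+x/3-.5,100+y/3-.5)
for px,zo in((f(280,134),.009),(f(178,180),.009),(f(386,180),.009),(f(180,430),.009),(f(380,430),.009),(f(280,443),.009),(f(280,552),.010)): print(np.round(px,1),((px2w_w(px,p[2]+zo,c)[0]-p)@R).round(4))
E
```

```text
[282.8 144.2] [ 0.0603  0.0015 -0.0088]
[248.8 159.5] [ 0.054  -0.0126 -0.0089]
[318.2 159.5] [ 0.054   0.0161 -0.0088]
[249.5 242.8] [ 0.0176 -0.0132 -0.009 ]
[316.2 242.8] [ 0.0175  0.0161 -0.0089]
[282.8 247.2] [ 0.0156  0.0015 -0.009 ]
[282.8 283.5] [-0.0019  0.0015 -0.01  ]
```

Call:
{"method": "move_arm", "body": {
  "motion": [
    {"dx": -0.024, "dy": -0.0023, "dz": 0, "rx": 0, "ry": 0, "rz": 0, "fingers": 1},
    {"dx": -0.024, "dy": -0.0023, "dz": 0, "rx": 0, "ry": 0, "rz": 0, "fingers": 1},
    {"dx": -0.0226, "dy": -0.0023, "dz": 0.01, "rx": 0, "ry": 0, "rz": 0, "fingers": 1},
    {"dx": 0, "dy": 0, "dz": 0.03, "rx": 0, "ry": 0, "rz": 0, "fingers": 1},
    {"dx": 0, "dy": 0, "dz": 0.03, "rx": 0, "ry": 0, "rz": 0, "fingers": 1},
    {"dx": 0, "dy": 0, "dz": 0, "rx": 0, "ry": 0, "rz": 0, "fingers": 1},
    {"dx": 0, "dy": 0, "dz": 0, "rx": 0, "ry": 0, "rz": 0, "fingers": 1},
    {"dx": 0, "dy": 0, "dz": 0, "rx": 0, "ry": 0, "rz": 0, "fingers": 1}
  ]
}}

```text
time_s: 17.45
ee_pos: [0.6296, 0.2456, 0.0809]
eef_rot: [[0.104, -0.995, 0.003], [-0.995, -0.104, 0.001], [-0.001, -0.003, -1.0]]
force: [0.3, 0.3, -2.0]
gripper_width: 0.246
```

```bash
python3 - <<'E'
from h import *
import pickle
o=get_obs();im=capture("wrist");c=camera_info("wrist");pickle.dump((c,o),open("c15.pkl","wb"))
tgt([.6292,.2457,.026],-84.03)
crop(im,190,100,200,200,3,"c_w15.png",1.3)
E
```

```text
t 17.5 pos [0.6296 0.2457 0.081 ] yaw -84.05 zaxis [ 0.003  0.002 -1.   ] gw 0.245 F [ 0.2 -0.5 -1.4] q [ 0.67  0.27  0.06  0.   -1.36 -0.56]
 shift now-axes [0.     0.0006 0.055 ]
 rz total -0.0004
 shift after-turn axes [-0.      0.0004  0.055 ] residual tilt rotvec(tool) [-0.0036  0.0012 -0.0004]
```

View pics/c_w15.png

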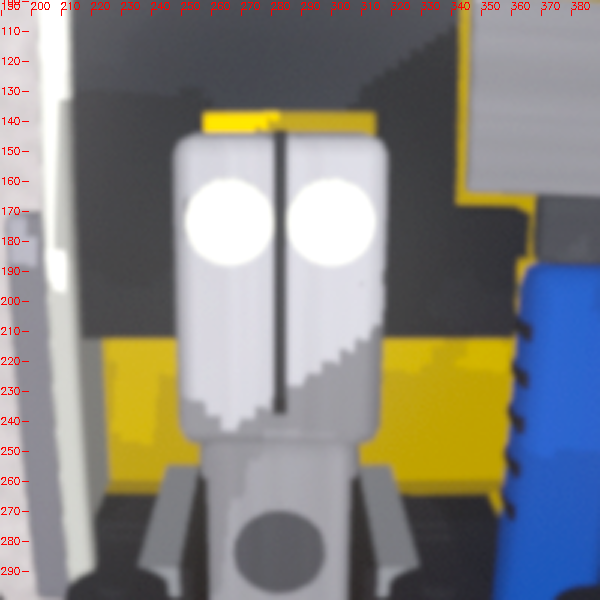

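Lower to z ≈ 0.042 (tool bottom just above the foam) and look.

Call:
{"method": "move_arm", "body": {
  "motion": [
    {"dx": 0, "dy": 0.0004, "dz": 0.015, "rx": 0, "ry": 0, "rz": 0, "fingers": 1},
    {"dx": 0, "dy": 0, "dz": 0.015, "rx": 0, "ry": 0, "rz": 0, "fingers": 1},
    {"dx": 0, "dy": 0, "dz": 0.009, "rx": 0, "ry": 0, "rz": 0, "fingers": 1},
    {"dx": 0, "dy": 0, "dz": 0, "rx": 0, "ry": 0, "rz": 0, "fingers": 1},
    {"dx": 0, "dy": 0, "dz": 0, "rx": 0, "ry": 0, "rz": 0, "fingers": 1}
  ]
}}

```text
time_s: 18.0
ee_pos: [0.6281, 0.2451, 0.0389]
eef_rot: [[0.104, -0.995, -0.0], [-0.995, -0.104, -0.001], [0.001, 0.001, -1.0]]
force: [0.5, -0.5, -1.9]
gripper_width: 0.25
```

```bash
python3 - <<'E'
from h import *
import pickle
im=capture("wrist")
tgt([.6292,.2457,.026],-84.03)
crop(im,190,100,200,200,3,"c_w16.png",1.3)
E
```

```text
t 18.05 pos [0.6284 0.2453 0.0396] yaw -84.04 zaxis [ 0.001 -0.    -1.   ] gw 0.249 F [ 0.6 -0.7 -2.8] q [ 0.67  0.29  0.01  0.   -1.29 -0.56]
 shift now-axes [-0.0004 -0.0008  0.0136]
 rz total -0.0003
 shift after-turn axes [-0.0003 -0.0008  0.0136] residual tilt rotvec(tool) [-0.0005 -0.0003 -0.0003]
```

View pics/c_w16.png

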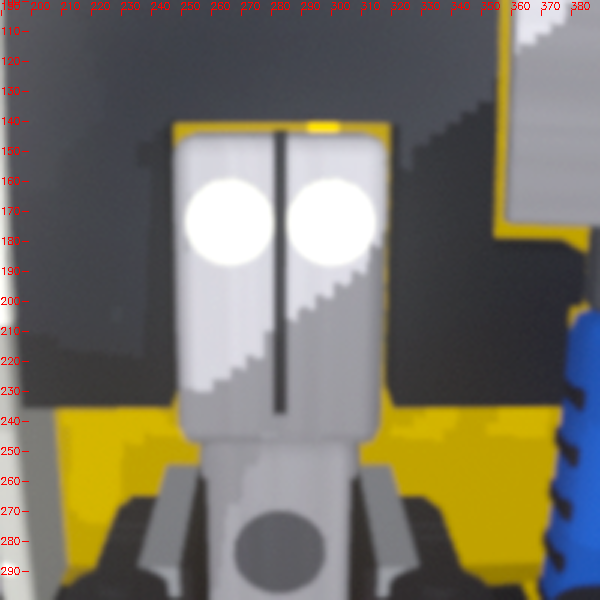

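Call:
{"method": "move_arm", "body": {
  "motion": [
    {"dx": 0, "dy": 0, "dz": 0.005, "rx": 0, "ry": 0, "rz": 0, "fingers": 1},
    {"dx": 0, "dy": 0, "dz": 0.005, "rx": 0, "ry": 0, "rz": 0, "fingers": 1},
    {"dx": 0, "dy": 0, "dz": 0.003, "rx": 0, "ry": 0, "rz": 0, "fingers": 1},
    {"dx": 0, "dy": 0, "dz": 0, "rx": 0, "ry": 0, "rz": 0, "fingers": 1},
    {"dx": 0, "dy": 0, "dz": 0, "rx": 0, "ry": 0, "rz": 0, "fingers": 1}
  ]
}}

```text
time_s: 18.55
ee_pos: [0.6282, 0.2452, 0.0263]
eef_rot: [[0.104, -0.995, -0.0], [-0.995, -0.104, -0.0], [0.0, 0.0, -1.0]]
force: [-0.7, 0.5, -1.4]
gripper_width: 0.249
```

```bash
python3 - <<'E'
from h import *
import pickle
im=capture("wrist")
tgt([.6292,.2457,.026],-84.03)
crop(im,190,100,200,200,3,"c_w17.png",1.3)
E
```

```text
t 18.6 pos [0.6282 0.2453 0.0264] yaw -84.05 zaxis [ 0. -0. -1.] gw 0.249 F [ 0.1 -0.5 -1. ] q [ 0.67  0.3   0.    0.   -1.27 -0.56]
 shift now-axes [-0.0003 -0.001   0.0004]
 rz total -0.0004
 shift after-turn axes [-0.0003 -0.001   0.0004] residual tilt rotvec(tool) [-0.0002 -0.0001 -0.0004]
```

View pics/c_w17.png

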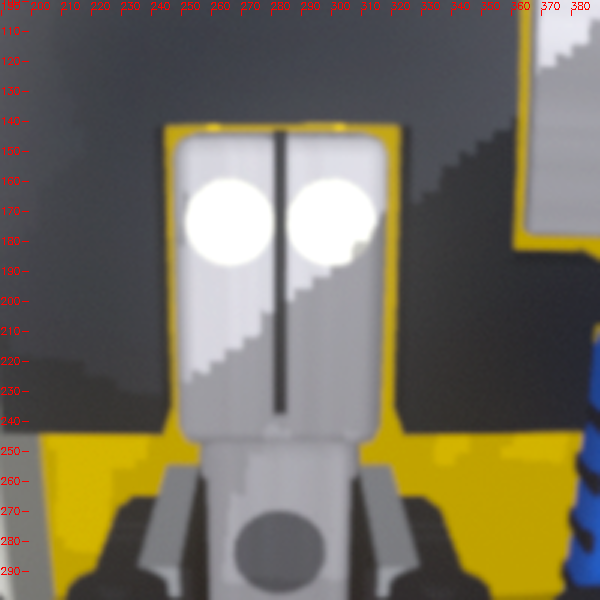

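Call:
{"method": "move_arm", "body": {
  "motion": [
    {"dx": 0, "dy": 0, "dz": 0, "rx": 0, "ry": 0, "rz": 0, "fingers": 0.1},
    {"dx": 0, "dy": 0, "dz": 0, "rx": 0, "ry": 0, "rz": 0, "fingers": 0.1},
    {"dx": 0, "dy": 0, "dz": 0, "rx": 0, "ry": 0, "rz": 0, "fingers": 0.1},
    {"dx": 0, "dy": 0, "dz": 0, "rx": 0, "ry": 0, "rz": 0, "fingers": 0.1},
    {"dx": 0, "dy": 0, "dz": -0.01, "rx": 0, "ry": 0, "rz": 0, "fingers": 0.1},
    {"dx": 0, "dy": 0, "dz": -0.02, "rx": 0, "ry": 0, "rz": 0, "fingers": 0.1},
    {"dx": 0, "dy": 0, "dz": -0.04, "rx": 0, "ry": 0, "rz": 0, "fingers": 0.1},
    {"dx": 0, "dy": 0, "dz": -0.05, "rx": 0, "ry": 0, "rz": 0, "fingers": 0.1},
    {"dx": 0.02, "dy": 0, "dz": -0.04, "rx": 0, "ry": 0, "rz": 0, "fingers": -0.3},
    {"dx": 0.034, "dy": 0.015, "dz": -0.03, "rx": 0, "ry": 0, "rz": 0, "fingers": -0.3},
    {"dx": 0, "dy": 0, "dz": 0, "rx": 0, "ry": 0, "rz": 0, "fingers": -0.3}
  ]
}}

```text
time_s: 19.7
ee_pos: [0.6205, 0.1873, 0.2253]
eef_rot: [[0.101, -0.995, 0.011], [-0.995, -0.101, 0.004], [-0.002, -0.012, -1.0]]
force: [0.4, 0.1, 1.6]
gripper_width: 0.646
```

```bash
python3 - <<'E'
from h import *
im=capture("wrist");cv2.imwrite("pics/w18.png",im[:,:,::-1])
im=capture("top");cv2.imwrite("pics/t18.png",im[:,:,::-1])
tgt([.45,-.318,.21],-5)
E
```

```text
t 19.8 pos [0.6191 0.1896 0.2187] yaw -84.11 zaxis [ 0.003  0.002 -1.   ] gw 0.649 F [-0.2  0.8 -1. ] q [ 0.61  0.16  0.19  0.   -1.6  -0.5 ]
 shift now-axes [0.4875 0.2204 0.0072]
 rz total -1.3807
 shift after-turn axes [-0.1243  0.5204  0.0087] residual tilt rotvec(tool) [-3.9000e-03 -8.0000e-04 -1.3807e+00]
```

View pics/w18.png

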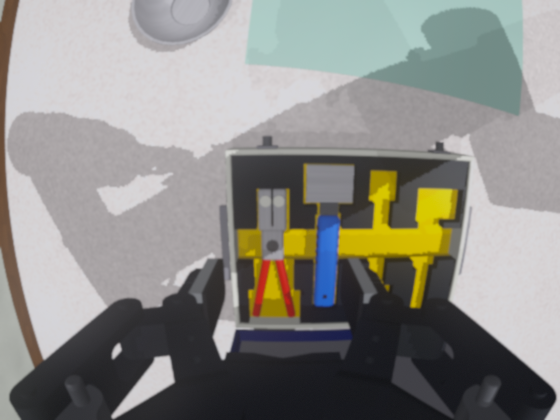

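View pics/t18.png

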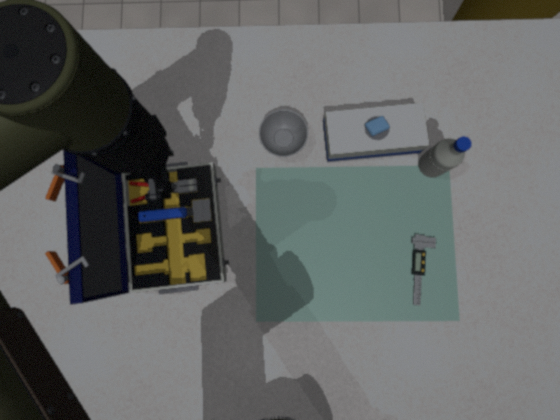

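Pliers and scraper sit home; the caliper is where it was. Move over to it.

Call:
{"method": "move_arm", "body": {
  "motion": [
    {"dx": 0.037, "dy": 0.017, "dz": 0, "rx": 0, "ry": 0, "rz": 0, "fingers": -0.3},
    {"dx": 0.037, "dy": 0.017, "dz": 0, "rx": 0, "ry": 0, "rz": 0, "fingers": -0.3},
    {"dx": 0.037, "dy": 0.017, "dz": 0, "rx": 0, "ry": 0, "rz": 0, "fingers": -0.3},
    {"dx": 0.037, "dy": 0.017, "dz": 0, "rx": 0, "ry": 0, "rz": 0, "fingers": -0.3},
    {"dx": 0.037, "dy": 0.017, "dz": 0, "rx": 0, "ry": 0, "rz": 0, "fingers": -0.3},
    {"dx": 0.037, "dy": 0.017, "dz": 0, "rx": 0, "ry": 0, "rz": 0, "fingers": -0.3},
    {"dx": 0.037, "dy": 0.017, "dz": 0, "rx": 0, "ry": 0, "rz": 0, "fingers": -0.3},
    {"dx": 0.037, "dy": 0.017, "dz": 0, "rx": 0, "ry": 0, "rz": 0, "fingers": -0.3},
    {"dx": 0.037, "dy": 0.017, "dz": 0, "rx": 0, "ry": 0, "rz": 0, "fingers": -0.3},
    {"dx": 0.037, "dy": 0.017, "dz": 0, "rx": 0, "ry": 0, "rz": 0, "fingers": -0.3},
    {"dx": 0.037, "dy": 0.017, "dz": 0, "rx": 0, "ry": 0, "rz": 0, "fingers": -0.3},
    {"dx": 0.037, "dy": 0.017, "dz": 0, "rx": 0, "ry": 0, "rz": 0, "fingers": -0.3},
    {"dx": 0.0435, "dy": 0.0164, "dz": 0, "rx": 0, "ry": 0, "rz": 0, "fingers": -0.3}
  ]
}}

```text
time_s: 21.1
ee_pos: [0.4496, -0.3182, 0.2154]
eef_rot: [[0.105, -0.994, -0.001], [-0.994, -0.105, 0.001], [-0.001, 0.001, -1.0]]
force: [1.7, 0.2, -0.4]
gripper_width: 0.652
```

Call:
{"method": "move_arm", "body": {
  "motion": [
    {"dx": 0, "dy": 0, "dz": 0, "rx": 0, "ry": 0, "rz": -0.138, "fingers": -0.3},
    {"dx": 0, "dy": 0, "dz": 0, "rx": 0, "ry": 0, "rz": -0.138, "fingers": -0.3},
    {"dx": 0, "dy": 0, "dz": 0, "rx": 0, "ry": 0, "rz": -0.138, "fingers": -0.3},
    {"dx": 0, "dy": 0, "dz": 0, "rx": 0, "ry": 0, "rz": -0.138, "fingers": -0.3},
    {"dx": 0, "dy": 0, "dz": 0, "rx": 0, "ry": 0, "rz": -0.138, "fingers": -0.3},
    {"dx": 0, "dy": 0, "dz": 0, "rx": 0, "ry": 0, "rz": -0.138, "fingers": -0.3},
    {"dx": 0, "dy": 0, "dz": 0, "rx": 0, "ry": 0, "rz": -0.138, "fingers": -0.3},
    {"dx": 0, "dy": 0, "dz": 0, "rx": 0, "ry": 0, "rz": -0.138, "fingers": -0.3},
    {"dx": 0, "dy": 0, "dz": 0, "rx": 0, "ry": 0, "rz": -0.138, "fingers": -0.3},
    {"dx": 0, "dy": 0, "dz": 0, "rx": 0, "ry": 0, "rz": -0.138, "fingers": -0.3},
    {"dx": 0, "dy": 0, "dz": 0, "rx": 0, "ry": 0, "rz": 0, "fingers": -0.3},
    {"dx": 0, "dy": 0, "dz": 0, "rx": 0, "ry": 0, "rz": 0, "fingers": -0.3}
  ]
}}

```text
time_s: 22.3
ee_pos: [0.4502, -0.3173, 0.2155]
eef_rot: [[0.996, -0.09, -0.001], [-0.09, -0.996, 0.001], [-0.002, -0.0, -1.0]]
force: [-0.7, 0.2, 0.4]
gripper_width: 0.653
```

```bash
python3 - <<'E'
from h import *
import pickle
o=get_obs();im=capture("wrist");c=camera_info("wrist");pickle.dump((c,o),open("c19.pkl","wb"));cv2.imwrite("pics/w19.png",im[:,:,::-1])
tgt([.45,-.318,.2],-5)
crop(im,200,120,190,200,3,"c_w19.png",1.3)
E
```

```text
t 22.35 pos [ 0.4502 -0.3174  0.2157] yaw -5.15 zaxis [-0.001  0.    -1.   ] gw 0.647 F [ 0.1 -0.4  0.9] q [-0.25 -0.09 -0.07 -0.   -1.59  1.73]
 shift now-axes [-0.0001  0.0006  0.0157]
 rz total -0.0027
 shift after-turn axes [-0.0001  0.0006  0.0157] residual tilt rotvec(tool) [-0.0003  0.0012 -0.0027]
```

View pics/c_w19.png

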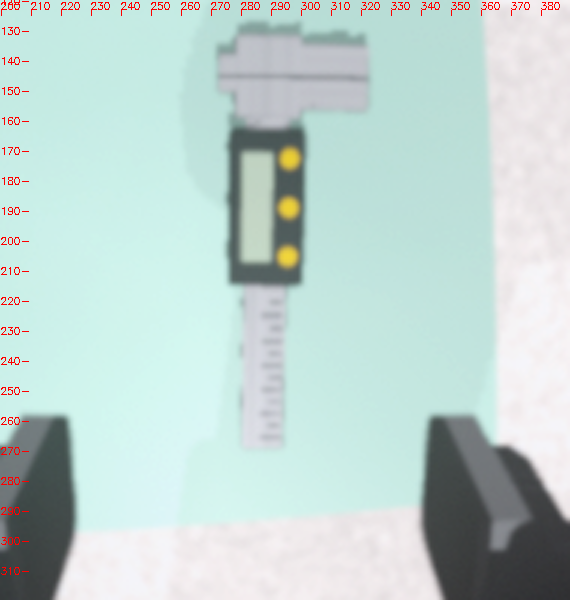

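```bash
python3 - <<'E'
from h import *
import pickle
c,o=pickle.load(open("c19.pkl","rb"))
f=lambda x,y:(200+x/3-.5,120+y/3-.5)
P=px2w_w([f(231,128),f(305,128),f(229,284),f(302,285),f(264,448),f(265,290),f(268,33)],[.012]*4+[.008]*3,c)[:,:2];print(P.round(4))
a=P[:2].mean(0);b=P[2:4].mean(0);d=a-b
print(np.degrees(np.arctan2(d[1],d[0])),np.hypot(*d)); e=a-P[4];print("dir2",np.degrees(np.arctan2(e[1],e[0])),np.hypot(*e))
u=d/np.hypot(*d);print("org",b+.028*u,a-.030*u,P[4]+.095*u)
E
```

```text
[[ 0.4824 -0.3125]
 [ 0.4801 -0.3386]
 [ 0.4255 -0.3064]
 [ 0.4227 -0.333 ]
 [ 0.3569 -0.3135]
 [ 0.4209 -0.3193]
 [ 0.5149 -0.3285]]
-5.811972137155918 0.057485218701893645
dir2 -5.524767861603567 0.12501522029985004
org [ 0.45195554 -0.32255274] [ 0.45144341 -0.32250061] [ 0.45136637 -0.32312267]
```

Call:
{"method": "move_arm", "body": {
  "motion": [
    {"dx": 0, "dy": 0, "dz": 0, "rx": 0, "ry": 0, "rz": 0.0087, "fingers": -0.3},
    {"dx": 0.0019, "dy": 0.005, "dz": 0.035, "rx": 0, "ry": 0, "rz": 0, "fingers": -0.3},
    {"dx": 0, "dy": 0, "dz": 0.035, "rx": 0, "ry": 0, "rz": 0, "fingers": -0.3},
    {"dx": 0, "dy": 0, "dz": 0.035, "rx": 0, "ry": 0, "rz": 0, "fingers": -0.3},
    {"dx": 0, "dy": 0, "dz": 0.035, "rx": 0, "ry": 0, "rz": 0, "fingers": -0.3},
    {"dx": 0, "dy": 0, "dz": 0.025, "rx": 0, "ry": 0, "rz": 0, "fingers": -0.3},
    {"dx": 0, "dy": 0, "dz": 0, "rx": 0, "ry": 0, "rz": 0, "fingers": -0.3},
    {"dx": 0, "dy": 0, "dz": 0, "rx": 0, "ry": 0, "rz": 0, "fingers": -0.3}
  ]
}}

```text
time_s: 23.15
ee_pos: [0.4517, -0.3232, 0.0522]
eef_rot: [[0.995, -0.096, -0.0], [-0.096, -0.995, -0.001], [-0.0, 0.001, -1.0]]
force: [0.9, -1.0, 0.9]
gripper_width: 0.647
```

```bash
python3 - <<'E'
from h import *
import pickle
im=capture("wrist")
tgt([.4516,-.3226,.0035],-5.65)
crop(im,170,60,240,240,2.4,"c_w20.png",1.3)
E
```

```text
t 23.2 pos [ 0.4524 -0.3234  0.0533] yaw -5.51 zaxis [ 0.002 -0.002 -1.   ] gw 0.652 F [-1.  -0.1  1. ] q [-0.26 -0.03 -0.31  0.   -1.29  1.73]
 shift now-axes [-0.001  -0.0008  0.0498]
 rz total 0.0025
 shift after-turn axes [-0.0009 -0.0008  0.0498] residual tilt rotvec(tool) [ 0.0015 -0.0021  0.0025]
```

View pics/c_w20.png

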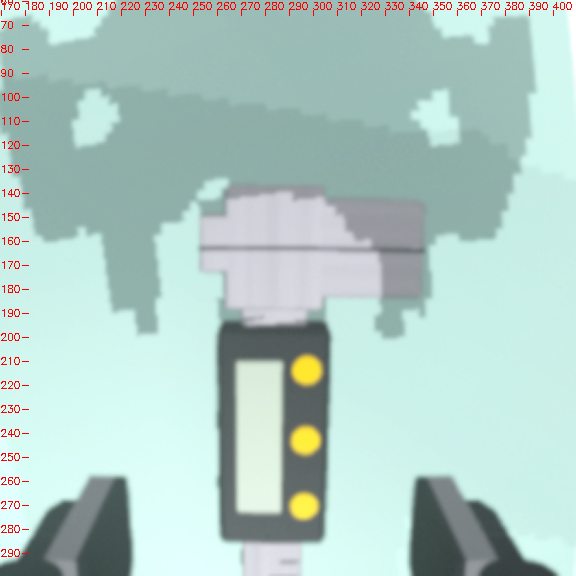

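Call:
{"method": "move_arm", "body": {
  "motion": [
    {"dx": -0.0005, "dy": -0.0005, "dz": 0.02, "rx": 0, "ry": 0, "rz": 0.0025, "fingers": -0.3},
    {"dx": 0, "dy": 0, "dz": 0.02, "rx": 0, "ry": 0, "rz": 0, "fingers": -0.3},
    {"dx": 0, "dy": 0, "dz": 0.0095, "rx": 0, "ry": 0, "rz": 0, "fingers": -0.3},
    {"dx": 0, "dy": 0, "dz": 0, "rx": 0, "ry": 0, "rz": 0, "fingers": -0.3},
    {"dx": 0, "dy": 0, "dz": 0, "rx": 0, "ry": 0, "rz": 0, "fingers": 1},
    {"dx": 0, "dy": 0, "dz": 0, "rx": 0, "ry": 0, "rz": 0, "fingers": 1},
    {"dx": 0, "dy": 0, "dz": 0, "rx": 0, "ry": 0, "rz": 0, "fingers": 1},
    {"dx": 0, "dy": 0, "dz": 0, "rx": 0, "ry": 0, "rz": 0, "fingers": 1},
    {"dx": 0, "dy": 0, "dz": 0, "rx": 0, "ry": 0, "rz": 0, "fingers": 1},
    {"dx": 0, "dy": 0, "dz": 0, "rx": 0, "ry": 0, "rz": 0, "fingers": 1}
  ],
  "grip_force": 90
}}

```text
time_s: 24.2
ee_pos: [0.4522, -0.3229, 0.0041]
eef_rot: [[0.995, -0.098, 0.003], [-0.098, -0.995, -0.002], [0.003, 0.001, -1.0]]
force: [-1.6, 1.0, 5.5]
gripper_width: 0.296
```

```bash
python3 - <<'E'
from h import *
tgt([.4485,.2286,.15],-84.03)
im=capture("wrist")
crop(im,170,60,240,240,2.4,"c_w21.png",1.3)
E
```

```text
t 24.2 pos [ 0.4522 -0.3229  0.0041] yaw -5.61 zaxis [ 0.003 -0.002 -1.   ] gw 0.296 F [-1.6  1.   5.5] q [-0.26  0.01 -0.36  0.   -1.19  1.73]
 shift now-axes [-0.0571 -0.5483 -0.1469]
 rz total 1.3688
 shift after-turn axes [-0.5489 -0.0537 -0.1459] residual tilt rotvec(tool) [-6.0000e-04 -3.3000e-03  1.3688e+00]
```

View pics/c_w21.png

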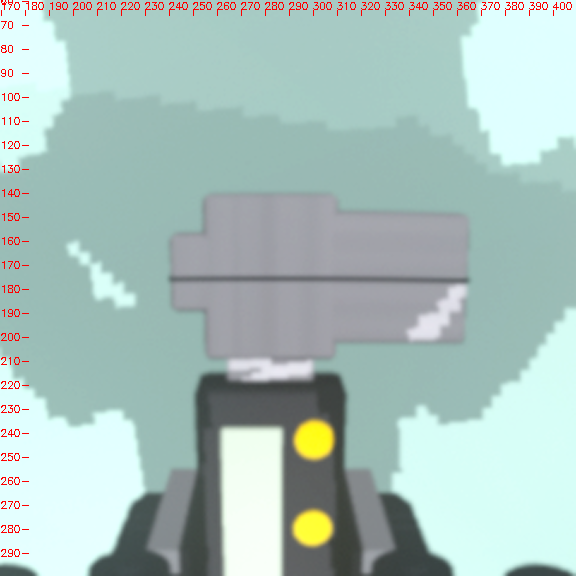

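Call:
{"method": "move_arm", "body": {
  "motion": [
    {"dx": 0, "dy": 0, "dz": -0.03, "rx": 0, "ry": 0, "rz": 0, "fingers": 1},
    {"dx": 0, "dy": 0, "dz": -0.04, "rx": 0, "ry": 0, "rz": 0.1369, "fingers": 1},
    {"dx": 0, "dy": 0, "dz": -0.04, "rx": 0, "ry": 0, "rz": 0.1369, "fingers": 1},
    {"dx": 0, "dy": 0, "dz": -0.036, "rx": 0, "ry": 0, "rz": 0.1369, "fingers": 1},
    {"dx": 0, "dy": 0, "dz": 0, "rx": 0, "ry": 0, "rz": 0.1369, "fingers": 1},
    {"dx": 0, "dy": 0, "dz": 0, "rx": 0, "ry": 0, "rz": 0.1369, "fingers": 1},
    {"dx": 0, "dy": 0, "dz": 0, "rx": 0, "ry": 0, "rz": 0.1369, "fingers": 1},
    {"dx": 0, "dy": 0, "dz": 0, "rx": 0, "ry": 0, "rz": 0.1369, "fingers": 1},
    {"dx": 0, "dy": 0, "dz": 0, "rx": 0, "ry": 0, "rz": 0.1369, "fingers": 1},
    {"dx": 0, "dy": 0, "dz": 0, "rx": 0, "ry": 0, "rz": 0.1369, "fingers": 1},
    {"dx": 0, "dy": 0, "dz": 0, "rx": 0, "ry": 0, "rz": 0.1369, "fingers": 1},
    {"dx": 0, "dy": 0, "dz": 0, "rx": 0, "ry": 0, "rz": 0, "fingers": 1}
  ]
}}

```text
time_s: 25.45
ee_pos: [0.451, -0.3222, 0.1478]
eef_rot: [[0.102, -0.995, -0.0], [-0.995, -0.102, 0.0], [-0.0, -0.0, -1.0]]
force: [-0.8, 0.3, -1.4]
gripper_width: 0.294
```

Call:
{"method": "move_arm", "body": {
  "motion": [
    {"dx": -0.037, "dy": -0.0041, "dz": 0, "rx": 0, "ry": 0, "rz": 0, "fingers": 1},
    {"dx": -0.037, "dy": -0.0041, "dz": 0, "rx": 0, "ry": 0, "rz": 0, "fingers": 1},
    {"dx": -0.037, "dy": -0.0041, "dz": 0, "rx": 0, "ry": 0, "rz": 0, "fingers": 1},
    {"dx": -0.037, "dy": -0.0041, "dz": 0, "rx": 0, "ry": 0, "rz": 0, "fingers": 1},
    {"dx": -0.037, "dy": -0.0041, "dz": 0, "rx": 0, "ry": 0, "rz": 0, "fingers": 1},
    {"dx": -0.037, "dy": -0.0041, "dz": 0, "rx": 0, "ry": 0, "rz": 0, "fingers": 1},
    {"dx": -0.037, "dy": -0.0041, "dz": 0, "rx": 0, "ry": 0, "rz": 0, "fingers": 1},
    {"dx": -0.037, "dy": -0.0041, "dz": 0, "rx": 0, "ry": 0, "rz": 0, "fingers": 1},
    {"dx": -0.037, "dy": -0.0041, "dz": 0, "rx": 0, "ry": 0, "rz": 0, "fingers": 1},
    {"dx": -0.037, "dy": -0.0041, "dz": 0, "rx": 0, "ry": 0, "rz": 0, "fingers": 1},
    {"dx": -0.037, "dy": -0.0041, "dz": 0, "rx": 0, "ry": 0, "rz": 0, "fingers": 1},
    {"dx": -0.037, "dy": -0.0041, "dz": 0, "rx": 0, "ry": 0, "rz": 0, "fingers": 1},
    {"dx": -0.035, "dy": -0.0041, "dz": 0, "rx": 0, "ry": 0, "rz": 0, "fingers": 1},
    {"dx": 0, "dy": 0, "dz": 0, "rx": 0, "ry": 0, "rz": 0, "fingers": 1},
    {"dx": 0, "dy": 0, "dz": 0, "rx": 0, "ry": 0, "rz": 0, "fingers": 1}
  ]
}}

```text
time_s: 26.95
ee_pos: [0.4543, 0.1602, 0.1477]
eef_rot: [[0.108, -0.994, -0.001], [-0.994, -0.108, -0.0], [0.0, 0.001, -1.0]]
force: [-0.8, -0.6, -1.9]
gripper_width: 0.292
```

```bash
python3 - <<'E'
from h import *
import pickle
o=get_obs();im=capture("wrist");c=camera_info("wrist");pickle.dump((c,o),open("c22.pkl","wb"));cv2.imwrite("pics/w22.png",im[:,:,::-1])
tgt([.4485,.2286,.15],-84.03)
crop(im,180,120,200,190,3,"c_w22.png",1.3)
E
```

```text
t 27.0 pos [0.4544 0.1595 0.1478] yaw -83.9 zaxis [-0. -0. -1.] gw 0.292 F [ 0.9  1.2 -2.8] q [ 0.76 -0.28 -0.36  0.   -1.49 -0.65]
 shift now-axes [-0.0693 -0.0015 -0.0022]
 rz total 0.0022
 shift after-turn axes [-0.0693 -0.0013 -0.0022] residual tilt rotvec(tool) [ 0.0003 -0.0003  0.0022]
```

View pics/c_w22.png

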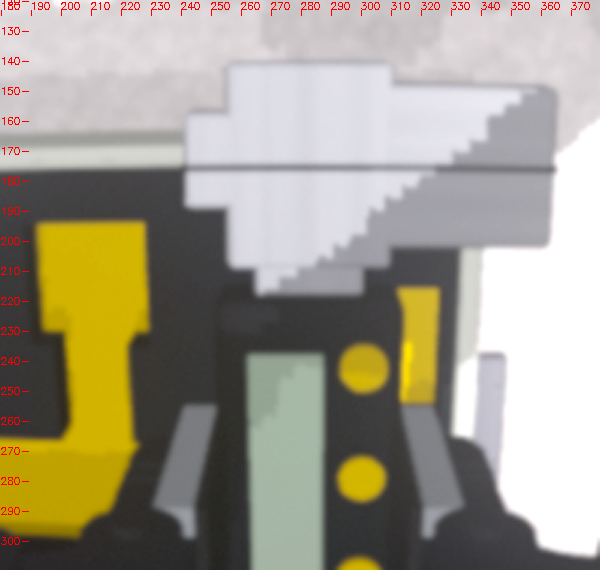

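View pics/w22.png

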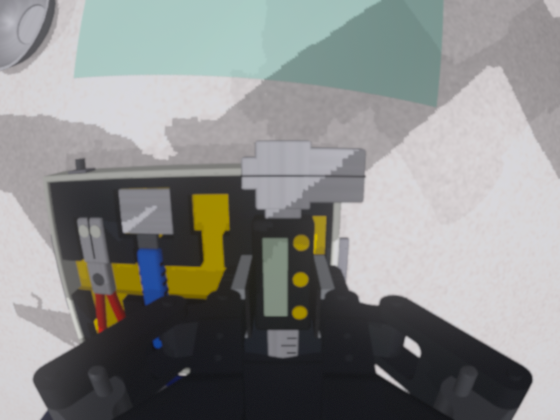

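```bash
python3 - <<'E'
from h import *
import pickle
c,o=pickle.load(open("c22.pkl","rb"))
R=o["eef_rot"];p=o["ee_pos"]
f=lambda x,y:(180+x/3-.5,120+y/3-.5)
for n,px,zo in(("tip64",f(310,62),.005),("L18",f(185,160),.005),("R36",f(553,165),.005),("back34",f(310,268),.005),("sl30 ",f(310,294),.008),("slL",f(216,380),.008),("slR",f(404,380),.008),("beamL",f(252,292),.005),("beamR",f(363,292),.005)): print(n,((px2w_w(px,p[2]+zo,c)[0]-p)@R).round(4))
# case check: spanner pocket
g=lambda x,y:f(x,y)
from fitcase import fit
obs=[(g(90,222),.036,'y',-.0845),(g(130,385),.036,'x',-.0405),(g(50,439),.036,'y',-.02),(g(147,270),.036,'x',-.047),(g(38,280),.022,'x',-.013),(g(420,288),.036,'y',-.0665),(g(437,350),.022,'x',-.1285)]
q,r=fit(obs,c,(.538,.2379,.1041));print(q[:2],np.degrees(q[2]),(r*1000).round(1))
P=px2w_w([x[0] for x in obs],[x[1] for x in obs],c)[:,:2];a=.1041;d=P-[.538,.2379];print(np.c_[d@[np.cos(a),np.sin(a)],d@[-np.sin(a),np.cos(a)]].round(4),[x[3] for x in obs])
E
```

```text
tip64 [ 0.062   0.0002 -0.005 ]
L18 [ 0.0483 -0.0176 -0.005 ]
R36 [ 0.0477  0.0352 -0.005 ]
back34 [ 0.0324  0.0001 -0.005 ]
sl30  [ 0.0293  0.0001 -0.008 ]
slL [ 0.0162 -0.0137 -0.008 ]
slR [ 0.0162  0.0139 -0.008 ]
beamL [ 0.0288 -0.0083 -0.005 ]
beamR [ 0.0288  0.0079 -0.005 ]
[0.53804079 0.23753272] 5.7351242750772515 [ 0.2 -0.4 -0.3 -0.2  0.8  0.1 -0. ]
[[-0.0323 -0.0845]
 [-0.0411 -0.0379]
 [-0.0161 -0.0206]
 [-0.0475 -0.0712]
 [-0.0125 -0.0647]
 [-0.1214 -0.0663]
 [-0.1287 -0.0438]] [-0.0845, -0.0405, -0.02, -0.047, -0.013, -0.0665, -0.1285]
```

Call:
{"method": "move_arm", "body": {
  "motion": [
    {"dx": 0, "dy": 0, "dz": 0, "rx": 0, "ry": 0, "rz": 0.0022, "fingers": 1},
    {"dx": -0.0225, "dy": -0.0004, "dz": 0, "rx": 0, "ry": 0, "rz": 0, "fingers": 1},
    {"dx": -0.0225, "dy": -0.0004, "dz": 0, "rx": 0, "ry": 0, "rz": 0, "fingers": 1},
    {"dx": -0.0225, "dy": -0.0005, "dz": 0.01, "rx": 0, "ry": 0, "rz": 0, "fingers": 1},
    {"dx": 0, "dy": 0, "dz": 0.03, "rx": 0, "ry": 0, "rz": 0, "fingers": 1},
    {"dx": 0, "dy": 0, "dz": 0.03, "rx": 0, "ry": 0, "rz": 0, "fingers": 1},
    {"dx": 0, "dy": 0, "dz": 0.03, "rx": 0, "ry": 0, "rz": 0, "fingers": 1},
    {"dx": 0, "dy": 0, "dz": 0.005, "rx": 0, "ry": 0, "rz": 0, "fingers": 1},
    {"dx": 0, "dy": 0, "dz": 0, "rx": 0, "ry": 0, "rz": 0, "fingers": 1},
    {"dx": 0, "dy": 0, "dz": 0, "rx": 0, "ry": 0, "rz": 0, "fingers": 1}
  ]
}}

```text
time_s: 28.0
ee_pos: [0.4502, 0.2272, 0.0449]
eef_rot: [[0.101, -0.995, 0.003], [-0.995, -0.101, 0.001], [-0.001, -0.003, -1.0]]
force: [-1.3, 0.9, -2.2]
gripper_width: 0.296
```

```bash
python3 - <<'E'
from h import *
import pickle
o=get_obs();im=capture("wrist")
tgt([.4487,.2268,.026],-84.03)
crop(im,180,100,200,200,3,"c_w23.png",1.3)
E
```

```text
t 28.05 pos [0.4502 0.2274 0.0451] yaw -84.19 zaxis [ 0.003  0.002 -1.   ] gw 0.288 F [-0.1 -0.1 -1.9] q [ 0.87 -0.16 -0.45  0.   -1.28 -0.77]
 shift now-axes [0.0005 0.0016 0.0191]
 rz total -0.0029
 shift after-turn axes [0.0005 0.0015 0.0191] residual tilt rotvec(tool) [-0.003   0.0016 -0.0029]
```

View pics/c_w23.png

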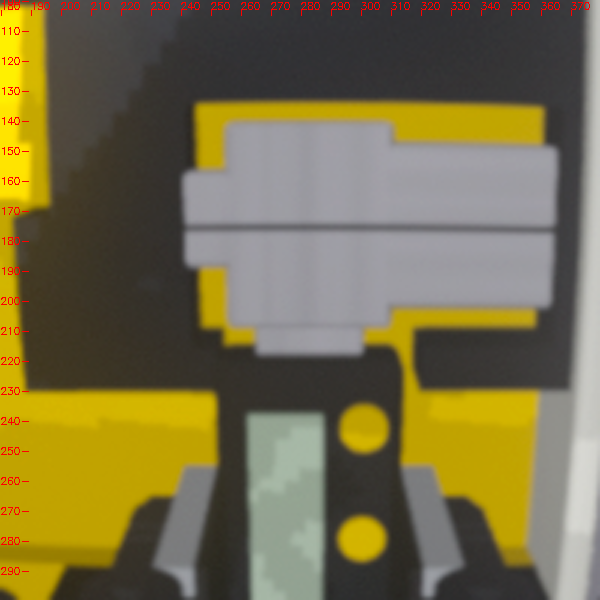

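Call:
{"method": "move_arm", "body": {
  "motion": [
    {"dx": 0.0005, "dy": 0.0008, "dz": 0.004, "rx": 0, "ry": 0, "rz": -0.002, "fingers": 1},
    {"dx": 0, "dy": 0, "dz": 0, "rx": 0, "ry": 0, "rz": 0, "fingers": 1},
    {"dx": 0, "dy": 0, "dz": 0, "rx": 0, "ry": 0, "rz": 0, "fingers": 1},
    {"dx": 0, "dy": 0, "dz": 0, "rx": 0, "ry": 0, "rz": 0, "fingers": 1}
  ]
}}

```text
time_s: 28.45
ee_pos: [0.4484, 0.2264, 0.039]
eef_rot: [[0.103, -0.995, 0.0], [-0.995, -0.103, 0.0], [-0.0, -0.0, -1.0]]
force: [0.6, 0.4, -2.5]
gripper_width: 0.288
```

```bash
python3 - <<'E'
from h import *
import pickle
o=get_obs();im=capture("wrist")
tgt([.4487,.2268,.026],-84.03)
crop(im,180,100,200,200,3,"c_w24.png",1.3)
E
```

```text
t 28.5 pos [0.4484 0.2264 0.039 ] yaw -84.07 zaxis [ 0.  0. -1.] gw 0.292 F [ 0.1 -0.8 -2.6] q [ 0.87 -0.16 -0.46  0.   -1.27 -0.77]
 shift now-axes [-0.0004 -0.0004  0.013 ]
 rz total -0.0007
 shift after-turn axes [-0.0004 -0.0004  0.013 ] residual tilt rotvec(tool) [-0.0002 -0.     -0.0007]
```

View pics/c_w24.png

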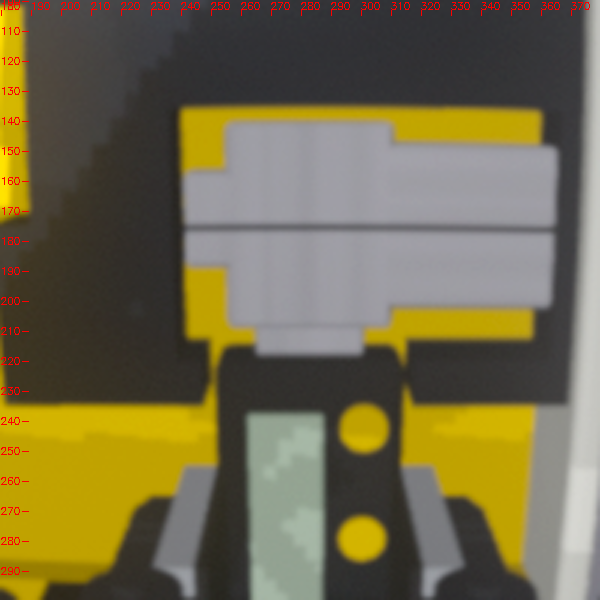

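Call:
{"method": "move_arm", "body": {
  "motion": [
    {"dx": -0.0004, "dy": -0.0003, "dz": 0.004, "rx": 0, "ry": 0, "rz": 0, "fingers": 1},
    {"dx": 0, "dy": 0, "dz": 0.004, "rx": 0, "ry": 0, "rz": 0, "fingers": 1},
    {"dx": 0, "dy": 0, "dz": 0.0045, "rx": 0, "ry": 0, "rz": 0, "fingers": 1},
    {"dx": 0, "dy": 0, "dz": 0, "rx": 0, "ry": 0, "rz": 0, "fingers": 1},
    {"dx": 0, "dy": 0, "dz": 0, "rx": 0, "ry": 0, "rz": 0, "fingers": 1}
  ]
}}

```text
time_s: 29.0
ee_pos: [0.4486, 0.2268, 0.0262]
eef_rot: [[0.103, -0.995, 0.0], [-0.995, -0.103, -0.0], [0.0, -0.0, -1.0]]
force: [-0.4, 0.1, -1.1]
gripper_width: 0.293
```

```bash
python3 - <<'E'
from h import *
import pickle
o=get_obs();im=capture("wrist")
tgt([.4487,.2268,.026],-84.03)
crop(im,180,100,200,200,3,"c_w25.png",1.3)
E
```

```text
t 29.05 pos [0.4486 0.2267 0.0262] yaw -84.07 zaxis [-0. -0. -1.] gw 0.293 F [ 0.3 -0.6 -1. ] q [ 0.87 -0.15 -0.48  0.   -1.25 -0.77]
 shift now-axes [-0.     -0.0001  0.0002]
 rz total -0.0007
 shift after-turn axes [-0.     -0.0001  0.0002] residual tilt rotvec(tool) [ 0.     -0.0002 -0.0007]
```

View pics/c_w25.png

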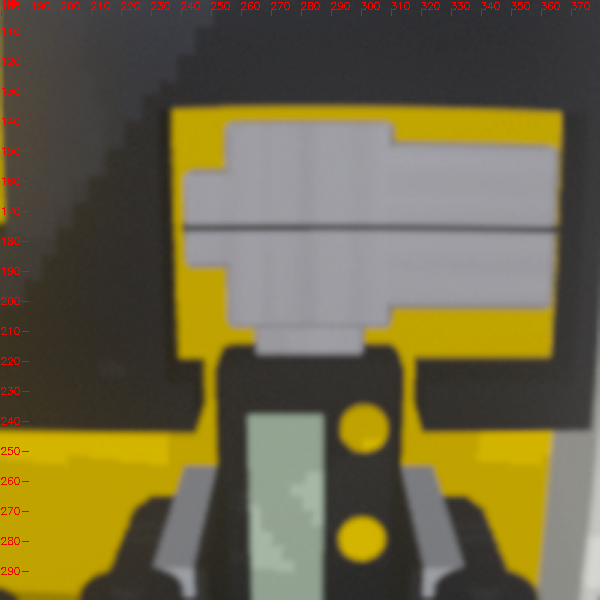

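Call:
{"method": "move_arm", "body": {
  "motion": [
    {"dx": 0, "dy": 0, "dz": 0, "rx": 0, "ry": 0, "rz": 0, "fingers": 0.1},
    {"dx": 0, "dy": 0, "dz": 0, "rx": 0, "ry": 0, "rz": 0, "fingers": 0.1},
    {"dx": 0, "dy": 0, "dz": 0, "rx": 0, "ry": 0, "rz": 0, "fingers": 0.1},
    {"dx": 0, "dy": 0, "dz": 0, "rx": 0, "ry": 0, "rz": 0, "fingers": 0.1},
    {"dx": 0, "dy": 0, "dz": -0.01, "rx": 0, "ry": 0, "rz": 0, "fingers": 0.1},
    {"dx": 0, "dy": 0, "dz": -0.02, "rx": 0, "ry": 0, "rz": 0, "fingers": 0.1},
    {"dx": 0, "dy": 0, "dz": -0.04, "rx": 0, "ry": 0, "rz": 0, "fingers": 0.1},
    {"dx": 0, "dy": 0, "dz": -0.05, "rx": 0, "ry": 0, "rz": 0, "fingers": 0.1},
    {"dx": 0.02, "dy": -0.02, "dz": -0.04, "rx": 0, "ry": 0, "rz": 0, "fingers": 1},
    {"dx": 0.02, "dy": -0.02, "dz": -0.04, "rx": 0, "ry": 0, "rz": 0, "fingers": 1},
    {"dx": 0, "dy": -0.02, "dz": 0, "rx": 0, "ry": 0, "rz": 0, "fingers": 1},
    {"dx": 0, "dy": 0, "dz": 0, "rx": 0, "ry": 0, "rz": 0, "fingers": 1},
    {"dx": 0, "dy": 0, "dz": 0, "rx": 0, "ry": 0, "rz": 0, "fingers": 1}
  ]
}}

```text
time_s: 30.35
ee_pos: [0.5122, 0.1929, 0.2261]
eef_rot: [[0.103, -0.995, -0.001], [-0.995, -0.103, -0.0], [0.0, 0.001, -1.0]]
force: [-0.4, 0.1, 0.2]
gripper_width: 0.001
```

```bash
cat >> h.py <<'E'
CC=np.array([.538,.2379]);CA=np.radians(5.97)
def case2w(P):
    P=np.atleast_2d(np.array(P,float));c,s=np.cos(CA),np.sin(CA)
    return np.c_[CC[0]+c*P[:,0]-s*P[:,1],CC[1]+s*P[:,0]+c*P[:,1],P[:,2]]
def lidpt(th,x,rho,n):
    return case2w([[x,.106-rho*np.cos(th)+n*np.sin(th),.04+rho*np.sin(th)+n*np.cos(th)]])
E
python3 - <<'E'
from h import *
im=capture("wrist");cv2.imwrite("pics/w26.png",im[:,:,::-1]);crop(im,140,100,290,230,2.7,"c_w26.png",1.4)
im=capture("top");cv2.imwrite("pics/t26.png",im[:,:,::-1])
im=capture("scene");crop(im,220,0,140,195,3.2,"c_s26.png",1.8)
tgt([.521,.402,.3],-84.03)
for th in(1.5,1.55,1.6,1.65,1.7,1.75):
    print(th,[tuple(w2px("scene",lidpt(th,x,.212,n))[0].round(1)) for x in(-.138,.138) for n in(0,.022)],[tuple(w2px("top",lidpt(th,x,.212,n))[0].round(1)) for x in(-.138,.138) for n in(0,.022)])
E
```

```text
t 30.5 pos [0.5117 0.1932 0.2261] yaw -84.04 zaxis [-0.    -0.001 -1.   ] gw -0.001 F [ 0.8 -0.1  0.3] q [ 0.73 -0.1  -0.06  0.   -1.61 -0.62]
 shift now-axes [-0.2067 -0.0309 -0.074 ]
 rz total -0.0001
 shift after-turn axes [-0.2067 -0.0309 -0.0739] residual tilt rotvec(tool) [ 0.0005 -0.0005 -0.0001]
1.5 [(np.float64(259.2), np.float64(72.8)), (np.float64(262.0), np.float64(68.5)), (np.float64(348.8), np.float64(91.9)), (np.float64(350.7), np.float64(87.1))] [(np.float64(86.9), np.float64(302.0)), (np.float64(73.4), np.float64(303.5)), (np.float64(79.2), np.float64(143.2)), (np.float64(66.4), np.float64(144.4))]
1.55 [(np.float64(260.6), np.float64(70.8)), (np.float64(263.3), np.float64(66.8)), (np.float64(349.7), np.float64(89.7)), (np.float64(351.6), np.float64(85.3))] [(np.float64(80.5), np.float64(302.7)), (np.float64(67.3), np.float64(304.2)), (np.float64(73.1), np.float64(143.8)), (np.float64(60.6), np.float64(145.2))]
1.6 [(np.float64(261.9), np.float64(68.9)), (np.float64(264.6), np.float64(65.3)), (np.float64(350.6), np.float64(87.6)), (np.float64(352.4), np.float64(83.6)
[... 415 characters left out ...]
.4), np.float64(145.3)), (np.float64(49.8), np.float64(147.0))]
1.7 [(np.float64(264.5), np.float64(65.7)), (np.float64(267.1), np.float64(62.8)), (np.float64(352.3), np.float64(84.0)), (np.float64(354.0), np.float64(80.7))] [(np.float64(62.3), np.float64(304.7)), (np.float64(50.5), np.float64(305.9)), (np.float64(55.9), np.float64(146.2)), (np.float64(44.8), np.float64(148.1))]
1.75 [(np.float64(265.7), np.float64(64.4)), (np.float64(268.3), np.float64(61.9)), (np.float64(353.1), np.float64(82.5)), (np.float64(354.7), np.float64(79.6))] [(np.float64(56.7), np.float64(305.3)), (np.float64(45.5), np.float64(306.4)), (np.float64(50.6), np.float64(147.1)), (np.float64(40.0), np.float64(149.2))]
```

View pics/c_w26.png

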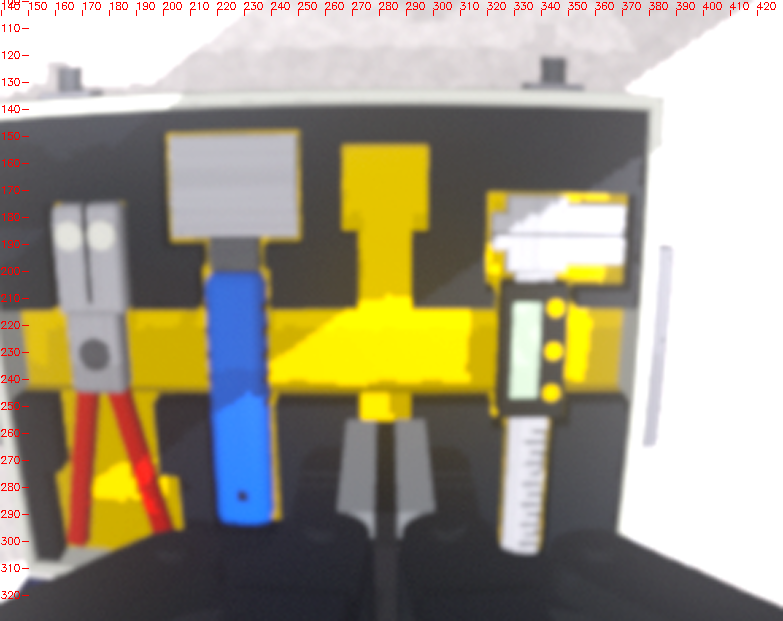

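View pics/c_s26.png

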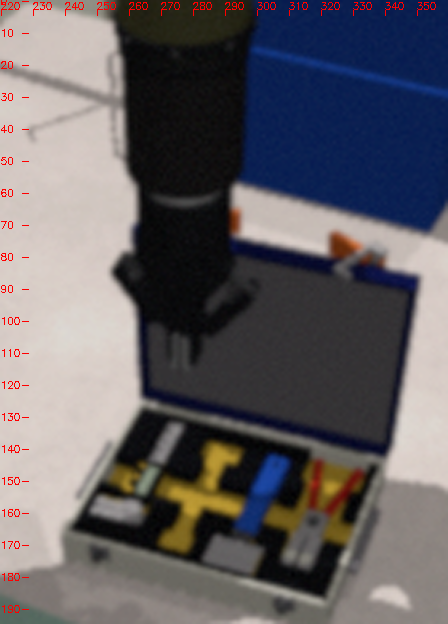

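View pics/t26.png

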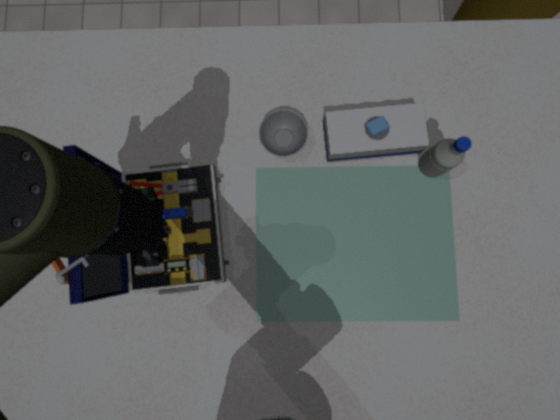

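Call:
{"method": "move_arm", "body": {
  "motion": [
    {"dx": 0, "dy": 0, "dz": -0.035, "rx": 0, "ry": 0, "rz": 0, "fingers": 1},
    {"dx": 0, "dy": 0, "dz": -0.035, "rx": 0, "ry": 0, "rz": 0, "fingers": 1},
    {"dx": 0, "dy": 0, "dz": -0.035, "rx": 0, "ry": 0, "rz": 0, "fingers": 1},
    {"dx": 0, "dy": 0, "dz": -0.035, "rx": 0, "ry": 0, "rz": 0, "fingers": 1},
    {"dx": -0.0303, "dy": -0.0044, "dz": 0, "rx": 0, "ry": 0, "rz": 0, "fingers": 1},
    {"dx": -0.0303, "dy": -0.0044, "dz": 0, "rx": 0, "ry": 0, "rz": 0, "fingers": 1},
    {"dx": -0.0303, "dy": -0.0044, "dz": 0, "rx": 0, "ry": 0, "rz": 0, "fingers": 1},
    {"dx": -0.0303, "dy": -0.0044, "dz": 0, "rx": 0, "ry": 0, "rz": 0, "fingers": 1},
    {"dx": -0.0303, "dy": -0.0044, "dz": 0, "rx": 0, "ry": 0, "rz": 0, "fingers": 1},
    {"dx": -0.0303, "dy": -0.0044, "dz": 0, "rx": 0, "ry": 0, "rz": 0, "fingers": 1},
    {"dx": -0.0303, "dy": -0.0044, "dz": 0, "rx": 0, "ry": 0, "rz": 0, "fingers": 1},
    {"dx": 0, "dy": 0, "dz": 0, "rx": 0, "ry": 0, "rz": 0, "fingers": 1},
    {"dx": 0, "dy": 0, "dz": 0, "rx": 0, "ry": 0, "rz": 0, "fingers": 1}
  ]
}}

```text
time_s: 31.8
ee_pos: [0.5204, 0.4081, 0.3655]
eef_rot: [[0.105, -0.994, -0.001], [-0.994, -0.105, -0.002], [0.002, 0.001, -1.0]]
force: [0.2, -0.4, 0.9]
gripper_width: 0.001
```

```bash
python3 - <<'E'
from h import *
im=capture("wrist");cv2.imwrite("pics/w27.png",im[:,:,::-1])
tgt([.5203,.407,.225],-84.03)
im=capture("scene");crop(im,150,0,210,195,3,"c_s27.png",1.8)
E
```

```text
t 31.85 pos [0.5207 0.4073 0.3663] yaw -84.04 zaxis [ 0.    -0.001 -1.   ] gw -0.0 F [-0.8  0.2 -0.1] q [ 0.97  0.27  0.6   0.   -1.89 -0.86]
 shift now-axes [0.0002 0.0004 0.1413]
 rz total -0.0001
 shift after-turn axes [0.0003 0.0004 0.1413] residual tilt rotvec(tool) [-0.     -0.0006 -0.0001]
```

View pics/w27.png

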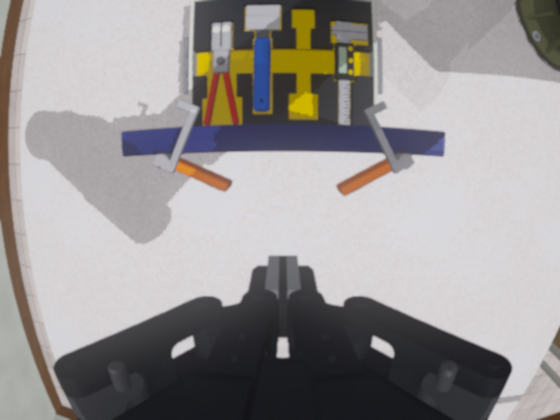

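View pics/c_s27.png

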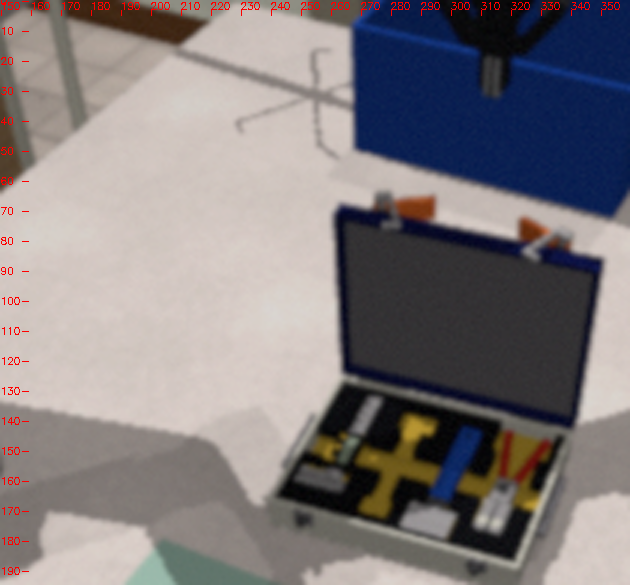

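```bash
python3 - <<'E'
import numpy as np
r=.185
pt=lambda t:np.array([.106-r*np.cos(t)+.022*np.sin(t)+.011,.04+r*np.sin(t)+.022*np.cos(t)])
T=[1.53,1.42,1.3,1.18,1.06,.94,.82,.7,.58,.46,.36,.27,.19,.12,.06,.02,0,-.01]
P=np.array([pt(t) for t in T]);print(P[0])
for t,d in zip(T[1:],np.diff(P,axis=0)): print(t,"dx",round(-d[0],4),"dz",round(-d[1],4))
E
```

```text
[0.13143647 0.22574334]
1.42 dx 0.0205 dz -0.0005
1.3 dx 0.0222 dz 0.0021
1.18 dx 0.0218 dz 0.0047
1.06 dx 0.0211 dz 0.0073
0.94 dx 0.0201 dz 0.0098
0.82 dx 0.0188 dz 0.0121
0.7 dx 0.0172 dz 0.0143
0.58 dx 0.0154 dz 0.0162
0.46 dx 0.0133 dz 0.0179
0.36 dx 0.0094 dz 0.0161
0.27 dx 0.007 dz 0.0152
0.19 dx 0.0051 dz 0.014
0.12 dx 0.0035 dz 0.0126
0.06 dx 0.0023 dz 0.0109
0.02 dx 0.0012 dz 0.0074
0 dx 0.0005 dz 0.0037
-0.01 dx 0.0002 dz 0.0019
```

Call:
{"method": "move_arm", "body": {
  "motion": [
    {"dx": 0, "dy": 0, "dz": 0.035, "rx": 0, "ry": 0, "rz": 0, "fingers": 1},
    {"dx": 0, "dy": 0, "dz": 0.035, "rx": 0, "ry": 0, "rz": 0, "fingers": 1},
    {"dx": 0, "dy": 0, "dz": 0.035, "rx": 0, "ry": 0, "rz": 0, "fingers": 1},
    {"dx": 0, "dy": 0, "dz": 0.035, "rx": 0, "ry": 0, "rz": 0, "fingers": 1},
    {"dx": 0, "dy": 0, "dz": 0, "rx": 0, "ry": 0, "rz": 0, "fingers": 1},
    {"dx": 0, "dy": 0, "dz": 0, "rx": 0, "ry": 0, "rz": 0, "fingers": 1}
  ]
}}

```text
time_s: 32.5
ee_pos: [0.5215, 0.4065, 0.228]
eef_rot: [[0.103, -0.995, 0.001], [-0.995, -0.103, -0.0], [0.0, -0.001, -1.0]]
force: [0.1, 0.1, 1.4]
gripper_width: -0.0
```

```bash
python3 - <<'E'
from h import *
im=capture("wrist");cv2.imwrite("pics/w28.png",im[:,:,::-1])
tgt(case2w([[0,.1314,.2257]])[0],-84.03)
E
```

```text
t 32.55 pos [0.5219 0.4071 0.2296] yaw -84.11 zaxis [ 0.003  0.002 -1.   ] gw 0.004 F [-1.   0.5  0.6] q [ 0.96  0.2   0.26  0.   -1.62 -0.86]
 shift now-axes [0.0385 0.0016 0.0038]
 rz total -0.0013
 shift after-turn axes [0.0385 0.0016 0.0039] residual tilt rotvec(tool) [-0.0035  0.0016 -0.0013]
```

View pics/w28.png

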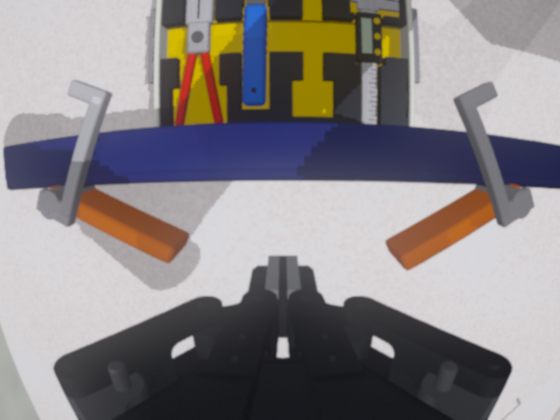

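```bash
python3 - <<'E'
import numpy as np
def pt(t):
    r=np.interp(t,[.8,1.53],[.13,.165])
    return np.array([.106-r*np.cos(t)+.022*np.sin(t)+.011,.04+r*np.sin(t)+.022*np.cos(t)])
T=[1.53,1.4,1.27,1.14,1.01,.88,.76,.64,.52,.41,.31,.22,.14,.07,.02,0,-.01]
P=np.array([pt(t) for t in T]);print(P[0],P[-2])
for t,d,p in zip(T[1:],np.diff(P,axis=0),P[1:]): print(t,"dx",round(-d[0],4),"dz",round(-d[1],4),p.round(4))
from h import *
tgt(case2w([[0,P[0][0],P[0][1]]])[0],-84.03)
E
```

```text
[0.13225217 0.20575998] [-0.013  0.062]
1.4 dx 0.0206 dz 0.0056 [0.1117 0.2002]
1.27 dx 0.0189 dz 0.008 [0.0928 0.1922]
1.14 dx 0.0169 dz 0.0101 [0.0759 0.1821]
1.01 dx 0.0148 dz 0.0118 [0.0611 0.1703]
0.88 dx 0.0125 dz 0.0131 [0.0487 0.1572]
0.76 dx 0.0108 dz 0.0117 [0.0379 0.1455]
0.64 dx 0.0121 dz 0.0102 [0.0259 0.1353]
0.52 dx 0.0108 dz 0.0116 [0.0151 0.1237]
0.41 dx 0.0086 dz 0.0117 [0.0065 0.112 ]
0.31 dx 0.0066 dz 0.0114 [-1.000e-04  1.006e-01]
0.22 dx 0.005 dz 0.0108 [-0.0051  0.0898]
0.14 dx 0.0036 dz 0.0099 [-0.0087  0.0799]
0.07 dx 0.0025 dz 0.0089 [-0.0111  0.071 ]
0.02 dx 0.0014 dz 0.0064 [-0.0125  0.0646]
0 dx 0.0005 dz 0.0026 [-0.013  0.062]
-0.01 dx 0.0002 dz 0.0013 [-0.0132  0.0607]
t 32.55 pos [0.5219 0.4071 0.2296] yaw -84.11 zaxis [ 0.003  0.002 -1.   ] gw 0.004 F [-1.   0.5  0.6] q [ 0.96  0.2   0.26  0.   -1.62 -0.86]
 shift now-axes [0.0377 0.0016 0.0237]
 rz total -0.0013
 shift after-turn axes [0.0377 0.0016 0.0238] residual tilt rotvec(tool) [-0.0035  0.0016 -0.0013]
```

Call:
{"method": "move_arm", "body": {
  "motion": [
    {"dx": 0, "dy": 0.001, "dz": 0.012, "rx": 0, "ry": 0, "rz": 0, "fingers": 1},
    {"dx": 0, "dy": 0, "dz": 0.012, "rx": 0, "ry": 0, "rz": 0, "fingers": 1},
    {"dx": 0.013, "dy": 0, "dz": 0, "rx": 0, "ry": 0, "rz": 0, "fingers": 1},
    {"dx": 0.013, "dy": 0, "dz": 0, "rx": 0, "ry": 0, "rz": 0, "fingers": 1},
    {"dx": 0.012, "dy": 0, "dz": 0, "rx": 0, "ry": 0, "rz": 0, "fingers": 1},
    {"dx": 0.0103, "dy": 0, "dz": 0.0028, "rx": 0, "ry": 0, "rz": 0, "fingers": 1},
    {"dx": 0.0103, "dy": 0, "dz": 0.0028, "rx": 0, "ry": 0, "rz": 0, "fingers": 1},
    {"dx": 0.0095, "dy": 0, "dz": 0.004, "rx": 0, "ry": 0, "rz": 0, "fingers": 1},
    {"dx": 0.0095, "dy": 0, "dz": 0.004, "rx": 0, "ry": 0, "rz": 0, "fingers": 1},
    {"dx": 0, "dy": 0, "dz": 0, "rx": 0, "ry": 0, "rz": 0, "fingers": 1}
  ]
}}

```text
time_s: 33.55
ee_pos: [0.5294, 0.3288, 0.1948]
eef_rot: [[0.103, -0.995, 0.007], [-0.995, -0.103, 0.003], [-0.003, -0.007, -1.0]]
force: [-7.0, -3.8, 16.5]
gripper_width: 0.005
```

```bash
python3 - <<'E'
from h import *
im=capture("wrist");cv2.imwrite("pics/w29.png",im[:,:,::-1])
tgt(case2w([[0,.0928,.1922]])[0],-84.03)
im=capture("scene");crop(im,200,0,170,195,3.2,"c_s29.png",1.8)
E
```

```text
t 33.6 pos [0.5294 0.3288 0.1947] yaw -84.1 zaxis [ 0.007  0.003 -1.   ] gw -0.001 F [-7.  -4.2 17.1] q [ 0.88  0.09  0.07  0.   -1.54 -0.78]
 shift now-axes [-0.0015  0.001   0.0025]
 rz total -0.0012
 shift after-turn axes [-0.0015  0.0009  0.0025] residual tilt rotvec(tool) [-0.0071  0.0021 -0.0012]
```

View pics/w29.png

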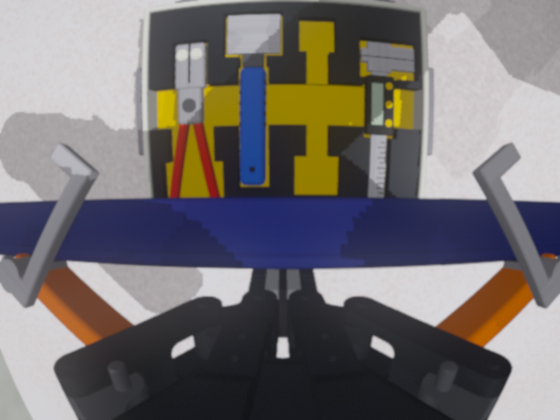

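View pics/c_s29.png

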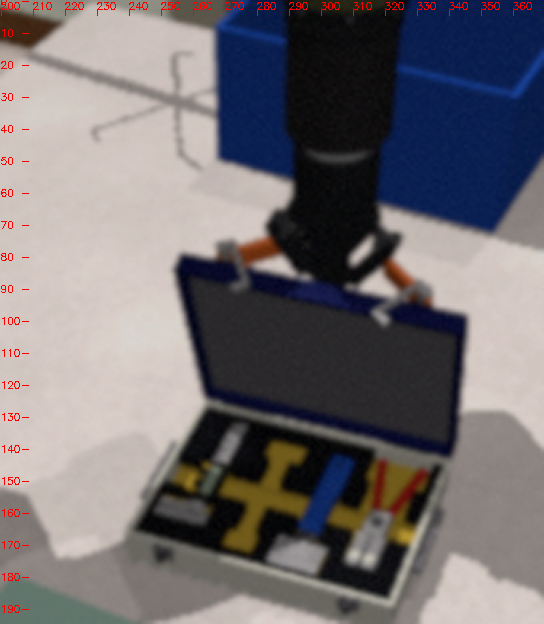

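Call:
{"method": "move_arm", "body": {
  "motion": [
    {"dx": -0.002, "dy": 0, "dz": -0.012, "rx": 0, "ry": 0, "rz": 0, "fingers": 1},
    {"dx": -0.005, "dy": 0, "dz": -0.025, "rx": 0, "ry": 0, "rz": 0, "fingers": 1},
    {"dx": -0.02, "dy": 0, "dz": -0.03, "rx": 0, "ry": 0, "rz": 0, "fingers": 1},
    {"dx": -0.025, "dy": 0, "dz": -0.03, "rx": 0, "ry": 0, "rz": 0, "fingers": 1},
    {"dx": -0.025, "dy": 0, "dz": -0.03, "rx": 0, "ry": 0, "rz": 0, "fingers": 1},
    {"dx": 0, "dy": 0, "dz": 0, "rx": 0, "ry": 0, "rz": 0, "fingers": 1},
    {"dx": 0, "dy": 0, "dz": 0, "rx": 0, "ry": 0, "rz": 0, "fingers": 1}
  ]
}}

```text
time_s: 34.35
ee_pos: [0.5202, 0.4068, 0.3155]
eef_rot: [[0.104, -0.995, -0.0], [-0.995, -0.104, -0.0], [0.0, 0.0, -1.0]]
force: [0.5, -0.6, -0.4]
gripper_width: 0.001
```

```bash
python3 - <<'E'
from h import *
im=capture("wrist");cv2.imwrite("pics/w30.png",im[:,:,::-1])
tgt(case2w([[0,.18,.24]])[0],5.97)
im=capture("scene");crop(im,200,0,170,195,3.2,"c_s30.png",1.8)
E
```

```text
t 34.4 pos [0.5201 0.4062 0.3145] yaw -84.08 zaxis [-0.001 -0.001 -1.   ] gw 0.005 F [-0.2  0.7 -0.2] q [ 0.97  0.23  0.45 -0.   -1.79 -0.86]
 shift now-axes [-0.0108 -0.0004  0.0745]
 rz total -1.5716
 shift after-turn axes [ 0.0003 -0.0107  0.0745] residual tilt rotvec(tool) [ 2.1000e-03  3.0000e-04 -1.5716e+00]
```

View pics/w30.png

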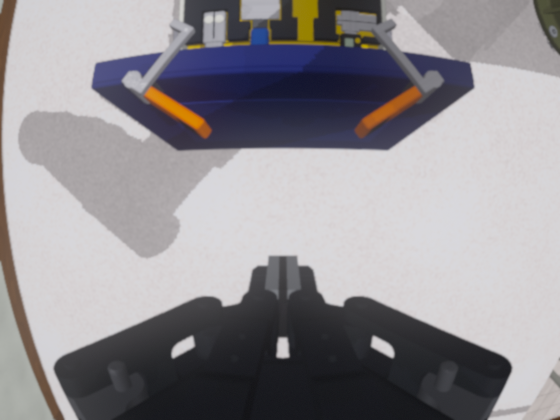

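View pics/c_s30.png

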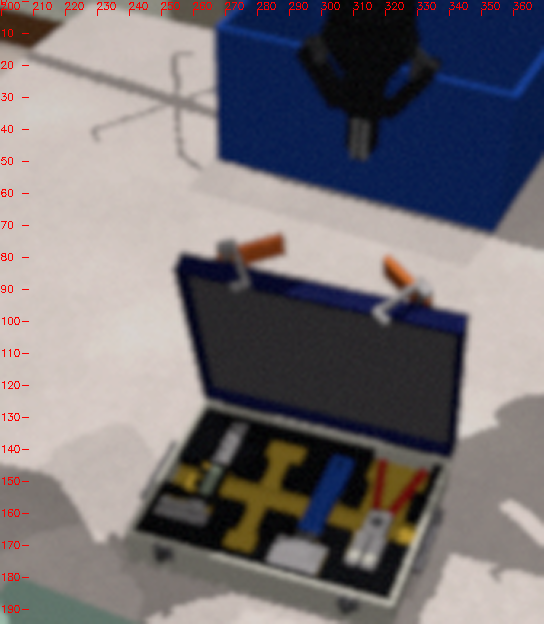

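Call:
{"method": "move_arm", "body": {
  "motion": [
    {"dx": 0, "dy": 0, "dz": 0, "rx": 0, "ry": 0, "rz": -0.1429, "fingers": 1},
    {"dx": 0, "dy": 0, "dz": 0, "rx": 0, "ry": 0, "rz": -0.1429, "fingers": 1},
    {"dx": 0, "dy": 0, "dz": 0, "rx": 0, "ry": 0, "rz": -0.1429, "fingers": 1},
    {"dx": 0, "dy": 0, "dz": 0, "rx": 0, "ry": 0, "rz": -0.1429, "fingers": 1},
    {"dx": 0, "dy": 0, "dz": 0, "rx": 0, "ry": 0, "rz": -0.1429, "fingers": 1},
    {"dx": 0, "dy": 0, "dz": 0, "rx": 0, "ry": 0, "rz": -0.1429, "fingers": 1},
    {"dx": 0, "dy": 0, "dz": 0, "rx": 0, "ry": 0, "rz": -0.1429, "fingers": 1},
    {"dx": 0, "dy": 0, "dz": 0, "rx": 0, "ry": 0, "rz": -0.1429, "fingers": 1},
    {"dx": 0, "dy": 0, "dz": 0, "rx": 0, "ry": 0, "rz": -0.1429, "fingers": 1},
    {"dx": 0, "dy": 0, "dz": 0, "rx": 0, "ry": 0, "rz": -0.1429, "fingers": 1},
    {"dx": 0, "dy": 0, "dz": 0, "rx": 0, "ry": 0, "rz": -0.1429, "fingers": 1},
    {"dx": 0, "dy": 0, "dz": 0.035, "rx": 0, "ry": 0, "rz": 0, "fingers": 1},
    {"dx": 0, "dy": 0, "dz": 0.035, "rx": 0, "ry": 0, "rz": 0, "fingers": 1},
    {"dx": 0, "dy": 0.02, "dz": 0, "rx": 0, "ry": 0, "rz": 0, "fingers": 1},
    {"dx": 0, "dy": 0.02, "dz": 0, "rx": 0, "ry": 0, "rz": 0, "fingers": 1},
    {"dx": 0, "dy": 0.02, "dz": 0, "rx": 0, "ry": 0, "rz": 0, "fingers": 1},
    {"dx": 0, "dy": 0, "dz": 0, "rx": 0, "ry": 0, "rz": 0, "fingers": 1},
    {"dx": 0, "dy": 0, "dz": 0, "rx": 0, "ry": 0, "rz": 0, "fingers": 1}
  ]
}}

```text
time_s: 36.25
ee_pos: [0.5269, 0.346, 0.2472]
eef_rot: [[0.995, 0.103, 0.002], [0.103, -0.995, 0.002], [0.002, -0.002, -1.0]]
force: [0.1, -0.1, -0.2]
gripper_width: -0.002
```

```bash
python3 - <<'E'
from h import *
im=capture("wrist");cv2.imwrite("pics/w31.png",im[:,:,::-1])
tgt(case2w([[0,.0724,.2354]])[0],5.97)
im=capture("scene");crop(im,200,0,170,195,3.2,"c_s31.png",1.8)
im=capture("top");crop(im,20,120,200,200,3.2,"c_t31.png",1.8)
for th in(1.1,1.2,1.3): print(th,[tuple(w2px("scene",lidpt(th,x,.212,n))[0].round(1)) for x in(-.138,.138) for n in(0,.022)])
E
```

```text
t 36.3 pos [0.5267 0.3466 0.2467] yaw 5.94 zaxis [ 0.001  0.001 -1.   ] gw 0.0 F [-0.2 -0.3  0.1] q [ 0.9   0.12  0.2  -0.   -1.65  0.78]
 shift now-axes [-0.0001  0.0369  0.0112]
 rz total -0.0004
 shift after-turn axes [-0.0001  0.0369  0.0113] residual tilt rotvec(tool) [-0.0012 -0.0012 -0.0004]
1.1 [(np.float64(249.1), np.float64(94.5)), (np.float64(251.5), np.float64(87.9)), (np.float64(340.4), np.float64(115.4)), (np.float64(342.7), np.float64(108.3))]
1.2 [(np.float64(251.5), np.float64(88.3)), (np.float64(254.1), np.float64(82.1)), (np.float64(342.6), np.float64(108.8)), (np.float64(344.8), np.float64(102.1))]
1.3 [(np.float64(254.0), np.float64(82.6)), (np.float64(256.7), np.float64(76.9)), (np.float64(344.7), np.float64(102.6)), (np.float64(346.9), np.float64(96.5))]
```

View pics/w31.png

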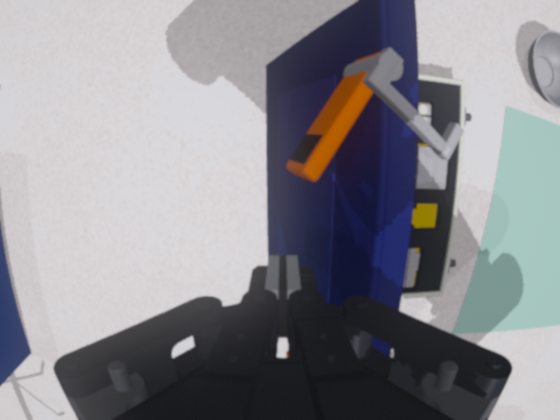

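View pics/c_s31.png

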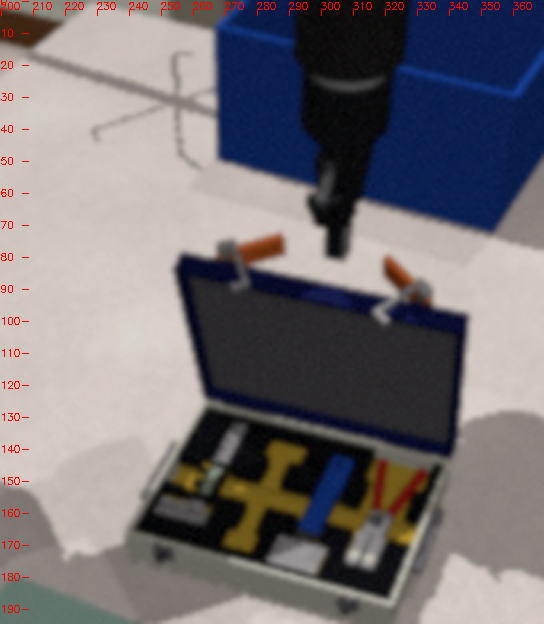

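```bash
python3 - <<'E'
import numpy as np
from h import *
def pt(t):
    r=.188
    return np.array([.106-r*np.cos(t)+.022*np.sin(t)+.0145,.04+r*np.sin(t)+.022*np.cos(t)])
T=[1.25,1.17,1.09,1.0,.91,.82,.73,.64,.55,.46,.38,.31,.24,.18,.12,.07,.03,0,-.01]
P=np.array([pt(t) for t in T]);print(P[0],P[-2])
for t,d,p in zip(T[1:],np.diff(P,axis=0),P[1:]): print(t,"dy",round(-d[0],4),"dz",round(-d[1],4),p.round(4))
tgt(case2w([[0,P[0][0],P[0][1]]])[0],5.97)
E
```

```text
[0.08209706 0.2253462 ] [-0.0675  0.062 ]
1.17 dy 0.0147 dz 0.0037 [0.0674 0.2217]
1.09 dy 0.0143 dz 0.0048 [0.0531 0.2169]
1.0 dy 0.0156 dz 0.0068 [0.0374 0.2101]
0.91 dy 0.015 dz 0.0082 [0.0225 0.2019]
0.82 dy 0.0142 dz 0.0095 [0.0083 0.1925]
0.73 dy 0.0132 dz 0.0107 [-0.0049  0.1818]
0.64 dy 0.0122 dz 0.0118 [-0.0172  0.1699]
0.55 dy 0.0111 dz 0.0129 [-0.0283  0.157 ]
0.46 dy 0.0099 dz 0.0138 [-0.0382  0.1432]
0.38 dy 0.0077 dz 0.013 [-0.0459  0.1302]
0.31 dy 0.0059 dz 0.0119 [-0.0518  0.1183]
0.24 dy 0.0051 dz 0.0122 [-0.0569  0.1061]
0.18 dy 0.0036 dz 0.0108 [-0.0605  0.0953]
0.12 dy 0.003 dz 0.011 [-0.0635  0.0843]
0.07 dy 0.002 dz 0.0093 [-0.0655  0.0751]
0.03 dy 0.0013 dz 0.0075 [-0.0668  0.0676]
0 dy 0.0007 dz 0.0056 [-0.0675  0.062 ]
-0.01 dy 0.0002 dz 0.0019 [-0.0677  0.0601]
t 36.4 pos [0.5264 0.3472 0.2459] yaw 6.0 zaxis [ 0.  0. -1.] gw -0.003 F [ 1.2 -0.5 -0.7] q [ 0.9   0.12  0.2  -0.   -1.65  0.78]
 shift now-axes [0.0001 0.0278 0.0206]
 rz total 0.0005
 shift after-turn axes [0.0001 0.0278 0.0206] residual tilt rotvec(tool) [-0.0004 -0.0003  0.0005]
```

Call:
{"method": "move_arm", "body": {
  "motion": [
    {"dx": 0, "dy": 0, "dz": 0.0206, "rx": 0, "ry": 0, "rz": 0, "fingers": 1},
    {"dx": 0, "dy": 0.014, "dz": 0, "rx": 0, "ry": 0, "rz": 0, "fingers": 1},
    {"dx": 0, "dy": 0.0138, "dz": 0, "rx": 0, "ry": 0, "rz": 0, "fingers": 1},
    {"dx": 0, "dy": 0.0147, "dz": 0.0037, "rx": 0, "ry": 0, "rz": 0, "fingers": 1},
    {"dx": 0, "dy": 0.0143, "dz": 0.0048, "rx": 0, "ry": 0, "rz": 0, "fingers": 1},
    {"dx": 0, "dy": 0, "dz": 0, "rx": 0, "ry": 0, "rz": 0, "fingers": 1}
  ]
}}

```text
time_s: 37.0
ee_pos: [0.5327, 0.2882, 0.2169]
eef_rot: [[0.995, 0.102, 0.0], [0.102, -0.995, -0.0], [0.0, 0.0, -1.0]]
force: [0.1, -0.1, -0.0]
gripper_width: -0.001
```

```bash
python3 - <<'E'
from h import *
tgt(case2w([[0,.0531,.2169]])[0],5.97)
im=capture("wrist");cv2.imwrite("pics/w32.png",im[:,:,::-1])
im=capture("scene");crop(im,200,0,170,195,3.2,"c_s32.png",1.8)
E
```

```text
t 37.0 pos [0.5327 0.2882 0.2169] yaw 5.87 zaxis [ 0. -0. -1.] gw -0.001 F [ 0.1 -0.1 -0. ] q [ 0.83  0.05  0.07  0.   -1.59  0.85]
 shift now-axes [ 0.     -0.0025  0.    ]
 rz total -0.0017
 shift after-turn axes [ 0.     -0.0025  0.    ] residual tilt rotvec(tool) [ 0.0003 -0.0004 -0.0017]
```

View pics/w32.png

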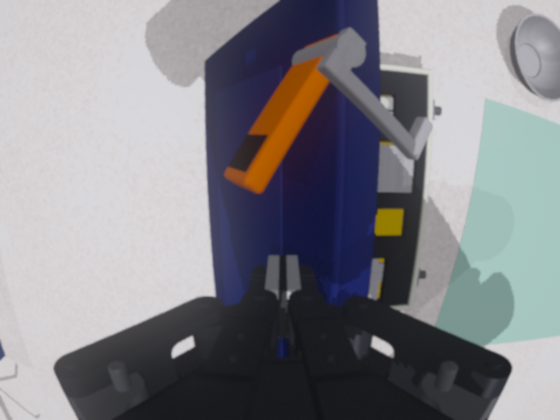

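View pics/c_s32.png

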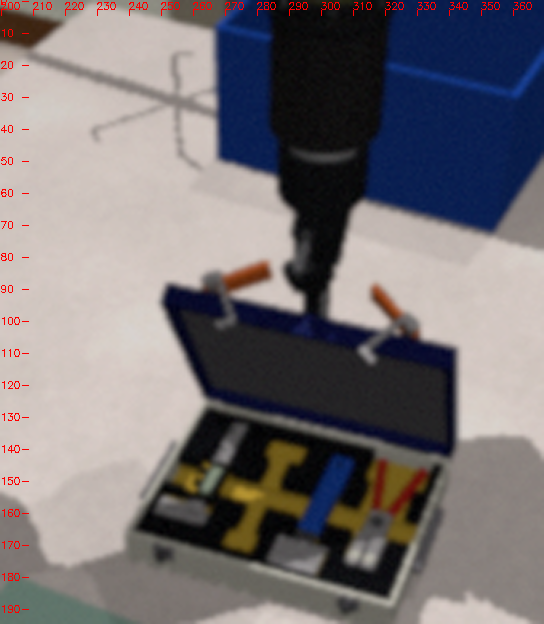

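Call:
{"method": "move_arm", "body": {
  "motion": [
    {"dx": 0, "dy": 0.0156, "dz": 0.0068, "rx": 0, "ry": 0, "rz": 0, "fingers": 1},
    {"dx": 0, "dy": 0.015, "dz": 0.0082, "rx": 0, "ry": 0, "rz": 0, "fingers": 1},
    {"dx": 0, "dy": 0.0142, "dz": 0.0095, "rx": 0, "ry": 0, "rz": 0, "fingers": 1},
    {"dx": 0, "dy": 0.0132, "dz": 0.0107, "rx": 0, "ry": 0, "rz": 0, "fingers": 1},
    {"dx": 0, "dy": 0.0122, "dz": 0.0118, "rx": 0, "ry": 0, "rz": 0, "fingers": 1},
    {"dx": 0, "dy": 0.0111, "dz": 0.0129, "rx": 0, "ry": 0, "rz": 0, "fingers": 1},
    {"dx": 0, "dy": 0.0099, "dz": 0.0138, "rx": 0, "ry": 0, "rz": 0, "fingers": 1},
    {"dx": 0, "dy": 0.0077, "dz": 0.013, "rx": 0, "ry": 0, "rz": 0, "fingers": 1},
    {"dx": 0, "dy": 0, "dz": 0, "rx": 0, "ry": 0, "rz": 0, "fingers": 1},
    {"dx": 0, "dy": 0, "dz": 0, "rx": 0, "ry": 0, "rz": 0, "fingers": 1}
  ]
}}

```text
time_s: 38.1
ee_pos: [0.5426, 0.1919, 0.1295]
eef_rot: [[0.995, 0.104, -0.001], [0.104, -0.995, -0.001], [-0.001, 0.001, -1.0]]
force: [0.5, 0.2, -0.0]
gripper_width: -0.004
```

```bash
python3 - <<'E'
from h import *
tgt(case2w([[0,-.0459,.1302]])[0],5.97)
im=capture("wrist");cv2.imwrite("pics/w33.png",im[:,:,::-1])
im=capture("scene");crop(im,200,0,170,195,3.2,"c_s33.png",1.8)
E
```

```text
t 38.1 pos [0.5426 0.1919 0.1295] yaw 5.98 zaxis [-0.001 -0.001 -1.   ] gw -0.004 F [ 0.5  0.2 -0. ] q [ 0.69 -0.01 -0.15  0.   -1.43  0.99]
 shift now-axes [ 0.0002 -0.0003 -0.0007]
 rz total 0.0001
 shift after-turn axes [ 0.0002 -0.0003 -0.0007] residual tilt rotvec(tool) [0.0007 0.0007 0.0001]
```

View pics/w33.png

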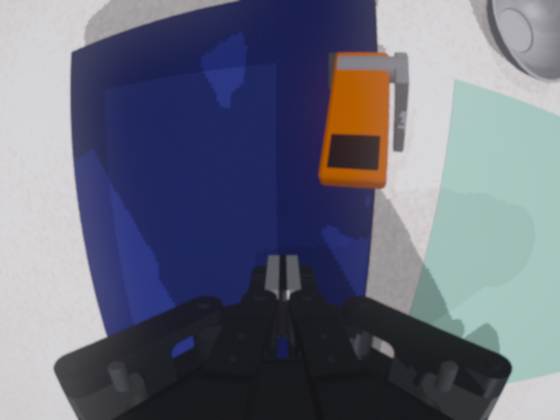

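View pics/c_s33.png

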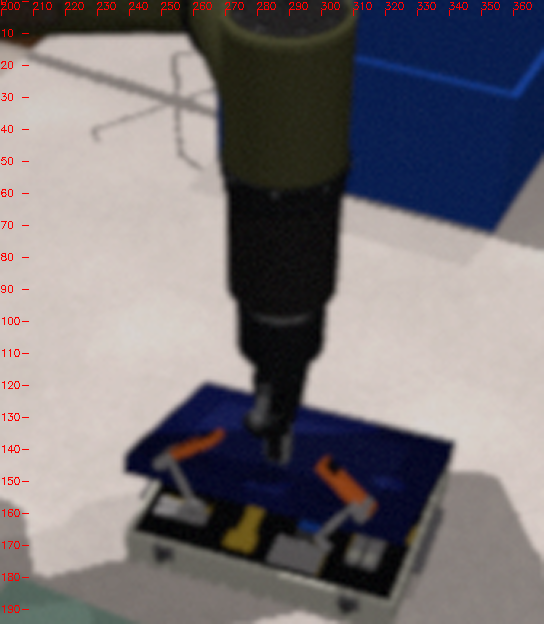

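Call:
{"method": "move_arm", "body": {
  "motion": [
    {"dx": 0, "dy": 0.0059, "dz": 0.0119, "rx": 0, "ry": 0, "rz": 0, "fingers": 1},
    {"dx": 0, "dy": 0.0051, "dz": 0.0122, "rx": 0, "ry": 0, "rz": 0, "fingers": 1},
    {"dx": 0, "dy": 0.0036, "dz": 0.0108, "rx": 0, "ry": 0, "rz": 0, "fingers": 1},
    {"dx": 0, "dy": 0.003, "dz": 0.011, "rx": 0, "ry": 0, "rz": 0, "fingers": 1},
    {"dx": 0, "dy": 0.002, "dz": 0.0093, "rx": 0, "ry": 0, "rz": 0, "fingers": 1},
    {"dx": 0, "dy": 0.0013, "dz": 0.006, "rx": 0, "ry": 0, "rz": 0, "fingers": 1},
    {"dx": 0, "dy": 0.0007, "dz": 0.004, "rx": 0, "ry": 0, "rz": 0, "fingers": 1},
    {"dx": 0, "dy": 0, "dz": 0.002, "rx": 0, "ry": 0, "rz": 0, "fingers": 1},
    {"dx": 0, "dy": 0, "dz": 0, "rx": 0, "ry": 0, "rz": 0, "fingers": 1},
    {"dx": 0, "dy": 0, "dz": 0, "rx": 0, "ry": 0, "rz": 0, "fingers": 1}
  ]
}}

```text
time_s: 39.2
ee_pos: [0.5451, 0.1708, 0.0632]
eef_rot: [[0.995, 0.104, 0.001], [0.104, -0.995, 0.0], [0.001, -0.0, -1.0]]
force: [-0.3, -0.3, 0.4]
gripper_width: 0.001
```

```bash
python3 - <<'E'
from h import *
tgt(case2w([[0,-.0675,.062]])[0],5.97)
im=capture("wrist");cv2.imwrite("pics/w34.png",im[:,:,::-1])
im=capture("scene");crop(im,200,70,170,125,4,"c_s34.png",1.8)
E
```

```text
t 39.2 pos [0.5451 0.1708 0.0632] yaw 6.0 zaxis [ 0.001  0.    -1.   ] gw 0.001 F [-0.3 -0.3  0.4] q [ 0.65  0.01 -0.25  0.   -1.31  1.02]
 shift now-axes [-0.0001  0.      0.0012]
 rz total 0.0005
 shift after-turn axes [-0.0001  0.      0.0012] residual tilt rotvec(tool) [-0.0001 -0.0007  0.0005]
```

View pics/w34.png

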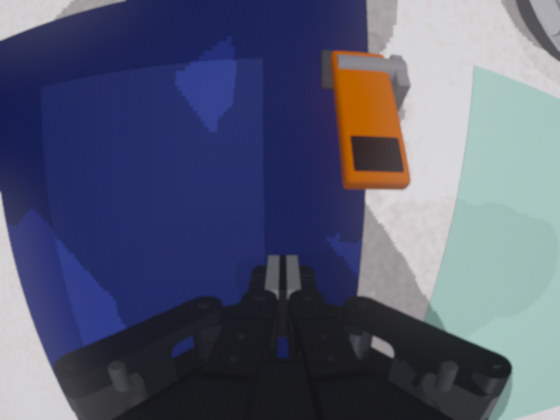

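View pics/c_s34.png

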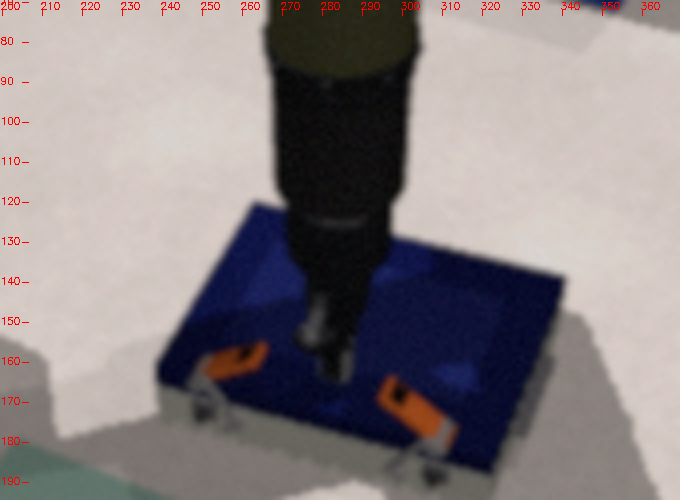

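Call:
{"method": "move_arm", "body": {
  "motion": [
    {"dx": 0, "dy": 0, "dz": 0.002, "rx": 0, "ry": 0, "rz": 0, "fingers": 1},
    {"dx": 0, "dy": 0, "dz": 0.001, "rx": 0, "ry": 0, "rz": 0, "fingers": 1},
    {"dx": 0, "dy": 0, "dz": 0, "rx": 0, "ry": 0, "rz": 0, "fingers": 1},
    {"dx": 0, "dy": 0, "dz": 0, "rx": 0, "ry": 0, "rz": 0, "fingers": 1}
  ]
}}

```text
time_s: 39.7
ee_pos: [0.5453, 0.1708, 0.0621]
eef_rot: [[0.994, 0.105, 0.002], [0.105, -0.994, 0.0], [0.002, -0.0, -1.0]]
force: [-4.6, -0.1, 10.1]
gripper_width: 0.002
```

Call:
{"method": "move_arm", "body": {
  "motion": [
    {"dx": 0, "dy": 0, "dz": -0.025, "rx": 0, "ry": 0, "rz": 0, "fingers": 1},
    {"dx": 0, "dy": 0, "dz": -0.035, "rx": 0, "ry": 0, "rz": 0, "fingers": 1},
    {"dx": 0, "dy": 0, "dz": -0.035, "rx": 0, "ry": 0, "rz": 0, "fingers": 1},
    {"dx": 0, "dy": 0, "dz": -0.035, "rx": 0, "ry": 0, "rz": 0, "fingers": 1},
    {"dx": 0, "dy": -0.03, "dz": 0, "rx": 0, "ry": 0, "rz": 0, "fingers": 1},
    {"dx": 0, "dy": 0, "dz": 0, "rx": 0, "ry": 0, "rz": 0, "fingers": 1},
    {"dx": 0, "dy": 0, "dz": 0, "rx": 0, "ry": 0, "rz": 0, "fingers": 1}
  ]
}}

```text
time_s: 40.4
ee_pos: [0.5415, 0.2008, 0.1892]
eef_rot: [[0.994, 0.105, -0.001], [0.105, -0.994, -0.0], [-0.001, 0.0, -1.0]]
force: [0.2, -0.4, -0.0]
gripper_width: 0.004
```

```bash
python3 - <<'E'
from h import *
tgt(case2w([[.058,-.1,.12]])[0],5.97)
im=capture("scene");crop(im,200,70,170,125,4,"c_s35.png",1.8)
for x in(-.138,.138):
  for y in(-.106,.106): print(x,y,[w2px("scene",case2w([[x,y,z]]))[0].round(1) for z in(.062,.066)],w2px("top",case2w([[x,y,.062]]))[0].round(1))
for a in(0,.3,.5):
  for s in(-1,1):
    print(a,s,w2px("scene",case2w([[s*(.095-.056*np.cos(a)),-.1,.067+.056*np.sin(a)]]))[0].round(1))
im=capture("top");crop(im,110,140,130,170,4,"c_t35.png",1.8)
E
```

```text
t 40.4 pos [0.5415 0.2008 0.1892] yaw 6.05 zaxis [-0.001 -0.    -1.   ] gw 0.004 F [ 0.2 -0.4 -0. ] q [ 0.7  -0.02 -0.05 -0.   -1.54  0.97]
 shift now-axes [0.0583 0.0628 0.0692]
 rz total 0.0013
 shift after-turn axes [0.0584 0.0627 0.0692] residual tilt rotvec(tool) [0.0002 0.0007 0.0013]
-0.138 -0.106 [array([237.6, 161.2]), array([237.5, 160.2])] [221.9 282.1]
-0.138 0.106 [array([263. , 119.6]), array([262.9, 118.6])] [124.8 293.1]
0.138 -0.106 [array([323.1, 184.5]), array([323.2, 183.6])] [210.3 158.4]
0.138 0.106 [array([341.6, 138.7]), array([341.8, 137.7])] [117.2 169.3]
0 -1 [267.9 166.8]
0 1 [292.  173.3]
0.3 -1 [267.  162.7]
0.3 1 [293.  169.7]
0.5 -1 [265.6 160. ]
0.5 1 [294.5 167.7]
```

View pics/c_s35.png

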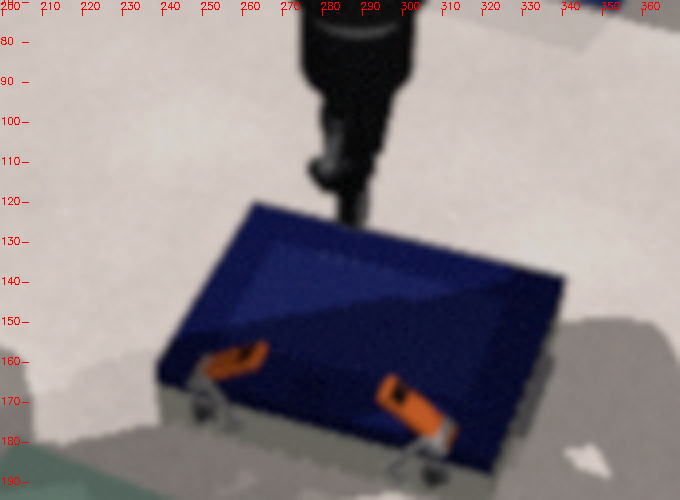

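View pics/c_t35.png

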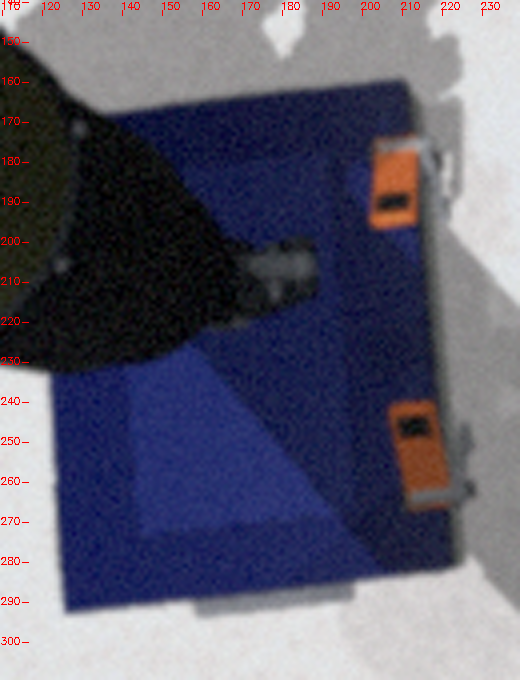

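Call:
{"method": "move_arm", "body": {
  "motion": [
    {"dx": 0.0292, "dy": 0.0314, "dz": 0, "rx": 0, "ry": 0, "rz": 0.001, "fingers": 1},
    {"dx": 0.0292, "dy": 0.0313, "dz": 0, "rx": 0, "ry": 0, "rz": 0, "fingers": 1},
    {"dx": 0, "dy": 0, "dz": 0.03, "rx": 0, "ry": 0, "rz": 0, "fingers": 1},
    {"dx": 0, "dy": 0, "dz": 0.03, "rx": 0, "ry": 0, "rz": 0, "fingers": 1},
    {"dx": 0, "dy": 0, "dz": 0, "rx": 0, "ry": 0, "rz": 0, "fingers": 1},
    {"dx": 0, "dy": 0, "dz": 0, "rx": 0, "ry": 0, "rz": 0, "fingers": 1}
  ]
}}

```text
time_s: 41.1
ee_pos: [0.6064, 0.1434, 0.1299]
eef_rot: [[0.995, 0.103, -0.001], [0.103, -0.995, -0.002], [-0.001, 0.001, -1.0]]
force: [-0.0, 0.3, 0.3]
gripper_width: 0.0
```

```bash
python3 - <<'E'
from h import *
tgt(case2w([[.058,-.1,.072]])[0],5.97)
im=capture("wrist");cv2.imwrite("pics/w36.png",im[:,:,::-1])
E
```

```text
t 41.1 pos [0.6064 0.1434 0.1299] yaw 5.92 zaxis [-0.001 -0.002 -1.   ] gw 0.0 F [-0.   0.3  0.3] q [ 0.55  0.11 -0.02  0.   -1.44  1.12]
 shift now-axes [-0.0001 -0.0012  0.0579]
 rz total -0.0009
 shift after-turn axes [-0.0002 -0.0011  0.0579] residual tilt rotvec(tool) [ 0.0014  0.0007 -0.0009]
```

View pics/w36.png

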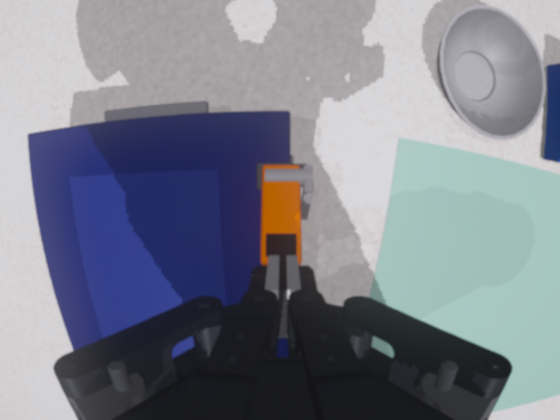

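Call:
{"method": "move_arm", "body": {
  "motion": [
    {"dx": 0, "dy": 0, "dz": 0.015, "rx": 0, "ry": 0, "rz": 0, "fingers": 1},
    {"dx": 0, "dy": 0, "dz": 0.01, "rx": 0, "ry": 0, "rz": 0, "fingers": 1},
    {"dx": 0, "dy": 0, "dz": 0.008, "rx": 0, "ry": 0, "rz": 0, "fingers": 1},
    {"dx": 0, "dy": 0, "dz": 0.008, "rx": 0, "ry": 0, "rz": 0, "fingers": 1},
    {"dx": 0, "dy": 0, "dz": 0.008, "rx": 0, "ry": 0, "rz": 0, "fingers": 1},
    {"dx": 0, "dy": 0, "dz": 0.006, "rx": 0, "ry": 0, "rz": 0, "fingers": 1},
    {"dx": 0, "dy": 0, "dz": 0, "rx": 0, "ry": 0, "rz": 0, "fingers": 1},
    {"dx": 0, "dy": 0, "dz": 0, "rx": 0, "ry": 0, "rz": 0, "fingers": 1}
  ]
}}

```text
time_s: 41.95
ee_pos: [0.6063, 0.1441, 0.0743]
eef_rot: [[0.995, 0.103, -0.0], [0.103, -0.995, -0.0], [-0.0, 0.0, -1.0]]
force: [0.1, -0.1, -0.4]
gripper_width: -0.0
```

Call:
{"method": "move_arm", "body": {
  "motion": [
    {"dx": 0, "dy": 0, "dz": 0.002, "rx": 0, "ry": 0, "rz": 0, "fingers": 1},
    {"dx": 0, "dy": 0, "dz": 0.002, "rx": 0, "ry": 0, "rz": 0, "fingers": 1},
    {"dx": 0, "dy": 0, "dz": 0.001, "rx": 0, "ry": 0, "rz": 0, "fingers": 1},
    {"dx": 0, "dy": 0, "dz": 0, "rx": 0, "ry": 0, "rz": 0, "fingers": 1},
    {"dx": 0, "dy": 0, "dz": 0, "rx": 0, "ry": 0, "rz": 0, "fingers": 1}
  ]
}}

```text
time_s: 42.45
ee_pos: [0.6065, 0.1442, 0.071]
eef_rot: [[0.995, 0.104, 0.001], [0.104, -0.995, -0.0], [0.001, 0.0, -1.0]]
force: [-3.3, -0.1, 5.8]
gripper_width: -0.004
```

Call:
{"method": "move_arm", "body": {
  "motion": [
    {"dx": 0, "dy": 0, "dz": 0.0015, "rx": 0, "ry": 0, "rz": 0, "fingers": 1},
    {"dx": 0, "dy": 0, "dz": 0.001, "rx": 0, "ry": 0, "rz": 0, "fingers": 1},
    {"dx": 0, "dy": 0, "dz": 0, "rx": 0, "ry": 0, "rz": 0, "fingers": 1},
    {"dx": 0, "dy": 0, "dz": 0, "rx": 0, "ry": 0, "rz": 0, "fingers": 1}
  ]
}}

```text
time_s: 42.85
ee_pos: [0.6066, 0.1442, 0.0707]
eef_rot: [[0.995, 0.104, 0.002], [0.104, -0.995, -0.0], [0.002, 0.0, -1.0]]
force: [-10.0, -0.9, 14.8]
gripper_width: -0.0
```

Call:
{"method": "move_arm", "body": {
  "motion": [
    {"dx": 0, "dy": 0, "dz": -0.02, "rx": 0, "ry": 0, "rz": 0, "fingers": 1},
    {"dx": 0, "dy": 0, "dz": -0.04, "rx": 0, "ry": 0, "rz": 0, "fingers": 1},
    {"dx": -0.039, "dy": 0, "dz": 0, "rx": 0, "ry": 0, "rz": 0, "fingers": 1},
    {"dx": -0.039, "dy": 0, "dz": 0, "rx": 0, "ry": 0, "rz": 0, "fingers": 1},
    {"dx": -0.038, "dy": 0, "dz": 0, "rx": 0, "ry": 0, "rz": 0, "fingers": 1},
    {"dx": 0, "dy": 0, "dz": 0, "rx": 0, "ry": 0, "rz": 0, "fingers": 1},
    {"dx": 0, "dy": 0, "dz": 0, "rx": 0, "ry": 0, "rz": 0, "fingers": 1}
  ]
}}

```text
time_s: 43.55
ee_pos: [0.4909, 0.1324, 0.1279]
eef_rot: [[0.995, 0.104, 0.002], [0.104, -0.995, 0.001], [0.002, -0.001, -1.0]]
force: [0.0, 0.7, -0.2]
gripper_width: 0.001
```

```bash
python3 - <<'E'
from h import *
tgt(case2w([[-.058,-.1,.072]])[0],5.97)
im=capture("wrist");cv2.imwrite("pics/w37.png",im[:,:,::-1])
im=capture("scene");crop(im,200,70,170,125,4,"c_s37.png",1.8)
E
```

```text
t 43.55 pos [0.4909 0.1324 0.1279] yaw 5.98 zaxis [ 0.002  0.001 -1.   ] gw 0.001 F [ 0.   0.7 -0.2] q [ 0.66 -0.2  -0.33  0.   -1.44  1.01]
 shift now-axes [-0.0003 -0.      0.0559]
 rz total 0.0002
 shift after-turn axes [-0.0002 -0.0001  0.0559] residual tilt rotvec(tool) [-0.0009 -0.0018  0.0002]
```

View pics/w37.png

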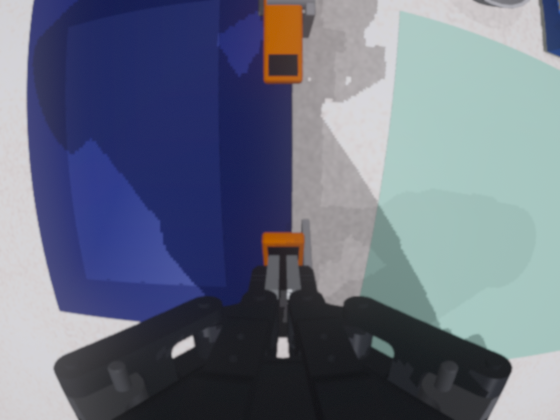

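View pics/c_s37.png

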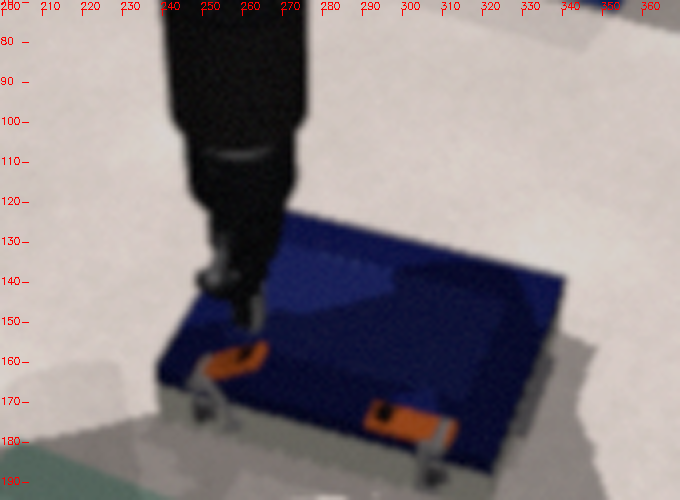

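Latch b is flat. Now latch a.

Call:
{"method": "move_arm", "body": {
  "motion": [
    {"dx": 0, "dy": 0, "dz": 0.015, "rx": 0, "ry": 0, "rz": 0, "fingers": 1},
    {"dx": 0, "dy": 0, "dz": 0.01, "rx": 0, "ry": 0, "rz": 0, "fingers": 1},
    {"dx": 0, "dy": 0, "dz": 0.008, "rx": 0, "ry": 0, "rz": 0, "fingers": 1},
    {"dx": 0, "dy": 0, "dz": 0.008, "rx": 0, "ry": 0, "rz": 0, "fingers": 1},
    {"dx": 0, "dy": 0, "dz": 0.008, "rx": 0, "ry": 0, "rz": 0, "fingers": 1},
    {"dx": 0, "dy": 0, "dz": 0.006, "rx": 0, "ry": 0, "rz": 0, "fingers": 1},
    {"dx": 0, "dy": 0, "dz": 0.002, "rx": 0, "ry": 0, "rz": 0, "fingers": 1},
    {"dx": 0, "dy": 0, "dz": 0.001, "rx": 0, "ry": 0, "rz": 0, "fingers": 1},
    {"dx": 0, "dy": 0, "dz": 0, "rx": 0, "ry": 0, "rz": 0, "fingers": 1},
    {"dx": 0, "dy": 0, "dz": 0, "rx": 0, "ry": 0, "rz": 0, "fingers": 1}
  ]
}}

```text
time_s: 44.65
ee_pos: [0.4913, 0.1321, 0.0707]
eef_rot: [[0.995, 0.104, 0.001], [0.104, -0.995, -0.0], [0.001, 0.0, -1.0]]
force: [-2.7, -0.9, 8.9]
gripper_width: 0.003
```

Call:
{"method": "move_arm", "body": {
  "motion": [
    {"dx": 0, "dy": 0, "dz": 0.0015, "rx": 0, "ry": 0, "rz": 0, "fingers": 1},
    {"dx": 0, "dy": 0, "dz": 0, "rx": 0, "ry": 0, "rz": 0, "fingers": 1},
    {"dx": 0, "dy": 0, "dz": 0, "rx": 0, "ry": 0, "rz": 0, "fingers": 1}
  ]
}}

```text
time_s: 44.95
ee_pos: [0.4914, 0.1321, 0.0705]
eef_rot: [[0.995, 0.104, 0.002], [0.104, -0.995, -0.0], [0.002, 0.0, -1.0]]
force: [-7.7, -0.3, 16.3]
gripper_width: -0.001
```

Call:
{"method": "move_arm", "body": {
  "motion": [
    {"dx": 0, "dy": 0, "dz": -0.02, "rx": 0, "ry": 0, "rz": 0, "fingers": 1},
    {"dx": 0, "dy": 0, "dz": -0.04, "rx": 0, "ry": 0, "rz": 0, "fingers": 1},
    {"dx": 0, "dy": 0, "dz": -0.04, "rx": 0, "ry": 0, "rz": 0, "fingers": 1},
    {"dx": 0, "dy": 0.02, "dz": -0.04, "rx": 0, "ry": 0, "rz": 0, "fingers": 1},
    {"dx": 0, "dy": 0.03, "dz": 0, "rx": 0, "ry": 0, "rz": 0, "fingers": 1},
    {"dx": 0, "dy": 0.03, "dz": 0, "rx": 0, "ry": 0, "rz": 0, "fingers": 1},
    {"dx": -0.03, "dy": 0.03, "dz": 0, "rx": 0, "ry": 0, "rz": 0, "fingers": 1},
    {"dx": -0.03, "dy": 0.03, "dz": 0, "rx": 0, "ry": 0, "rz": 0, "fingers": 1},
    {"dx": 0, "dy": 0.03, "dz": 0, "rx": 0, "ry": 0, "rz": 0, "fingers": 1},
    {"dx": 0, "dy": 0.03, "dz": 0, "rx": 0, "ry": 0, "rz": 0, "fingers": 1},
    {"dx": 0, "dy": 0, "dz": 0, "rx": 0, "ry": 0, "rz": 0, "fingers": 1},
    {"dx": 0, "dy": 0, "dz": 0, "rx": 0, "ry": 0, "rz": 0, "fingers": 1}
  ]
}}

```text
time_s: 46.15
ee_pos: [0.4516, -0.0733, 0.207]
eef_rot: [[0.995, 0.102, -0.001], [0.102, -0.995, 0.0], [-0.001, -0.0, -1.0]]
force: [0.5, 0.1, 0.1]
gripper_width: 0.003
```

```bash
python3 - <<'E'
from h import *
tgt(None)
im=capture("scene");cv2.imwrite("pics/s38.png",im[:,:,::-1]);crop(im,220,100,140,100,5,"c_s38.png",1.8)
im=capture("top");cv2.imwrite("pics/t38.png",im[:,:,::-1])
for s in(-1,1):
  print([w2px("scene",case2w([[s*.039,y,z]]))[0].round(1) for y in(-.112,-.088) for z in(.063,.071)])
E
```

```text
t 46.15 pos [ 0.4516 -0.0733  0.207 ] yaw 5.84 zaxis [-0.001  0.    -1.   ] gw 0.003 F [0.5 0.1 0.1] q [ 0.28 -0.35 -0.31 -0.   -1.62  1.39]
[array([266.5, 170.4]), array([266.4, 168.5]), array([269.3, 165. ]), array([269.3, 163.2])]
[array([290.7, 177. ]), array([290.7, 175.2]), array([293.3, 171.5]), array([293.4, 169.7])]
```

View pics/c_s38.png

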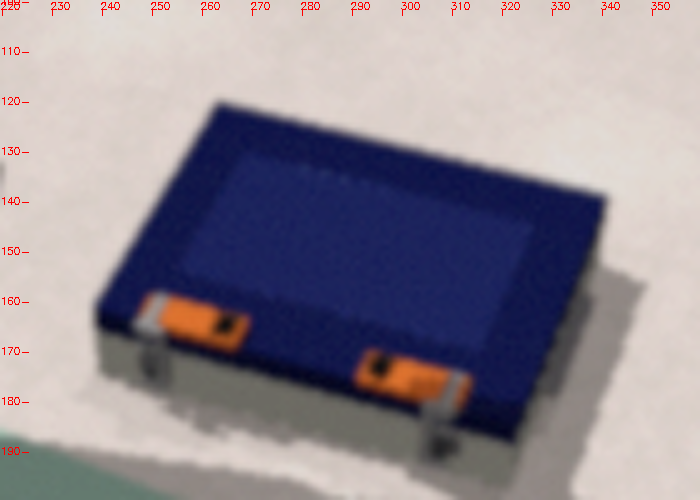

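View pics/t38.png

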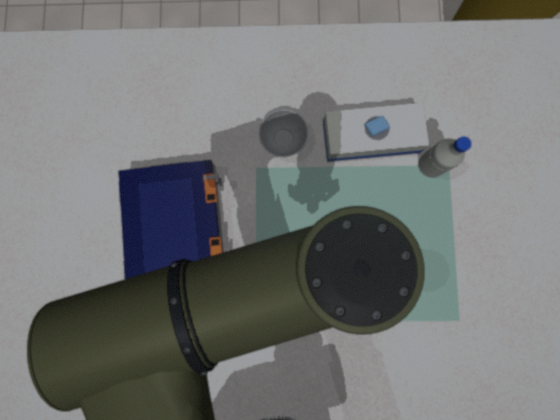

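View pics/s38.png

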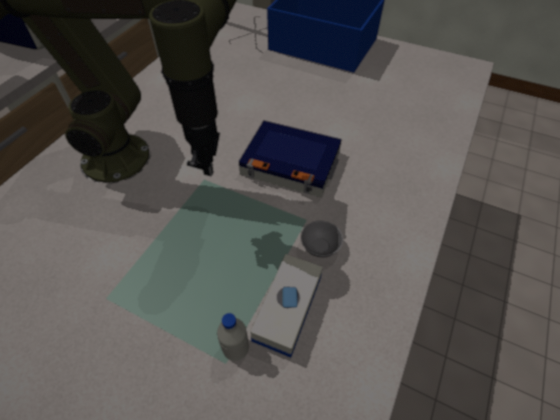

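```bash
python3 -c "
from plant import *
print(sign_off())"
```

```text
the job is handed in; nothing more can be done
None
```

The kit is put away and the job is handed in, at about 46 s of the 208 s allowed. The sign-off gave no verdict.

**Tools:** The scraper, pliers and caliper each lie in their own cut-out, checked by wrist camera before the lid closed. No spanner was on the bench. The pliers had been knocked a few centimetres aside before I reached them, so I measured them again before gripping.

**Lid:** It is shut flush. At 10 N down it stopped dead with its top at 62 mm, and its corners in the picture match the shut position.

**Latches:** I pressed latch b, then latch a, only after the lid was shut. Each stopped dead at 71 mm under about 15 N, and the last picture shows both flat.

**One thing went wrong:** On the first lid push the gripper's linkage touched the raised latch levers while the lid was still open, at about 17 N. I backed off, saw that both levers were still raised, turned the gripper and closed the lid without touching them again.

**Rest of the scene:** The mat is clear. The bottle, dish and glove box look unmoved, and the arm is clear of everything.

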